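# Refill the nut canister and shut it

## Robot

A 7-joint arm with a two-finger parallel gripper is mounted at the origin on the work surface. World frame = base frame: x ahead of the robot, y to its left, z up, the work surface at z = 0. Lengths are in mm, angles in rad, forces in N, time in s.
With the tool pointing down it reaches from about 400 to 750 mm from the base axis. Payload 19.5 kg.
Tool frame: the origin (TCP) lies on the centre line of the jaws, within the pads' length; the fingertips stand 17 mm ahead of it and the grasp point (between the pads) lies 2 mm behind it; y points along the fingers, z is the direction in which the jaws open and shut, and the axes are right-handed (so a half turn about y gives the same grasp; the last joint's range is limited). The gripper opens to 85 mm and grips with 20 to 120 N. Pads are 22 mm wide; open, the fingers measure 114 mm over their backs; the gripper's body (76 mm by 85 mm) begins 54 mm behind the grasp point. The pads swing forward as they close: fully open they stand 13 mm farther back than shut.
Start: joints at [-1.172, 0.707, -0.028, 1.485, 0.022, 0.951, -0.075], TCP at [245.317, 520.016, 248.268] pointing down, gripper open.
Joint ranges: [-2.71, 2.71], [-0.32, 2.16], [-1.57, 1.52], [0, 2.45], [-1.46, 4.6], [0, 2.02], [-2.83, 2.83]. Speed limits (rad/s): [1.89, 1.89, 2.57, 2.57, 3.01, 3.01, 3.01].

## Interface

Orientations are given as a 3x3 rotation matrix whose columns are the frame's x, y, z axes.
In Python, from workcell import readout, get_image, ctrl gives the robot as it stands.
- The arm moves only by the tool jog_arm, never from a script. Its argument "steps" is a list of rows, each a list of 6 numbers: the shift along the tool's x, y, z in m, then the turn, a rotation vector about the tool's x, y, z in degrees. In form: [[dx, dy, dz, wx, wy, wz], ...]. A call has exactly 5 rows; each row shifts and turns the commanded pose from where the row before left it, along the tool's axes as they then stand; what a row does not reach is not made up. A row lasts 1/8 s, in which the tool goes at most 62.5 mm and 10.7 degrees, less where a joint would pass 70% of its speed; a pose out of reach is approached as far as the arm can. A call with a gripper value outside its range is refused whole. "hand" is the finger opening in m, from 0 to 0.0854, set as the call begins (left out, the last holds). The fingers move at their own pace and stop on an object; "grip_force" is the grip in N (left out, the last holds). Time passes only in rows, so rows that do not move let the fingers close, or fill a call up. It gives the time, the measured TCP pose, the force and the opening at its end, in the units of the state.
- readout.observe(): the state, without advancing time (a new reading comes with each control period).
- get_image(name): name is "scene" or "top"; returns a dict with "color" (400x640x3 uint8, red, green, blue), "depth" (400x640 float32, mm along the optical axis (not along the pixel's ray), 0 where there is no reading), "mtx" (3x3 intrinsics, pixels), "dist_coeffs" ([k1, k2, p1, p2, k3] as OpenCV has them; the pictures are not rectified), "rvec" (rotation vector, rad) and "tvec" (3), from world to camera coordinates, as OpenCV has them. Camera axes: x right, y down, z forward; pixel columns grow to the right and rows downward; lengths in mm; the calibration is good to about 2 mm. A picture is of the moment at which its call begins.
- ctrl.finish_job(): hands the job in, once; it reports no verdict.
The state is a dict: "time": time; "joint_positions": joint angles; "dq": joint speeds; "joint_torque": joint torques, N m; "eef_pos": TCP position; "tcp_rot": TCP orientation; "contact_force": force on the tool from outside, world axes, zero at the start; "ft_torque": the same for the moment, N m; "width": opening from 0.0 (shut) to 1.0 (fully open).
Only numpy, scipy, OpenCV 4.12 (cv2) and the standard library are available. Lean on these libraries where they do the work, as an engineer would, in place of code of your own. Each camera call takes 0.05 s, during which the arm holds its last target. There are 200 camera calls.

## Task

Take the blue beaker of nuts out from under the wire rack and tip all eight nuts into the open white canister. Stand the empty beaker upright on the cork mat, well inside its edges, and close the canister's lid fully. Leave the tumblers and the tin where they stand.

Things in the scene. Friction and masses are not known exactly. Their poses are not given: they have to be found in the camera images.
- beaker: Handleless blue stoneware beaker holding the nuts, 0.12 to 0.22 kg empty. Round, slightly flared: 58 mm across the foot, 70 mm across the rim, 92 mm tall, wall 3 mm, floor 5 mm. Origin: centre of its underside, z up its axis. It stands on the worktop in one of two places 110 mm apart (a tumbler in the other) under the rack, its axis 18 to 28 mm behind the front wire.
- nut0: One of eight macadamia nuts in their hard round brown shells, 22 mm balls, 10 g, at the start in the beaker. Origin at its centre.
- nut1: One of eight macadamia nuts in their hard round brown shells, 22 mm balls, 10 g, at the start in the beaker. Origin at its centre.
- nut2: One of eight macadamia nuts in their hard round brown shells, 22 mm balls, 10 g, at the start in the beaker. Origin at its centre.
- nut3: One of eight macadamia nuts in their hard round brown shells, 22 mm balls, 10 g, at the start in the beaker. Origin at its centre.
- nut4: One of eight macadamia nuts in their hard round brown shells, 22 mm balls, 10 g, at the start in the beaker. Origin at its centre.
- nut5: One of eight macadamia nuts in their hard round brown shells, 22 mm balls, 10 g, at the start in the beaker. Origin at its centre.
- nut6: One of eight macadamia nuts in their hard round brown shells, 22 mm balls, 10 g, at the start in the beaker. Origin at its centre.
- nut7: One of eight macadamia nuts in their hard round brown shells, 22 mm balls, 10 g, at the start in the beaker. Origin at its centre.
- rack: Chromed wire shelf riser, immovable: 320 mm wide (its y), 200 mm deep (its x), lower side of its wires 197 mm above the worktop, open in front and below, leg frames of 6 mm wire at both ends. Origin on the worktop straight below the middle of its front wire, the one nearest the robot; x points back under the rack. Three 52 mm spice pots stand fixed on its far corners.
- canister: A white open storage canister that does not move, 150 mm (its x) by 130 mm (its y) outside, 105 mm tall, wall and floor 5 mm. Origin under its centre. Its lid is hinged along its +x side, the far one from the robot.
- lid (a joint): Opening angle of the canister's oak lid: 0 shut, flat on the rim; at the start 1.62 to 1.9, just past upright, leaning out over the +x side; limit 1.95. The lid is 136 mm along the hinge, 162 mm from hinge to free edge, 14 mm thick. Its hinge is stiff: the lid stays at any angle it is left at and takes about 1.5 to 3 N at the free edge to move, all the way to shut.
- lid_hinge (a point): Point on the lid's hinge line, halfway along it: in the canister's frame at x +80 mm, y 0, z 107 mm. The hinge line runs along the canister's y. The lid's underside starts at this line.
- lid_edge (a point): Middle of the lid's free edge on its outer face (the face that is on top when shut), 162 mm from the hinge line and 14 mm off the underside.
- mat: A square cork mat that does not move, 160 x 160 mm, 5 mm thick, flat on the worktop between the canister and the rack. Origin at the centre of its underside, axes along its sides.
- tumbler_a: A greenish glass tumbler, 62 mm across the rim, 100 mm tall, 0.2 kg, standing under the front of the rack beside the beaker. Origin at the centre of its underside.
- tumbler_b: A second tumbler like the first, standing beyond the canister near the tin.
- tin: A red food tin with a paper band, 72 mm across, 78 mm tall, 0.4 kg, standing beyond the canister near the second tumbler. Origin at the centre of its underside.

How it is judged (in metres and radians):
On the way:
1. all eight nuts lie in the canister (x of nut0 in the frame of canister between -0.072 and 0.072 m and y of nut0 in the frame of canister between -0.062 and 0.062 m and z of nut0 in the frame of canister between 0 and 0.1 m and x of nut1 in the frame of canister between -0.072 and 0.072 m and y of nut1 in the frame of canister between -0.062 and 0.062 m and z of nut1 in the frame of canister between 0 and 0.1 m and x of nut2 in the frame of canister between -0.072 and 0.072 m and y of nut2 in the frame of canister between -0.062 and 0.062 m and z of nut2 in the frame of canister between 0 and 0.1 m and x of nut3 in the frame of canister between -0.072 and 0.072 m and y of nut3 in the frame of canister between -0.062 and 0.062 m and z of nut3 in the frame of canister between 0 and 0.1 m and x of nut4 in the frame of canister between -0.072 and 0.072 m and y of nut4 in the frame of canister between -0.062 and 0.062 m and z of nut4 in the frame of canister between 0 and 0.1 m and x of nut5 in the frame of canister between -0.072 and 0.072 m and y of nut5 in the frame of canister between -0.062 and 0.062 m and z of nut5 in the frame of canister between 0 and 0.1 m and x of nut6 in the frame of canister between -0.072 and 0.072 m and y of nut6 in the frame of canister between -0.062 and 0.062 m and z of nut6 in the frame of canister between 0 and 0.1 m and x of nut7 in the frame of canister between -0.072 and 0.072 m and y of nut7 in the frame of canister between -0.062 and 0.062 m and z of nut7 in the frame of canister between 0 and 0.1 m), for 0.2 s.
At the end, for the whole second after the job is handed in: All eight nuts are inside the canister, the beaker stands upright (within 0.08 rad) and still on the cork mat with its centre within 52 mm of the mat's centre along each of the mat's sides, and the lid is shut (joint below 0.04 rad) (all of step 1 and x of beaker in the frame of mat between -0.052 and 0.052 m and y of beaker in the frame of mat between -0.052 and 0.052 m and z of beaker in the frame of mat below 0.01 m and angle between beaker's own z axis and vertical below 0.08 rad and linear speed of beaker below 0.02 m/s and value of joint lid below 0.04 rad); the robot touches nothing.
It fails at once if the first tumbler is pushed more than 25 mm or tipped over (distance of tumbler_a from where it was at the start of the episode above 0.025 m or angle between tumbler_a's own z axis and vertical above 0.3 rad).
It fails at once if the second tumbler is pushed more than 25 mm or tipped over (distance of tumbler_b from where it was at the start of the episode above 0.025 m or angle between tumbler_b's own z axis and vertical above 0.3 rad).
It fails at once if the tin is pushed more than 25 mm or tipped over (distance of tin from where it was at the start of the episode above 0.025 m or angle between tin's own z axis and vertical above 0.3 rad).
It also fails if it takes over 67 s, if anything falls off the work surface, if the arm or the gripper's body presses on something with over 40 N, if the wrist force passes 120 N, or if a joint passes its speed limit or range.

## Working session

There is one attempt and no reset: what is moved stays moved. The work goes in short steps, Python scripts to look and compute and a tool call to move; the robot and the scene stay as the last step left them, time stands still between calls to the robot, and variables do not carry over. Pictures are saved under pics/ and viewed, about 8 in all and at most 12, crops included, and the job is handed in when it is done.

Besides the shell and the picture viewer there is one more tool, called after ">>>" as name(argument=value, ...), one argument or row to a line, values as JSON. jog_arm: Moves the arm, as the interface text tells. Its arguments: {"type":"object","properties":{"steps":{"type":"array","items":{"type":"array","items":{"type":"number"}}},"hand":{"type":"number"},"grip_force":{"type":"number"}},"required":["steps"]}

```bash
ls; mkdir -p pics; cat > h.py <<'E'
import numpy as np, cv2
from workcell import readout, get_image, ctrl
np.set_printoptions(precision=3,suppress=True)
def cam(im):
    R=cv2.Rodrigues(np.array(im["rvec"],float))[0]; t=np.array(im["tvec"],float).ravel()
    return R,t,np.array(im["mtx"],float),np.array(im["dist_coeffs"],float)
def rays(im,uv):
    R,t,K,d=cam(im)
    n=cv2.undistortPoints(np.array(uv,float).reshape(-1,1,2),K,d).reshape(-1,2)
    return -R.T@t, np.c_[n,np.ones(len(n))]
def onplane(im,uv,z):
    R=cam(im)[0]; c,r=rays(im,uv); r=r@R
    return c+r*((z-c[2])/r[:,2])[:,None]
def cloud(im):
    R,t,K,d=cam(im); h,w=im["depth"].shape
    vv,uu=np.mgrid[:h,:w]; c,r=rays(im,np.c_[uu.ravel(),vv.ravel()])
    z=im["depth"].ravel(); P=(r*z[:,None]-t)@R
    P[z<=0]=np.nan
    return P.reshape(h,w,3)
def proj(im,P):
    return cv2.projectPoints(np.array(P,float).reshape(-1,1,3),np.array(im["rvec"],float),np.array(im["tvec"],float),*cam(im)[2:])[0].reshape(-1,2)
def shot(name,fn,im=None):
    im=im or get_image(name); cv2.imwrite("pics/"+fn,im["color"][...,::-1]); return im
E
python3 - <<'E'
from h import *
import pickle
o=readout.observe(); print(o)
d={n:shot(n,n+"0.png") for n in("scene","top")}
pickle.dump(d,open("d0.pkl","wb"))
for n in d: R,t,K,_=cam(d[n]); print(n,-R.T@t,R[2],K[0,0])
E
```

```text
pics
{'time': 0.0, 'joint_positions': array([-1.172,  0.707, -0.028,  1.485,  0.022,  0.951, -0.075]), 'dq': array([-0.001, -0.001, -0.   , -0.   , -0.001,  0.   ,  0.   ]), 'joint_torque': array([  0.001, -88.32 ,   1.235, -23.617,   0.017,   0.007,   0.   ]), 'eef_pos': array([245.243, 519.815, 247.854]), 'tcp_rot': array([[ 0.904, -0.   ,  0.427],
       [-0.427, -0.001,  0.904],
       [ 0.   , -1.   , -0.001]]), 'contact_force': array([-1.148,  0.105,  0.592]), 'ft_torque': array([-0.036,  0.024,  0.017]), 'width': 0.9988005236723605}
scene [1004.059 -220.223  836.881] [-0.506  0.213 -0.836] 368.7193245200638
top [ 416.371  -44.347 1058.045] [ 0.099  0.015 -0.995] 424.7286940514959
```

View pics/scene0.png

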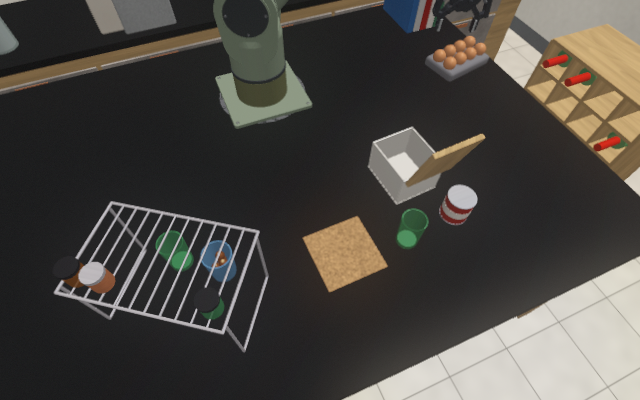

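View pics/top0.png

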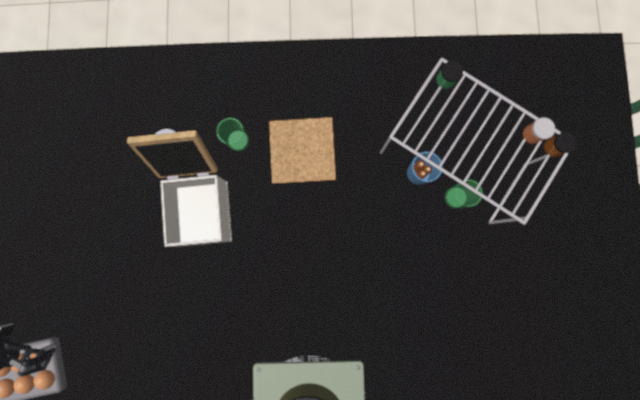

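Scene shows the rack at left, with the beaker (218,258) and tumbler A (173,248) under its front, the mat at (345,253), the canister at (405,165) with its lid open, tumbler B at (412,230) and the tin at (458,205). Top shows the beaker at (424,167), the front wire from (392,137) to (525,222), the mat at (303,150) and the canister at (195,211). Next I measure them.

```bash
cat > m.py <<'E'
from h import *
import pickle
d=pickle.load(open("d0.pkl","rb")); T,S=d["top"],d["scene"]
def hsv(im): return cv2.cvtColor(im["color"],cv2.COLOR_RGB2HSV)
# mat
for n,im,box in(("top",T,(255,105,350,195)),("scene",S,(295,210,395,295))):
    h=hsv(im); m=cv2.inRange(h,(8,70,80),(25,255,255)); k=np.zeros_like(m); x0,y0,x1,y1=box; k[y0:y1,x0:x1]=m[y0:y1,x0:x1]
    c=max(cv2.findContours(k,0,1)[0],key=cv2.contourArea)
    W=onplane(im,c[:,0],5)[:,:2].astype(np.float32); r=cv2.minAreaRect(W); print(n,"mat",r)
# blue beaker / green things via cloud
for n,im in d.items():
    P=cloud(im); h=hsv(im)
    m=cv2.inRange(h,(95,90,60),(125,255,255))>0
    ok=m&(P[...,2]>2)&(P[...,2]<110)&(abs(P[...,0])<900)&(abs(P[...,1])<600)
    q=P[ok]; print(n,"blue",len(q),np.nanmin(q,0),np.nanmax(q,0),np.nanmedian(q,0))
    rim=q[q[:,2]>86]
    if len(rim)>5:
        (c,r)=cv2.minEnclosingCircle(rim[:,:2].astype(np.float32)); print("  rim",len(rim),c,r,np.percentile(rim[:,2],[5,50,95]))
    g=(cv2.inRange(h,(40,60,40),(85,255,255))>0)&(P[...,2]<300)&(P[...,0]>200)&(P[...,0]<900)
    nl,L,st,ce=cv2.connectedComponentsWithStats(g.astype(np.uint8))
    for i in range(1,nl):
        if st[i,4]>80:
            q=P[L==i]; t=q[q[:,2]>90]
            print("  green",ce[i],st[i,4],np.nanmin(q,0),np.nanmax(q,0), cv2.minEnclosingCircle(t[:,:2].astype(np.float32)) if len(t)>5 else "")
    # canister region & lid
    w=(P[...,0]>350)&(P[...,0]<800)&(P[...,1]>100)&(P[...,1]<450)&(P[...,2]>3)
    rimc=w&(abs(P[...,2]-105)<4)&(h[...,1]<50)&(h[...,2]>90)
    q=P[rimc]; print("  canrim",len(q), cv2.minAreaRect(q[:,:2].astype(np.float32)) if len(q)>5 else "")
    l=w&(P[...,2]>115); q=P[l]; print("  lid",len(q),np.nanmin(q,0),np.nanmax(q,0))
    pickle.dump(q,open("lid_%s.pkl"%n,"wb"))
    # rack wires
    rk=(P[...,1]<0)&(abs(P[...,2]-200)<10)&(h[...,1]<70)&(P[...,0]>200); q=P[rk]; print("  rack",len(q),np.median(q[:,2]),cv2.minAreaRect(q[:,:2].astype(np.float32)))
# front wire by plane casting
for n,im,a in(("top",T,[(392,137),(525,222),(443,60),(577,137)]),("scene",S,[(259,232),(112,204),(224,331),(57,292)])):
    print(n,onplane(im,a,200)[:,:2])
print("beaker rim c top",onplane(T,[(426,165)],92), "scene",onplane(S,[(217,257)],92))
E
python3 m.py
```

```text
top mat ((650.4585571289062, 6.417266845703125), (164.34498596191406, 164.0425262451172), 1.8594638109207153)
scene mat ((651.150146484375, 3.87579345703125), (162.68270874023438, 162.09474182128906), 1.9686700105667114)
scene blue 667 [ 508.736 -329.797    2.086] [ 619.74  -251.255   95.349] [ 578.202 -288.201   61.698]
  rim 117 (585.5816040039062, -285.3672790527344) 34.924415588378906 [86.482 90.659 93.191]
  green [411.044 227.651] 951 [599.188 133.889  -3.337] [712.225 254.575 102.33 ] ((680.3594360351562, 164.9320526123047), 31.940465927124023)
  green [168.969 243.81 ] 321 [ 418.723 -425.123   -3.7  ] [ 617.805 -350.467  202.663] ((555.3378295898438, -366.7048645019531), 62.9009895324707)
  green [178.856 254.587] 334 [ 448.571 -405.875   -2.782] [ 586.978 -333.438  199.003] ((552.0482177734375, -340.77593994140625), 35.691978454589844)
  green [188.23  261.795] 122 [ 504.586 -381.969   -1.272] [ 548.426 -347.1     43.366] 
  green [215.191 310.967] 215 [ 649.324 -363.805   -3.524] [ 767.686 -286.822  247.844] ((751.2200927734375, -305.2690734863281), 19.531675338745117)
  ca
[... 817 characters left out ...]
 ] 654 [ 489.873 -439.116   -4.389] [ 556.189 -344.091  103.324] ((517.6069946289062, -372.2360534667969), 30.25613784790039)
  canrim 592 ((498.86767578125, 257.3992919921875), (156.74253845214844, 130.70468139648438), 4.259305953979492)
  lid 2860 [571.634 196.26  115.003] [638.234 333.053 266.776]
  rack 2967 202.82280027789707 ((618.8789672851562, -373.8160095214844), (327.39068603515625, 207.17938232421875), 55.09321212768555)
top [[ 628.766 -189.501]
 [ 446.9   -450.952]
 [ 791.406 -304.138]
 [ 619.374 -572.751]]
scene [[ 631.744 -185.572]
 [ 450.868 -448.662]
 [ 792.437 -299.264]
 [ 610.733 -561.417]]
beaker rim c top [[ 587.701 -283.086   92.   ]] scene [[ 593.598 -285.269   92.   ]]
```

```bash
python3 - <<'E'
import cv2
a=cv2.imread("pics/top0.png")[110:250,120:250]; b=cv2.imread("pics/top0.png")[110:250,375:505]
c=cv2.imread("pics/scene0.png")[215:305,150:280]
import numpy as np
r=lambda i,w,h:cv2.resize(i,(w,h),interpolation=2)
cv2.imwrite("pics/crop.png",np.hstack([r(a,400,430),r(b,400,430)]))
E
```

```text
(no output)
```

View pics/crop.png

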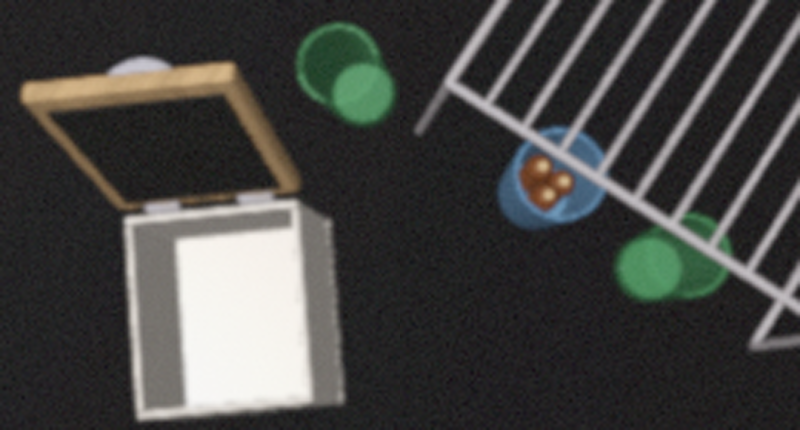

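Crop: three nuts are visible in the upright beaker. The front wire crosses over its rear half, and the lid leans away behind the canister. Two checks agree with the task's figures: rim radius is 35 mm, and the beaker and tumbler A are 110 mm apart. I'll refine the canister, lid and tin, and write a row planner.

```bash
cat >> h.py <<'E'
from scipy.spatial.transform import Rotation as Ro
def tool(psi,pitch,roll=0):
    "deg: heading of tool y, pitch below horizontal; roll 0: jaws (z) horizontal, z to the left of heading"
    p,d=np.radians([psi,pitch]); y=np.array([np.cos(p)*np.cos(d),np.sin(p)*np.cos(d),-np.sin(d)])
    z=np.array([-np.sin(p),np.cos(p),0]); return np.c_[np.cross(y,z),y,z]@Ro.from_rotvec([0,np.radians(roll),0]).as_matrix()
def rows(poses,start=None):
    "poses: list of (pos mm,R); prints jog rows"
    o=readout.observe(); p,R=start or (o["eef_pos"],o["tcp_rot"]); out=[]
    for q,Q in poses:
        out.append([*np.round(R.T@(np.array(q)-p)/1000,4),*np.round(np.degrees(Ro.from_matrix(R.T@Q).as_rotvec()),1)])
        p=p+R@np.array(out[-1][:3])*1000; R=R@Ro.from_rotvec(np.radians(out[-1][3:])).as_matrix()
    for i in range(0,len(out),5): print([[float(v) for v in r] for r in out[i:i+5]])
    print("max mm,deg/row",max(np.linalg.norm(r[:3]) for r in out)*1000,max(np.linalg.norm(r[3:]) for r in out))
def lerp(a,b,n):
    "straight line + slerp between poses"
    w=Ro.from_matrix(a[1].T@b[1]).as_rotvec()
    return [(a[0]+(np.array(b[0])-a[0])*i/n, a[1]@Ro.from_rotvec(w*i/n).as_matrix()) for i in range(1,n+1)]
def now():
    o=readout.observe(); return o["eef_pos"],o["tcp_rot"]
def st():
    o=readout.observe(); print("t",round(o["time"],2),"q",o["joint_positions"],"\np",o["eef_pos"],"F",o["contact_force"],"w",round(o["width"]*85.4,1)); print(o["tcp_rot"]); return o
E
python3 - <<'E'
from h import *
import pickle
d=pickle.load(open("d0.pkl","rb")); T,S=d["top"],d["scene"]
c=np.array([(125,217),(298,203),(313,408),(138,420)])/3.077+[120,110]
W=onplane(T,c,105)[:,:2]; print(W,W.mean(0)); print(np.linalg.norm(np.diff(W,axis=0),axis=1))
for n in("scene","top"):
    q=pickle.load(open("lid_%s.pkl"%n,"rb")); q=q[np.isfinite(q).all(1)]; q=q[(q[:,0]<650)]
    m=q.mean(0); u,s,v=np.linalg.svd(q-m,full_matrices=False); print(n,m,s/len(q)**.5,v[2],q.max(0))
P=cloud(S); h=cv2.cvtColor(S["color"],cv2.COLOR_RGB2HSV)
m=np.zeros(h.shape[:2],bool); m[180:230,435:480]=1
q=P[m&(P[...,2]>5)&(P[...,2]<100)&(P[...,0]>600)]; t=q[q[:,2]>74]; print("tin",q.min(0),q.max(0),cv2.minEnclosingCircle(t[:,:2].astype(np.float32)))
# first move: in and up, then clockwise about base
p,R=now(); az0=np.arctan2(p[1],p[0]); out=[]
N=15
for i in range(1,N+1):
    s=i/N; az=az0+(np.radians(-25)-az0)*s; e=min(1,i/5); r=575+(480-575)*e; z=248+(340-248)*e
    out.append((np.array([r*np.cos(az),r*np.sin(az),z]),Ro.from_rotvec([0,0,az-az0]).as_matrix()@R))
rows(out)
E
```

```text
[[566.262 326.632]
 [573.12  196.603]
 [421.492 185.76 ]
 [415.615 315.202]] [494.122 256.049]
[130.21  152.015 129.575]
scene [619.585 249.932 210.659] [48.985 41.782  3.717] [ 0.967  0.044 -0.253] [639.335 332.806 263.608]
top [605.283 260.898 207.04 ] [47.025 39.702  3.212] [-0.944 -0.078  0.32 ] [638.234 333.053 266.776]
tin [622.83  285.495   5.024] [695.934 359.962  82.193] ((658.9371337890625, 323.089111328125), 37.75783157348633)
[[0.058, -0.0185, -0.0218, -0.0, 6.0, 0.0], [0.0559, -0.0184, -0.022, -0.0, 6.0, 0.0], [0.054, -0.0183, -0.0218, -0.0, 5.9, 0.0], [0.052, -0.0184, -0.0217, -0.0, 6.0, 0.0], [0.0501, -0.0184, -0.0217, -0.0, 6.0, 0.0]]
[[0.05, 0.0001, -0.0026, -0.0, 6.0, 0.0], [0.05, 0.0, -0.0026, -0.0, 6.0, 0.0], [0.0501, 0.0, -0.0026, -0.0, 6.0, 0.0], [0.05, 0.0001, -0.0026, -0.0, 5.9, 0.0], [0.05, 0.0, -0.0027, -0.0, 6.0, 0.0]]
[[0.0501, 0.0001, -0.0026, -0.0, 6.0, 0.1], [0.05, -0.0001, -0.0026, -0.0, 6.0, -0.0], [0.05, -0.0, -0.0027, -0.0, 6.0, -0.0], [0.0501, -0.0, -0.0025, -0.0, 6.0, -0.0], [0.05, -0.0001, -0.0026, -0.0, 5.9, -0.0]]
max mm,deg/row 64.66444154247372 6.000833275470999
```

>>> jog_arm(
  steps=[
    [0.05,-0.018,-0.022,0,6,0],
    [0.054,-0.018,-0.022,0,6,0],
    [0.054,-0.018,-0.022,0,6,0],
    [0.052,-0.018,-0.022,0,6,0],
    [0.05,-0.018,-0.022,0,6,0],
  ],
)

```text
time: 0.72
eef_pos: [384.9, 275.9, 338.7]
tcp_rot: [[0.567, -0.0, 0.824], [-0.824, -0.0, 0.567], [0.0, -1.0, -0.0]]
contact_force: [0.5, -0.1, -0.3]
width: 1.0
```

```bash
python3 -c "
from h import *
st()"
```

```text
t 0.72 q [-0.758  0.451  0.112  1.676 -0.057  1.018 -0.024] 
p [384.939 275.918 338.658] F [ 0.537 -0.11  -0.327] w 85.4
[[ 0.567 -0.     0.824]
 [-0.824 -0.     0.567]
 [ 0.    -1.    -0.   ]]
```

>>> jog_arm(
  steps=[
    [0.05,0,-0.0026,0,6,0],
    [0.05,0,-0.0026,0,6,0],
    [0.05,0,-0.0026,0,6,0],
    [0.05,0,-0.0026,0,6,0],
    [0.05,0,-0.0026,0,6,0],
  ],
)

```text
time: 1.35
eef_pos: [468.2, 43.3, 338.1]
tcp_rot: [[0.079, -0.0, 0.997], [-0.997, -0.0, 0.079], [0.0, -1.0, -0.0]]
contact_force: [0.3, -0.8, 0.4]
width: 0.999
```

```bash
python3 -c "
from h import *
st()"
```

```text
t 1.35 q [-0.325  0.456  0.272  1.691 -0.139  1.015  0.074] 
p [468.236  43.258 338.135] F [ 0.251 -0.847  0.43 ] w 85.3
[[ 0.079 -0.     0.997]
 [-0.997 -0.     0.079]
 [ 0.    -1.    -0.   ]]
```

>>> jog_arm(
  steps=[
    [0.05,0,-0.0026,0,6,0],
    [0.05,0,-0.0026,0,6,0],
    [0.05,0,-0.0026,0,6,0],
    [0.05,0,-0.0026,0,6,0],
    [0.05,0,-0.0026,0,6,0],
  ],
)

```text
time: 1.98
eef_pos: [423.4, -200.3, 338.1]
tcp_rot: [[-0.43, -0.0, 0.903], [-0.903, -0.0, -0.43], [0.0, -1.0, -0.0]]
contact_force: [0.6, -0.3, 1.0]
width: 1.005
```

```bash
cat > fk.py <<'E'
from h import *
from scipy.optimize import least_squares
D=[([-1.172,0.707,-0.028,1.485,0.022,0.951,-0.075],[245.243,519.815,247.854]),([-0.758,0.451,0.112,1.676,-0.057,1.018,-0.024],[384.939,275.918,338.658])]
o=st(); D.append((list(o["joint_positions"]),list(o["eef_pos"])))
rz=lambda a:Ro.from_rotvec([0,0,a]).as_matrix(); ry=lambda a:Ro.from_rotvec([0,a,0]).as_matrix()
def fk(q,L,s):
    R=rz(s[0]*q[0])@ry(q[1]); p=np.array([0,0,L[0]])+R@[L[4],0,0]*0; p=p+R@[0,0,L[1]]
    R=R@rz(s[1]*q[2])@ry(q[3]); p=p+R@[0,0,L[2]]; R=R@rz(s[2]*q[4])@ry(q[5]); p=p+R@[L[4],0,L[3]]
    return p,R@rz(s[3]*q[6])
if __name__=="__main__":
    import itertools
    for s in itertools.product((1,-1),repeat=3):
        r=least_squares(lambda L:np.concatenate([fk(q,L,(*s,1))[0]-p for q,p in D]),[340,400,400,250,0])
        print(s,r.x,np.sqrt(r.cost*2/len(D)))
E
python3 fk.py
```

```text
t 1.98 q [ 0.119  0.469  0.426  1.699 -0.22   1.021  0.175] 
p [ 423.446 -200.256  338.138] F [ 0.61  -0.331  0.986] w 85.8
[[-0.43  -0.     0.903]
 [-0.903 -0.    -0.43 ]
 [ 0.    -1.    -0.   ]]
(1, 1, 1) [638435.688   1178.075   1604.418 638259.335   1610.319] 449.66163291588447
(1, 1, -1) [  621.968 -1594.785  6267.993 -4488.932  4454.911] 391.6597505698283
(1, -1, 1) [ 1459.804 -1752.464  6827.219 -4072.994  4807.814] 402.4027255566448
(1, -1, -1) [574139.548    331.084   2186.899 572926.251   1665.864] 423.2895894253274
(-1, 1, 1) [243989.036   1690.846  -1749.014 246068.723  -1208.894] 72.12448043480207
(-1, 1, -1) [-795.011  785.533  119.198 -511.971   29.771] 50.17350134051477
(-1, -1, 1) [118.253 509.193 282.384  91.96  -13.626] 24.602312317907952
(-1, -1, -1) [-66454.642    307.047    790.443 -66930.775    345.716] 23.20901506519253
```

```bash
python3 - <<'E'
from h import *
import itertools
from fk import rz,ry
Q=[[-1.172,0.707,-0.028,1.485,0.022,0.951,-0.075],[-0.758,0.451,0.112,1.676,-0.057,1.018,-0.024],[-0.325,.456,.272,1.691,-.139,1.015,.074],[.119,.469,.426,1.699,-.22,1.021,.175]]
Rm=[np.array(a) for a in([[.904,0,.427],[-.427,0,.904],[0,-1,0]],[[.567,0,.824],[-.824,0,.567],[0,-1,0]],[[.079,0,.997],[-.997,0,.079],[0,-1,0]],[[-.43,0,.903],[-.903,0,-.43],[0,-1,0]])]
for s in itertools.product((1,-1),repeat=4):
    M=[(rz(s[0]*q[0])@ry(q[1])@rz(s[1]*q[2])@ry(q[3])@rz(s[2]*q[4])@ry(q[5])@rz(s[3]*q[6])).T@R for q,R in zip(Q,Rm)]
    e=[np.degrees(np.linalg.norm(Ro.from_matrix(M[0].T@m).as_rotvec())) for m in M[1:]]
    print(s,np.array(e)); 
    if max(e)<3: print(M[0])
E
```

```text
t 1.98 q [ 0.119  0.469  0.426  1.699 -0.22   1.021  0.175] 
p [ 423.446 -200.256  338.138] F [ 0.61  -0.331  0.986] w 85.8
[[-0.43  -0.     0.903]
 [-0.903 -0.    -0.43 ]
 [ 0.    -1.    -0.   ]]
(1, 1, 1, 1) [ 60.433 120.421 179.522]
(1, 1, 1, -1) [ 66.277 137.496 150.874]
(1, 1, -1, 1) [ 56.002 111.168 165.831]
(1, 1, -1, -1) [ 61.804 128.106 165.935]
(1, -1, 1, 1) [ 47.024  90.909 134.952]
(1, -1, 1, -1) [ 52.803 107.773 163.129]
(1, -1, -1, 1) [ 41.533  79.935 119.172]
(1, -1, -1, -1) [ 47.377  97.01  147.82 ]
(-1, 1, 1, 1) [12.992 23.362 32.54 ]
(-1, 1, 1, -1) [18.836 40.437 61.188]
(-1, 1, -1, 1) [11.108 20.491 29.201]
(-1, 1, -1, -1) [15.883 34.205 51.766]
(-1, -1, 1, 1) [ 7.706 17.197 27.351]
(-1, -1, 1, -1) [ 9.036 18.442 27.649]
(-1, -1, -1, 1) [ 5.909 17.124 28.766]
(-1, -1, -1, -1) [0.087 0.07  0.149]
[[ 0.002 -0.001 -1.   ]
 [-1.    -0.    -0.002]
 [-0.     1.    -0.001]]
```

```bash
cat > fk.py <<'E'
from h import *
import json,os
from scipy.optimize import least_squares
rz=lambda a:Ro.from_rotvec([0,0,a]).as_matrix(); ry=lambda a:Ro.from_rotvec([0,a,0]).as_matrix()
A=np.array([[0,0,-1],[-1,0,0],[0,1,0]])
# L: base z, upper (x,y,z), fore (x,y,z), wrist->tcp (x,z)
def fk(q,L,pts=False):
    R=rz(-q[0])@ry(q[1]); p=np.array([0,0,L[0]]); e=p+R@rz(-q[2])@L[1:4]
    R=R@rz(-q[2])@ry(q[3]); f=R[:,2]; w=e+R@L[4:7]; R=R@rz(-q[4])@ry(q[5]); t=w+R@[L[7],0,L[8]]
    return (t,R@rz(-q[6])@A,e,w,f) if pts else t
X0=np.array([350.,0,0,400,0,0,400,0,250])
def fit(D):
    r=least_squares(lambda L:np.concatenate([np.concatenate([fk(q,L)-p for q,p in D]),0.02*(L-X0)]),X0); return r.x,np.sqrt(np.mean([np.sum((fk(q,r.x)-p)**2) for q,p in D]))
def data(add=True):
    D=json.load(open("D.json")) if os.path.exists("D.json") else [([-1.172,0.707,-0.028,1.485,0.022,0.951,-0.075],[245.243,519.815,247.854]),([-0.758,0.451,0.112,1.676,-0.057,1.018,-0.024],[384.939,275.918,338.658]),([-0.325,.456,.272,1.691,-.139,1.015,.074],[468.236,43.258,338.135])]
    o=readout.observe(); D.append((o["joint_positions"].tolist(),o["eef_pos"].tolist())); json.dump(D,open("D.json","w")); return D
if __name__=="__main__":
    st(); L,e=fit(data()); print(L,e)
E
python3 fk.py
```

```text
t 1.98 q [ 0.119  0.469  0.426  1.699 -0.22   1.021  0.175] 
p [ 423.446 -200.256  338.138] F [ 0.61  -0.331  0.986] w 85.8
[[-0.43  -0.     0.903]
 [-0.903 -0.    -0.43 ]
 [ 0.    -1.    -0.   ]]
[323.228 -18.011 -16.094 503.082 -25.085 -16.094 367.233  52.609 275.614] 1.0485044221133535
```

```bash
cat >> fk.py <<'E'
LO=np.array([-2.71,-.32,-1.57,0,-1.46,0,-2.83])+.05; HI=np.array([2.71,2.16,1.52,2.45,4.6,2.02,2.83])-.05
def ik(p,R,q0,L,w=.02,ref=None):
    ref=q0 if ref is None else ref
    def f(q):
        t,Q,*_=fk(q,L,True); return np.concatenate([(t-p)/100,Ro.from_matrix(Q.T@R).as_rotvec()*3,w*(q-ref)])
    r=least_squares(f,np.clip(q0,LO,HI),bounds=(LO,HI)); t,Q,e,ww,ff=fk(r.x,L,True)
    return r.x,np.linalg.norm(t-p),np.degrees(np.linalg.norm(Ro.from_matrix(Q.T@R).as_rotvec())),e,ww
E
python3 - <<'E'
from fk import *
D=json.load(open("D.json")); L,e=fit(D)
B=np.array([585.,-285,0]); psi=-35
for roll in(0,180):
  for pit in (10,22,35):
    R=tool(psi,pit,roll); g=B+[0,0,55]+R[:,1]*2; pre=g-R[:,1]*0-130*np.array([np.cos(np.radians(psi)),np.sin(np.radians(psi)),0])+[0,0,20]
    for s in(1.57,-1.57):
        q,a,b,el,w=ik(pre,R,np.array([.4,.9,0.,1.9,3.14,1.,s]),L); q2,a2,b2,e2,w2=ik(g,R,q,L)
        print(roll,pit,s,q,round(a,1),round(b,1),"| grasp",q2,round(a2,1),round(b2,1),e2,w2)
E
```

```text
0 10 1.57 [-0.627  2.11   1.219  2.4    2.856  1.194  2.78 ] 51.0 7.0 | grasp [-0.416  2.11   1.41   2.204  2.958  1.212  2.78 ] 17.2 5.5 [397.482 192.413  81.029] [ 351.959 -166.023  153.139]
0 10 -1.57 [-0.062  1.634  0.263  2.4    2.475  1.97  -2.315] 8.7 0.8 | grasp [-0.008  1.55   0.412  2.116  2.677  1.64  -2.179] 0.0 0.0 [502.541  -3.692 356.61 ] [ 340.874 -150.781   60.001]
0 22 1.57 [-0.485  2.11   1.363  2.4    3.088  1.417  2.78 ] 53.4 1.1 | grasp [-0.359  2.092  1.47   2.201  3.126  1.323  2.78 ] 1.4 0.4 [411.103 171.819  88.393] [ 354.113 -182.281  172.738]
0 22 -1.57 [ 0.413  1.444 -0.411  2.4    2.718  1.97  -1.432] 23.3 1.4 | grasp [ 0.491  1.337 -0.336  2.156  2.842  1.594 -1.338] 0.0 0.0 [ 419.174 -248.203  451.148] [ 368.439 -118.538  110.03 ]
0 35 1.57 [-0.427  1.987  1.47   2.4    3.451  1.508  2.78 ] 41.1 2.5 | grasp [-0.332  1.929  1.47   2.158  3.445  1.325  2.78 ] 12.0 3.6 [446.044 170.779 163.372] [ 382.921 -188.891  212.376]
0 35 -1.57 [ 0.879  1.644 -1.309  2.4    2.622  1.97  -0.473] 18.5 1.3 | grasp [ 0.968  1.585 -1.276  2.123  2.669  1.605 -0.322] 0.0 
[... 535 characters left out ...]
1  1.337 -0.336  2.156  2.842  1.594  1.804] 0.0 0.0 [ 419.174 -248.202  451.148] [ 368.439 -118.538  110.03 ]
180 22 -1.57 [ 0.41   1.444 -0.406  2.4    2.717  1.97   1.704] 23.3 1.4 | grasp [ 0.488  1.336 -0.331  2.157  2.841  1.593  1.798] 0.0 0.0 [ 419.937 -246.673  451.604] [ 368.257 -118.754  109.969]
180 35 1.57 [ 0.879  1.644 -1.309  2.4    2.622  1.97   2.669] 18.5 1.3 | grasp [ 0.957  1.562 -1.243  2.125  2.664  1.591  2.78 ] 0.0 0.0 [ 271.54  -424.164  318.134] [ 420.878 -110.001  196.691]
180 35 -1.57 [-0.38   1.931  1.47   2.4    3.498  1.551 -0.263] 37.2 2.5 | grasp [-0.293  1.894  1.47   2.159  3.47   1.373 -0.264] 0.0 0.0 [457.521 154.808 180.455] [ 378.72  -202.562  223.188]
```

```bash
cat > plan1.py <<'E'
from fk import *
import sys
n=int(sys.argv[1])
D=data(); L,e=fit(D); print("L",L,e)
q=np.array(D[-1][0]); B=np.array([585.,-285,0]); R=tool(-35,22,180); h=np.array([np.cos(np.radians(-35)),np.sin(np.radians(-35)),0])
ref=np.array([.45,1.3,-.3,2.1,2.85,1.6,1.8])
gq,*r1=ik(B+[0,0,55]+R[:,1]*2,R,ref,L); lq,*r2=ik(B-80*h+[0,0,60],R,gq,L); Hq,*r3=ik(B-90*h+[0,0,230],R,lq,L)
for a in((gq,r1),(lq,r2),(Hq,r3)): print(a[0],np.array(a[1][:2]),a[1][3])
P=[fk(q+(Hq-q)*i/n,L,True)[:2] for i in range(1,n+1)]
print([p[0].round().tolist() for p in P])
rows(P)
E
python3 plan1.py 26
```

```text
L [323.56  -18.224 -16.095 501.301 -27.066 -16.096 367.763  52.898 276.009] 1.0606416253131394
[ 0.475  1.332 -0.31   2.159  2.84   1.588  1.776] [0.001 0.   ] [ 367.183 -119.318  109.629]
[ 0.438  1.399 -0.346  2.352  2.793  1.85   1.714] [0.006 0.001] [298.112 -74.894 114.856]
[ 0.9    1.373 -1.486  2.4    2.513  1.97   2.717] [23.113  1.953] [351.004 -45.75  320.005]
[[395.0, -199.0, 316.0], [368.0, -201.0, 297.0], [343.0, -206.0, 284.0], [322.0, -213.0, 273.0], [303.0, -222.0, 265.0], [289.0, -234.0, 259.0], [279.0, -247.0, 254.0], [274.0, -261.0, 249.0], [273.0, -274.0, 243.0], [277.0, -288.0, 236.0], [285.0, -300.0, 227.0], [296.0, -310.0, 217.0], [311.0, -318.0, 206.0], [328.0, -323.0, 194.0], [347.0, -325.0, 182.0], [368.0, -324.0, 171.0], [390.0, -319.0, 161.0], [412.0, -312.0, 153.0], [434.0, -302.0, 148.0], [455.0, -291.0, 147.0], [475.0, -279.0, 150.0], [493.0, -267.0, 158.0], [508.0, -256.0, 170.0], [520.0, -248.0, 187.0], [529.0, -242.0, 207.0], [533.0, -240.0, 230.0]]
[[0.011, 0.0225, -0.0262, -7.0, -10.6, -3.0], [0.0079, 0.0215, -0.0228, -7.1, -10.7, -2.3], [0.0057, 0
[... 437 characters left out ...]
.7, -0.7], [0.0155, 0.0024, -0.0122, -5.0, -10.2, -0.9], [0.0159, 0.001, -0.0144, -5.3, -9.6, -1.1], [0.0153, -0.0005, -0.0168, -5.6, -9.0, -1.0]]
[[0.014, -0.0017, -0.0192, -5.8, -8.2, -0.9], [0.0118, -0.003, -0.021, -6.2, -7.4, -0.6], [0.0089, -0.0042, -0.0226, -6.4, -6.6, -0.2], [0.0053, -0.0051, -0.0233, -6.5, -5.6, 0.2], [0.0013, -0.0061, -0.0232, -6.5, -4.7, 0.9]]
[[-0.0031, -0.0069, -0.0221, -6.3, -3.9, 1.5], [-0.0074, -0.0076, -0.0201, -6.0, -2.9, 2.3], [-0.0117, -0.0082, -0.0172, -5.5, -2.0, 2.9], [-0.0156, -0.0087, -0.0133, -4.9, -1.3, 3.6], [-0.0191, -0.009, -0.0088, -4.1, -0.6, 4.2]]
[[-0.0218, -0.0094, -0.0037, -3.1, 0.1, 4.7]]
max mm,deg/row 36.24486170479893 13.071342700732776
```

```bash
sed -i 's/Hq,\*r3=ik(B-90\*h+\[0,0,230\],R,lq,L)/Hq,*r3=ik(B-80*h+[0,0,105],R,lq,L)/' plan1.py; python3 plan1.py 25
```

```text
L [323.763 -18.351 -16.096 500.282 -28.171 -16.095 368.078  53.055 276.22 ] 1.0272027612286534
[ 0.475  1.331 -0.31   2.16   2.84   1.589  1.776] [0.001 0.   ] [ 366.992 -119.15   109.565]
[ 0.438  1.397 -0.346  2.353  2.793  1.85   1.714] [0.006 0.001] [297.921 -74.725 114.792]
[ 0.661  1.38  -0.73   2.4    2.787  1.901  2.105] [0.247 0.022] [311.411 -60.257 165.955]
[[390.0, -209.0, 317.0], [358.0, -220.0, 301.0], [329.0, -233.0, 290.0], [304.0, -249.0, 283.0], [283.0, -266.0, 280.0], [267.0, -284.0, 279.0], [257.0, -304.0, 279.0], [252.0, -324.0, 279.0], [253.0, -343.0, 278.0], [258.0, -361.0, 275.0], [269.0, -378.0, 270.0], [283.0, -392.0, 261.0], [301.0, -403.0, 251.0], [321.0, -411.0, 237.0], [343.0, -414.0, 221.0], [366.0, -412.0, 203.0], [389.0, -407.0, 184.0], [411.0, -396.0, 165.0], [433.0, -381.0, 147.0], [453.0, -362.0, 131.0], [471.0, -341.0, 118.0], [487.0, -316.0, 108.0], [501.0, -291.0, 102.0], [512.0, -264.0, 101.0], [520.0, -239.0, 105.0]]
[[0.0221, 0.0214, -0.0267, -7.1, -8.9, -4.5], [0.0184, 0.0207, -0.0248, -7.3, -9.1, -3.9], [0.0154, 0.0194, -0.023, -7.3, -9.3, 
[... 356 characters left out ...]
 -9.7, -1.5], [0.0192, 0.0037, -0.0096, -6.0, -9.5, -1.7], [0.0211, 0.0018, -0.0104, -5.9, -9.1, -1.8], [0.0226, 0.0002, -0.0118, -6.0, -8.7, -2.0], [0.0236, -0.0015, -0.0136, -6.1, -8.2, -2.0]]
[[0.0241, -0.0031, -0.0158, -6.3, -7.5, -2.1], [0.0239, -0.0045, -0.0181, -6.5, -6.9, -2.1], [0.0229, -0.0058, -0.0205, -6.7, -6.1, -1.8], [0.0212, -0.007, -0.0225, -6.8, -5.3, -1.7], [0.0188, -0.0081, -0.0244, -7.0, -4.4, -1.2]]
[[0.0158, -0.009, -0.0256, -6.9, -3.6, -0.9], [0.0124, -0.0097, -0.0264, -7.0, -2.7, -0.3], [0.0084, -0.0104, -0.0264, -6.7, -1.9, 0.3], [0.0042, -0.0109, -0.0257, -6.5, -1.0, 0.9], [0.0, -0.0113, -0.0243, -6.1, -0.3, 1.6]]
max mm,deg/row 40.73401526979632 12.300812981262661
```

>>> jog_arm(
  steps=[
    [0.018,0.018,-0.022,-6,-7.5,-3.8],
    [0.015,0.017,-0.021,-6.1,-7.7,-3.2],
    [0.013,0.016,-0.019,-6.1,-7.9,-2.7],
    [0.011,0.015,-0.017,-6.1,-8,-2.2],
    [0.01,0.014,-0.015,-6,-8.1,-1.9],
  ],
)

```text
time: 2.6
eef_pos: [305.8, -248.7, 284.1]
tcp_rot: [[0.266, -0.523, 0.81], [-0.963, -0.174, 0.204], [0.034, -0.834, -0.55]]
contact_force: [0.2, -0.1, -0.1]
width: 0.999
```

```bash
python3 plan1.py 20; python3 -c "
from h import *
st()"
```

```text
L [314.624  -4.459 -15.774 503.874 -18.993 -15.775 305.7     9.444 289.436] 1.1370999282805052
[ 0.465  1.329 -0.319  2.22   2.825  1.647  1.76 ] [0.002 0.   ] [ 364.868 -128.689  154.077]
[ 0.495  1.437 -0.513  2.4    2.753  1.97   1.842] [16.604  1.003] [315.325 -80.88  151.713]
[ 0.647  1.402 -0.84   2.4    2.697  1.97   2.16 ] [31.137  2.125] [335.844 -78.401 198.117]
[[283.0, -263.0, 280.0], [264.0, -279.0, 278.0], [252.0, -297.0, 278.0], [246.0, -316.0, 278.0], [247.0, -336.0, 277.0], [253.0, -355.0, 274.0], [265.0, -373.0, 267.0], [282.0, -388.0, 257.0], [302.0, -400.0, 244.0], [326.0, -408.0, 227.0], [351.0, -411.0, 208.0], [378.0, -409.0, 186.0], [404.0, -402.0, 164.0], [431.0, -389.0, 143.0], [456.0, -371.0, 124.0], [479.0, -349.0, 108.0], [501.0, -325.0, 97.0], [519.0, -298.0, 90.0], [535.0, -272.0, 90.0], [548.0, -246.0, 96.0]]
[[0.0078, 0.0183, -0.0195, -8.0, -10.2, -1.2], [0.0071, 0.0161, -0.0167, -7.7, -10.4, -0.9], [0.0085, 0.0139, -0.0144, -7.4, -10.5, -0.6], [0.0105, 0.0115, -0.0126, -7.1, -10.5, -0.7], [0.013, 0.0092, -0.0117, -6.8, -10.5, -0.7]]
[[0.0156, 0.007, -
[... 199 characters left out ...]
, -1.7]]
[[0.025, -0.0026, -0.0201, -6.9, -8.0, -1.8], [0.0248, -0.0041, -0.023, -7.1, -7.1, -1.8], [0.0237, -0.0054, -0.0257, -7.2, -6.3, -1.7], [0.0217, -0.0066, -0.0281, -7.4, -5.3, -1.4], [0.0188, -0.0075, -0.03, -7.5, -4.2, -1.2]]
[[0.0152, -0.0084, -0.0312, -7.5, -3.3, -0.7], [0.011, -0.0089, -0.0315, -7.4, -2.2, -0.1], [0.0062, -0.0094, -0.031, -7.1, -1.2, 0.5], [0.0013, -0.0097, -0.0295, -6.7, -0.2, 1.1], [-0.0037, -0.01, -0.0269, -6.1, 0.6, 1.8]]
max mm,deg/row 36.18963940135353 13.018448448259877
t 2.6 q [0.145 0.641 0.356 1.781 0.214 1.18  0.614] 
p [ 305.804 -248.68   284.112] F [ 0.177 -0.138 -0.052] w 85.3
[[ 0.266 -0.523  0.81 ]
 [-0.963 -0.174  0.204]
 [ 0.034 -0.834 -0.55 ]]
```

```bash
python3 - <<'E'
from fk import *
D=json.load(open("D.json")); L,e=fit(D)
B=np.array([585.,-285,0]); h=np.array([np.cos(np.radians(-35)),np.sin(np.radians(-35)),0])
for pit in(15,22,30,40,50):
  for psi in (-35,-28):
    R=tool(psi,pit,180)
    for back,z in((-2,55),(68,60),(75,160),(75,220),(75,280)):
        best=min((ik(B-back*h+[0,0,z],R,np.array([.45,1.3,s,2.1,2.85,1.6,1.8]),L,w=.005) for s in(-.8,-.3,.3,.8)),key=lambda r:r[1])
        q,a,b,el,w=best
        print(pit,psi,back,z,q,round(a,1),round(b,1),el.round(),w.round())
E
```

```text
15 -35 -2 55 [ 0.452  1.409 -0.301  2.203  2.862  1.827  1.741] 0.0 0.0 [ 440. -232.  395.] [ 357. -123.  121.]
15 -35 68 60 [0.156 1.487 0.038 2.4   2.676 1.97  1.214] 1.9 0.1 [493. -93. 362.] [298. -87. 125.]
15 -35 75 160 [ 0.507  1.272 -0.627  2.4    2.652  1.97   1.922] 40.9 3.0 [ 415. -248.  458.] [342. -74. 216.]
15 -35 75 220 [ 0.717  1.226 -1.11   2.4    2.542  1.97   2.338] 46.9 4.2 [ 353. -322.  474.] [356. -72. 296.]
15 -35 75 280 [ 0.835  1.177 -1.45   2.4    2.393  1.97   2.576] 41.7 4.6 [ 311. -353.  494.] [351. -74. 374.]
15 -28 -2 55 [ 0.36   1.409 -0.025  2.221  3.004  1.796  1.529] 0.0 0.0 [ 459. -190.  400.] [ 337. -154.  121.]
15 -28 68 60 [0.041 1.583 0.376 2.4   2.807 1.97  0.935] 7.8 0.4 [503. -34. 318.] [ 284. -120.  122.]
15 -28 75 160 [ 0.899  1.564 -1.236  2.4    3.     1.965  2.78 ] 52.1 2.3 [ 306. -400.  305.] [ 333. -108.  216.]
15 -28 75 220 [ 0.919  1.392 -1.418  2.4    2.707  1.896  2.78 ] 58.8 3.9 [ 297. -400.  389.] [ 347. -110.  303.]
15 -28 75 280 [ 0.964  1.193 -1.52   2.4    2.476  1.775  2.738] 51.8 5.0 [ 266. -393.  486.] [ 339. -113.  383.]

[... 3691 characters left out ...]
29 1.539] 0.0 0.0 [288. -61. 724.] [ 365. -131.  436.]
50 -35 75 280 [0.089 0.513 0.266 2.189 2.765 0.227 1.633] 0.0 0.0 [238. -35. 758.] [ 366. -131.  496.]
50 -28 -2 55 [ 0.412  1.032 -0.073  2.078  2.946  0.676  1.677] 0.0 0.0 [ 388. -187.  576.] [ 416. -195.  271.]
50 -28 68 60 [ 0.374  1.022 -0.078  2.305  2.947  0.892  1.617] 0.0 0.0 [ 393. -171.  580.] [ 359. -155.  276.]
50 -28 75 160 [ 0.356  0.766 -0.059  2.318  2.903  0.65   1.654] 0.0 0.0 [ 319. -136.  680.] [ 353. -151.  376.]
50 -28 75 220 [0.265 0.626 0.094 2.273 3.021 0.449 1.531] 0.0 0.0 [276. -91. 726.] [ 353. -152.  436.]
50 -28 75 280 [0.249 0.493 0.109 2.201 2.925 0.246 1.638] 0.0 0.0 [222. -72. 761.] [ 353. -151.  496.]
```

```bash
cat > pour.py <<'E'
from fk import *
D=json.load(open("D.json")); L,e=fit(D)
def solve(pit,tilt,C,zlip,qlift,seeds):
    Rg=tool(-35,pit,180); zb=Rg.T@[0,0,1]; gp=np.array([0,-2.,0])   # beaker axis in tool frame; grasp point 55 above foot
    res=[]
    for s in seeds:
        def geo(q):
            t,R,el,w,f=fk(q,L,True); a=R@zb; m=t+R@gp+37*a; d=np.array([0,0,-1])-a*(-a[2]); d/=np.linalg.norm(d); return t,R,a,m,m+35*d,el,w
        def f(q):
            t,R,a,m,l,el,w=geo(q); return np.concatenate([[(np.arccos(a[2])-np.radians(tilt))*5],((m+l)[:2]/2-C)/100*5,[(l[2]-zlip)/100*5],.05*(q-qlift),[max(0,(260-w[2])/100)]])
        r=least_squares(f,np.clip(s,LO+.02,HI-.02),bounds=(LO,HI)); res.append((r.cost,r.x,geo(r.x)))
    return sorted(res,key=lambda x:x[0])
if __name__=="__main__":
    rng=np.random.default_rng(0)
    for pit in(30,40):
        ql,a,b,_,_=ik(np.array([585.,-285,0])-80*np.array([.819,-.574,0])+[0,0,250],tool(-35,40,180),np.array([.1,.7,.2,2.3,2.9,.8,1.4]),L,w=.005); 
        seeds=[rng.uniform(LO,HI) for _ in range(60)]
        out=[]
        for c,q,g in solve(pit,125,np.array([494.,250]),135,ql,seeds):
            if any(np.abs(q-o).max()<.3 for o in out): continue
            out.append(q); t,R,a,m,l,el,w=g
            print(pit,"cost %.2f"%c,q,"tilt",np.degrees(np.arccos(a[2])).round(),"tcp",t.round(),"y",R[:,1],"a",a,"lip",l.round(),"w",w.round())
            if len(out)>7: break
E
python3 pour.py
```

```text
30 cost 0.01 [ 0.566  1.34  -1.294  2.111  2.464  0.05   0.931] tilt 125.0 tcp [489. 272. 184.] y [ 0.105  0.922 -0.373] a [ 0.194 -0.796 -0.573] lip [492. 260. 135.] w [451.   8. 297.]
30 cost 0.01 [ 0.51   1.445 -1.282  2.4    3.182  0.751  0.427] tilt 125.0 tcp [492. 272. 184.] y [ 0.431  0.863 -0.266] a [ 0.111 -0.812 -0.573] lip [493. 260. 135.] w [359.  26. 260.]
30 cost 0.01 [-1.501  1.604  1.219  2.4    3.02   0.744  2.596] tilt 125.0 tcp [510. 235. 184.] y [ 0.951 -0.165 -0.262] a [-0.584  0.575 -0.573] lip [501. 243. 135.] w [233. 274. 260.]
30 cost 0.01 [-0.571  1.144 -0.636  2.4    2.137  1.913 -0.979] tilt 125.0 tcp [514. 260. 184.] y [ 0.955 -0.043 -0.292] a [-0.717 -0.397 -0.573] lip [503. 255. 135.] w [234. 273. 260.]
30 cost 0.01 [-0.891  1.057 -0.22   2.103  1.711  1.465 -1.033] tilt 125.0 tcp [516. 252. 184.] y [ 0.871 -0.395 -0.292] a [-0.813 -0.103 -0.573] lip [504. 251. 135.] w [261. 367. 260.]
30 cost 0.03 [ 0.158  1.189 -0.505  1.507 -0.751  1.206 -1.737] tilt 125.0 tcp [475. 261. 184.] y [-0.47   0.836 -0.284] a [ 0.723 -0.386 -0.573] lip [485. 255. 135.] w [
[... 1176 characters left out ...]
  1.97   2.78 ] tilt 90.0 tcp [544. 289. 180.] y [-0.023  0.962  0.272] a [-0.729 -0.685 -0.002] lip [517. 262. 144.] w [552.  13.  92.]
40 cost 26.33 [-0.166  1.821  0.205  0.05   4.55   1.97   2.132] tilt 104.0 tcp [624. 343. 152.] y [-0.522  0.85   0.075] a [-0.302 -0.92  -0.25 ] lip [616. 315. 109.] w [782. 102. 128.]
40 cost 31.78 [-0.527  2.099 -1.52   0.05   4.55   1.97   1.697] tilt 121.0 tcp [639. 320. 165.] y [ 0.176 -0.038  0.984] a [-0.81  -0.273 -0.519] lip [626. 315. 114.] w [ 596.  335. -121.]
40 cost 34.11 [-0.17   1.734  0.488  0.05   4.55   1.97  -2.78 ] tilt 128.0 tcp [624. 339. 146.] y [-0.564  0.798 -0.212] a [ 0.479 -0.63  -0.612] lip [630. 331.  96.] w [795. 112. 205.]
```

```bash
cat > search.py <<'E'
from fk import *
D=json.load(open("D.json")); L,e=fit(D); C=np.array([494.,254])
B=np.array([585.,-285,0]); h=np.array([np.cos(np.radians(-35)),np.sin(np.radians(-35)),0])
def chain(pit,rho,psic,sgn,pp,rmax,q0,verbose=False,psig=-35):
    Rg=tool(psig,pit,rho); zb=Rg.T@[0,0,1]; P=[(B+[0,0,55]+Rg[:,1]*2,Rg),(B-70*h+[0,0,65],Rg),(B-75*h+[0,0,230],Rg)]
    # transit along an arc at z 280
    for s in np.linspace(0,1,13)[1:]:
        a=np.radians(-21+(22+21)*s); r=570+(545-570)*s-60*np.sin(np.pi*s); P.append((np.array([r*np.cos(a),r*np.sin(a),230+70*min(1,3*s)]),tool(psig+(psic-psig)*s,pit,rho)))
    t0=P[-1][0]
    for s in np.linspace(0,1,13)[1:]:
        R=tool(psic,pit+(pp-pit)*s,rho+sgn*rmax*s); a=R@zb; d=np.array([0,0,-1])+a*a[2]; d/=max(.3,np.linalg.norm(d))
        off=R@[0,-2,0]+37*a+17*d; tgt=np.array([C[0],C[1],140+18])-off; P.append((t0+(tgt-t0)*min(1,s*1.6),R))
    tilt=np.degrees(np.arccos(a[2])); Q=[];E=[];q=q0
    for p,R in P:
        q,ep,er,el,w=ik(p,R,q,L,w=.01); Q.append(q);E.append(ep+er*3)
    return P,np.array(Q),np.array(E),tilt
if __name__=="__main__":
    out=[]
    for pit in(40,):
      for rho,q7 in((180,1.4),(0,-1.74)):
        for q3 in (-.3,.3):
          q0=np.array([.228-q3*.7,1.13,q3,2.16,2.9,1.0,q7])
          for psic in (-20,20,50,75,95):
            for sgn in(1,-1):
                P,Q,E,tilt=chain(pit,rho,psic,sgn,12,170,q0); out.append((E.max(),E.argmax(),pit,rho,q3,psic,sgn,tilt,np.abs(np.diff(Q,axis=0)).max()))
    for o in sorted(out)[:10]: print(np.round(o,2))
E
python3 search.py
```

```text
[  5.66   5.    40.   180.     0.3  -20.    -1.   127.18   1.51]
[  5.66   5.    40.   180.     0.3  -20.     1.   127.18   1.51]
[  5.66   5.    40.   180.    -0.3  -20.    -1.   127.18   1.24]
[  5.66   5.    40.   180.    -0.3  -20.     1.   127.18   1.24]
[  5.66   5.    40.     0.     0.3  -20.    -1.   127.18   1.51]
[  5.66   5.    40.     0.    -0.3  -20.    -1.   127.18   1.24]
[ 23.54   5.    40.     0.     0.3   95.     1.   127.18   1.8 ]
[ 23.54   5.    40.     0.    -0.3   95.     1.   127.18   1.46]
[ 25.43   5.    40.     0.     0.3   75.    -1.   127.18   1.8 ]
[ 25.43   5.    40.     0.     0.3   75.     1.   127.18   1.8 ]
```

```bash
sed -i 's/-60\*np.sin(np.pi\*s)/+25*np.sin(np.pi*s)/; s/(-20,20,50,75,95)/(-40,-25,-10,10,75,95)/; s/for pit in(40,)/for pit in(36,40,44)/' search.py; cat >> search.py <<'E'
    o=sorted(out)[0]
    for o in (sorted(out)[0],[x for x in sorted(out) if x[5]>60][0]):
        q3=o[4];P,Q,E,t=chain(o[2],o[3],o[5],o[6],12,170,np.array([.228-q3*.7,1.13,q3,2.16,2.9,1.0,1.4 if o[3] else -1.74]))
        print(np.c_[Q,E].round(2))
E
python3 search.py
```

```text
[  0.01   2.    44.   180.     0.3  -10.     1.   123.26   0.45]
[  0.01   2.    40.   180.     0.3  -10.     1.   127.18   0.45]
[  0.01   2.    40.   180.    -0.3  -40.     1.   127.18   0.45]
[  0.01   2.    40.   180.    -0.3  -25.     1.   127.18   0.45]
[  0.01   2.    40.   180.    -0.3  -10.     1.   127.18   0.45]
[  0.01   2.    40.     0.    -0.3  -40.    -1.   127.18   0.45]
[  0.01   2.    40.     0.    -0.3  -25.    -1.   127.18   0.45]
[  0.01   6.    44.     0.    -0.3  -25.    -1.   123.26   0.46]
[  0.01  15.    44.   180.    -0.3  -25.     1.   123.26   0.46]
[  0.01  20.    44.   180.    -0.3  -25.    -1.   123.26   0.46]
[[ 0.19  1.11  0.2   2.13  3.    0.85  1.31  0.  ]
 [ 0.15  1.1   0.18  2.36  2.97  1.06  1.27  0.  ]
 [ 0.07  0.67  0.29  2.34  2.97  0.61  1.37  0.01]
 [-0.15  0.64  0.36  2.31  2.83  0.51  1.39  0.  ]
 [-0.26  0.61  0.41  2.27  2.78  0.43  1.42  0.  ]
 [-0.38  0.59  0.48  2.23  2.73  0.35  1.45  0.  ]
 [-0.5   0.57  0.56  2.19  2.68  0.27  1.47  0.  ]
 [-0.6   0.58  0.6   2.18  2.65  0.25  1.47  0.  ]
 [-0.69  0.6   0.63  2.18  2.61  0.24  1.4
[... 1605 characters left out ...]
-1.52  2.08  1.3   0.33  1.31  0.04]
 [ 0.7   1.02 -1.52  2.03  0.93  0.36  1.75  0.01]
 [ 0.68  1.06 -1.47  2.07  1.1   0.28  1.87  0.  ]
 [ 0.66  1.1  -1.41  2.09  1.3   0.2   1.98  0.  ]
 [ 0.65  1.19 -1.44  2.1   1.6   0.24  1.98  0.01]
 [ 0.64  1.27 -1.45  2.11  1.79  0.26  2.1   0.  ]
 [ 0.62  1.33 -1.44  2.11  1.95  0.26  2.23  0.  ]
 [ 0.6   1.39 -1.43  2.1   2.11  0.26  2.37  0.  ]
 [ 0.59  1.44 -1.43  2.1   2.27  0.27  2.51  0.  ]
 [ 0.59  1.47 -1.42  2.12  2.41  0.27  2.64  0.  ]
 [ 0.6   1.48 -1.43  2.14  2.54  0.26  2.77  0.  ]
 [ 0.6   1.48 -1.4   2.17  2.79  0.26  2.78  0.  ]
 [ 0.6   1.48 -1.37  2.19  3.06  0.26  2.78  0.  ]
 [ 0.6   1.48 -1.32  2.2   3.34  0.28  2.78  0.  ]]
```

```bash
cat > plan2.py <<'E'
from search import *
import sys
n=int(sys.argv[1]); D=data(); L,e=fit(D); print("L",L,e); q=np.array(D[-1][0]); print(q)
Rg=tool(-35,40,180)
Hq,a,b,_,_=ik(B-80*h+[0,0,235],Rg,np.array([.07,.67,.29,2.3,2.97,.61,1.37]),L,w=.005); print(Hq,a,b)
P=[fk(q+(Hq-q)*i/n,L,True)[:2] for i in range(1,n+1)]
print([p[0].round().tolist()+p[1][:,1].round(1).tolist() for p in P][::3])
rows(P)
E
python3 plan2.py 22
```

```text
L [314.891  -4.026 -15.677 505.23  -16.539 -15.678 304.171   7.884 289.414] 1.1045800843266702
[0.145 0.641 0.356 1.781 0.214 1.18  0.614]
[0.058 0.691 0.287 2.395 2.955 0.753 1.355] 0.00024016519464586876 6.672465143373495e-05
[[294.0, -275.0, 290.0, -0.6, -0.3, -0.8], [281.0, -346.0, 317.0, -0.5, -0.6, -0.6], [305.0, -399.0, 345.0, -0.4, -0.8, -0.5], [355.0, -427.0, 360.0, -0.2, -0.9, -0.4], [419.0, -423.0, 355.0, 0.1, -0.9, -0.3], [477.0, -386.0, 329.0, 0.4, -0.9, -0.4], [514.0, -322.0, 286.0, 0.5, -0.7, -0.5], [519.0, -239.0, 235.0, 0.6, -0.4, -0.6]]
[[0.0223, 0.0057, -0.0187, -4.2, -5.5, -5.0], [0.02, 0.0051, -0.018, -4.2, -5.8, -4.8], [0.0188, 0.0044, -0.017, -4.1, -6.1, -4.7], [0.0179, 0.0037, -0.016, -4.1, -6.3, -4.5], [0.0172, 0.0029, -0.0149, -4.1, -6.6, -4.3]]
[[0.0167, 0.0021, -0.0138, -4.0, -6.7, -4.3], [0.0166, 0.0013, -0.0126, -3.9, -7.0, -4.2], [0.0167, 0.0004, -0.0116, -3.8, -7.1, -4.1], [0.017, -0.0004, -0.0106, -3.7, -7.3, -4.0], [0.0176, -0.0013, -0.0098, -3.7, -7.4, -4.1]]
[[0.0184, -0.002, -0.0092, -3.6, -7.5, -4.0], [0.0193, -0.0029, -0.0088, -3.5, -7.6, -4.0], [0.0203, -0.0035, -0.0086, -3.5, -7.7, -4.0], [0.0214, -0.0042, -0.0087, -3.6, -7.7, -4.0], [0.0225, -0.0047, -0.0091, -3.5, -7.7, -4.0]]
[[0.0236, -0.0053, -0.0098, -3.6, -7.7, -4.1], [0.0247, -0.0056, -0.0106, -3.6, -7.7, -4.1], [0.0257, -0.006, -0.0118, -3.7, -7.7, -4.0], [0.0264, -0.0062, -0.0132, -3.8, -7.7, -4.0], [0.027, -0.0063, -0.0149, -3.9, -7.6, -4.0]]
[[0.0273, -0.0065, -0.0166, -4.0, -7.6, -4.0], [0.0274, -0.0063, -0.0185, -4.2, -7.6, -3.8]]
max mm,deg/row 33.655608745051694 9.478396488858229
```

>>> jog_arm(
  steps=[
    [0.022,0.006,-0.019,-4.2,-5.5,-5],
    [0.02,0.005,-0.018,-4.2,-5.8,-4.8],
    [0.019,0.004,-0.017,-4.1,-6.1,-4.7],
    [0.018,0.004,-0.016,-4.1,-6.3,-4.5],
    [0.017,0.003,-0.015,-4.1,-6.6,-4.3],
  ],
)

```text
time: 3.22
eef_pos: [285.0, -366.2, 327.6]
tcp_rot: [[0.797, -0.515, 0.315], [-0.602, -0.639, 0.479], [-0.045, -0.572, -0.819]]
contact_force: [0.0, -0.9, -0.1]
width: 0.998
```

>>> jog_arm(
  steps=[
    [0.017,0.002,-0.014,-4,-6.7,-4.3],
    [0.0165,0.0015,-0.0125,-3.9,-7,-4.2],
    [0.0165,0.0005,-0.0115,-3.8,-7.1,-4.1],
    [0.017,-0.0005,-0.0105,-3.7,-7.3,-4],
    [0.0175,-0.0015,-0.01,-3.7,-7.4,-4.1],
  ],
)

```text
time: 3.85
eef_pos: [355.0, -426.7, 360.7]
tcp_rot: [[0.912, -0.183, -0.368], [-0.019, -0.913, 0.407], [-0.411, -0.364, -0.836]]
contact_force: [0.4, 0.2, 0.7]
width: 1.002
```

```bash
python3 plan2.py 14
```

```text
L [314.182   5.09  -15.616 512.094  -7.088 -15.616 286.334  -1.126 292.027] 1.211247197212231
[0.047 0.694 0.45  2.063 1.464 0.893 0.94 ]
[0.071 0.712 0.281 2.391 2.962 0.771 1.35 ] 0.0002912416278371347 7.975678423193627e-05
[[371.0, -429.0, 360.0, -0.1, -0.9, -0.3], [421.0, -419.0, 349.0, 0.1, -0.9, -0.3], [468.0, -387.0, 324.0, 0.3, -0.9, -0.4], [504.0, -334.0, 289.0, 0.5, -0.7, -0.5], [520.0, -265.0, 248.0, 0.6, -0.5, -0.6]]
[[0.0148, -0.0008, -0.0056, -2.7, -6.9, -3.1], [0.0152, -0.0021, -0.0061, -2.8, -6.8, -3.2], [0.0162, -0.0026, -0.0062, -2.8, -6.8, -3.2], [0.0172, -0.0031, -0.0065, -2.8, -6.8, -3.3], [0.0181, -0.0035, -0.007, -2.9, -6.8, -3.3]]
[[0.019, -0.004, -0.0077, -3.0, -6.8, -3.3], [0.0199, -0.0042, -0.0087, -3.0, -6.7, -3.4], [0.0206, -0.0046, -0.0097, -3.2, -6.6, -3.4], [0.0211, -0.0048, -0.0108, -3.3, -6.6, -3.3], [0.0217, -0.0049, -0.0123, -3.4, -6.5, -3.3]]
[[0.022, -0.0052, -0.0136, -3.6, -6.5, -3.3], [0.022, -0.0052, -0.0153, -3.8, -6.4, -3.2], [0.0221, -0.0053, -0.0169, -3.9, -6.3, -3.2], [0.0217, -0.0052, -0.0185, -4.1, -6.3, -3.0]]
max mm,deg/row 28.98585862105865 8.13203541556479
```

>>> jog_arm(
  steps=[
    [0.015,-0.001,-0.0055,-2.7,-6.9,-3.1],
    [0.015,-0.002,-0.006,-2.8,-6.8,-3.2],
    [0.016,-0.0025,-0.006,-2.8,-6.8,-3.2],
    [0.017,-0.003,-0.0065,-2.8,-6.8,-3.3],
    [0.018,-0.0035,-0.007,-2.9,-6.8,-3.3],
  ],
)

```text
time: 4.47
eef_pos: [437.0, -410.4, 342.0]
tcp_rot: [[0.543, 0.181, -0.82], [0.395, -0.917, 0.059], [-0.741, -0.355, -0.57]]
contact_force: [0.8, 0.6, 1.0]
width: 1.001
```

>>> jog_arm(
  steps=[
    [0.019,-0.004,-0.0075,-3,-6.8,-3.3],
    [0.02,-0.004,-0.0085,-3,-6.7,-3.4],
    [0.0205,-0.0045,-0.0095,-3.2,-6.6,-3.4],
    [0.021,-0.005,-0.011,-3.3,-6.6,-3.3],
    [0.0215,-0.005,-0.0125,-3.4,-6.5,-3.3],
  ],
)

```text
time: 5.1
eef_pos: [503.4, -334.2, 288.8]
tcp_rot: [[-0.069, 0.498, -0.865], [0.526, -0.718, -0.455], [-0.848, -0.486, -0.212]]
contact_force: [-0.3, 0.1, 0.6]
width: 1.002
```

```bash
python3 plan2.py 5
```

```text
L [315.067   6.945 -15.569 514.806  -3.125 -15.57  284.749  -1.844 292.016] 1.3183819330866247
[0.088 0.709 0.29  2.295 2.513 0.825 1.257]
[0.074 0.719 0.279 2.389 2.963 0.776 1.348] 0.0003049277268940626 8.320399974813544e-05
[[511.0, -317.0, 278.0, 0.5, -0.7, -0.5], [520.0, -260.0, 246.0, 0.6, -0.5, -0.6]]
[[0.0178, -0.0032, -0.0116, -3.0, -5.2, -2.6], [0.0173, -0.0041, -0.0123, -3.0, -5.1, -2.6], [0.0174, -0.0042, -0.0132, -3.0, -5.1, -2.5], [0.0175, -0.0042, -0.0139, -3.2, -5.0, -2.6], [0.0175, -0.0041, -0.0149, -3.2, -5.1, -2.5]]
max mm,deg/row 23.346734246999088 6.54217089351845
```

>>> jog_arm(
  steps=[
    [0.018,-0.003,-0.0115,-3,-5.2,-2.6],
    [0.0175,-0.004,-0.0125,-3,-5.1,-2.6],
    [0.0175,-0.004,-0.013,-3,-5.1,-2.5],
    [0.0175,-0.004,-0.014,-3.2,-5,-2.6],
    [0.0175,-0.004,-0.015,-3.2,-5.1,-2.5],
  ],
)

```text
time: 5.72
eef_pos: [520.1, -239.4, 234.3]
tcp_rot: [[-0.526, 0.628, -0.574], [0.369, -0.439, -0.819], [-0.766, -0.643, -0.0]]
contact_force: [0.3, 0.5, 1.0]
width: 0.996
```

```bash
python3 - <<'E'
from search import *
D=data(); L,e=fit(D); print(L,e); st(); Rg=tool(-35,40,180)
q=np.array(D[-1][0])
P1=(B-74*h+[0,0,58],Rg); P2=(B+[0,0,55]+Rg[:,1]*2,Rg)
for p in(P1,P2):
    q,a,b,_,w=ik(*p,q,L,w=.005); print(q,a,b,w)
c=now(); 
rows(lerp(c,P1,5)); rows(lerp(P1,P2,5),start=P1)
E
```

```text
[315.381   7.436 -15.564 515.812  -1.705 -15.564 283.822  -2.578 292.298] 1.3502161934989243
t 5.72 q [0.127 0.713 0.185 2.384 2.887 0.787 1.434] 
p [ 520.127 -239.373  234.3  ] F [0.274 0.507 0.974] w 85.1
[[-0.526  0.628 -0.574]
 [ 0.369 -0.439 -0.819]
 [-0.766 -0.643 -0.   ]]
[0.092 1.218 0.263 2.4   2.983 1.25  1.155] 0.7077519507991998 0.07282995192453316 [ 343.742 -114.322  247.805]
[0.136 1.181 0.294 2.145 3.035 0.974 1.191] 0.0005026212447458287 0.00011983801940216642 [ 404.644 -157.548  243.434]
[[0.0263, 0.0235, 0.0, 0.0, -0.0, -0.0], [0.0264, 0.0235, 0.0001, 0.0, -0.0, -0.0], [0.0263, 0.0234, 0.0, 0.0, -0.0, -0.0], [0.0263, 0.0235, 0.0001, 0.0, -0.0, -0.0], [0.0264, 0.0235, 0.0, 0.0, -0.0, -0.0]]
max mm,deg/row 35.3443064721887 0.0
[[-0.0091, 0.0121, 0.0, 0.0, 0.0, 0.0], [-0.009, 0.0121, -0.0, 0.0, 0.0, 0.0], [-0.0091, 0.0122, -0.0, 0.0, 0.0, 0.0], [-0.009, 0.0121, 0.0, 0.0, 0.0, 0.0], [-0.0091, 0.0121, 0.0, 0.0, 0.0, 0.0]]
max mm,deg/row 15.22005256232711 0.0
```

>>> jog_arm(
  steps=[
    [0.0263,0.0235,0,0,0,0],
    [0.0263,0.0235,0,0,0,0],
    [0.0263,0.0235,0,0,0,0],
    [0.0263,0.0235,0,0,0,0],
    [0.0263,0.0235,0,0,0,0],
  ],
)

```text
time: 6.35
eef_pos: [525.0, -243.2, 57.1]
tcp_rot: [[-0.524, 0.627, -0.576], [0.371, -0.441, -0.817], [-0.767, -0.642, -0.002]]
contact_force: [-0.3, -0.0, 0.3]
width: 1.0
```

```bash
python3 - <<'E'
from search import *
st(); im=shot("scene","s1.png"); im2=shot("top","t1.png")
a=im["color"][150:350,100:380,::-1]; b=im2["color"][80:280,330:530,::-1]
cv2.imwrite("pics/c1.png",np.hstack([cv2.resize(a,None,fx=1.66,fy=1.66),cv2.resize(b,None,fx=1.66,fy=1.66)]))
Rg=tool(-35,40,180); rows(lerp(now(),(B+[0,0,55]+Rg[:,1]*2,Rg),5))
E
```

```text
t 6.35 q [0.184 1.199 0.095 2.398 2.892 1.279 1.314] 
p [ 524.952 -243.192   57.086] F [-0.287 -0.024  0.287] w 85.4
[[-0.524  0.627 -0.576]
 [ 0.371 -0.441 -0.817]
 [-0.767 -0.642 -0.002]]
[[-0.0095, 0.0117, -0.0001, -0.0, -0.0, 0.0], [-0.0095, 0.0118, -0.0001, -0.1, -0.1, 0.0], [-0.0094, 0.0117, -0.0001, 0.0, 0.0, 0.1], [-0.0095, 0.0118, -0.0001, -0.0, -0.0, -0.0], [-0.0095, 0.0117, -0.0001, -0.0, -0.0, 0.0]]
max mm,deg/row 15.149257407543116 0.14142135623730953
```

View pics/c1.png

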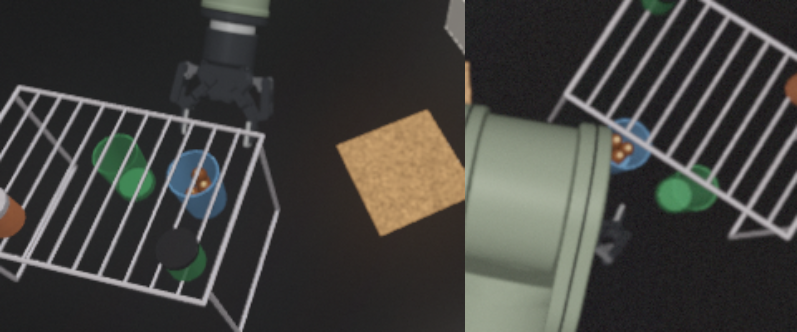

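Crop: the open fingertips, at (188,130) and (249,140), stand in front of the beaker at (195,175). The tumbler is clear to the left. Moving in.

>>> jog_arm(
  steps=[
    [-0.0095,0.0117,0,0,0,0],
    [-0.0095,0.0117,0,0,0,0],
    [-0.0095,0.0117,0,0,0,0],
    [-0.0095,0.0117,0,0,0,0],
    [-0.0095,0.0117,0,0,0,0],
  ],
)

```text
time: 7.08
eef_pos: [587.1, -287.0, 59.3]
tcp_rot: [[-0.523, 0.628, -0.577], [0.37, -0.442, -0.817], [-0.768, -0.641, -0.002]]
contact_force: [0.1, 0.3, -0.1]
width: 0.999
```

>>> jog_arm(
  steps=[
    [0,0,0,0,0,0],
    [0,0,0,0,0,0],
    [0,0,0,0,0,0],
    [0,0,0,0,0,0],
    [0,0,0,0,0,0],
  ],
  hand=0.03,
  grip_force=45,
)

```text
time: 7.7
eef_pos: [586.7, -286.9, 59.5]
tcp_rot: [[-0.521, 0.629, -0.577], [0.37, -0.443, -0.817], [-0.769, -0.639, -0.002]]
contact_force: [-3.2, 0.7, 14.9]
width: 0.772
```

```bash
python3 - <<'E'
from search import *
st(); im=get_image("scene"); im2=get_image("top")
for n,i in(("s",im),("t",im2)):
    P=cloud(i); hh=cv2.cvtColor(i["color"],cv2.COLOR_RGB2HSV); m=cv2.inRange(hh,(95,90,60),(125,255,255))>0
    q=P[m&(P[...,2]>86)&(P[...,2]<97)&(P[...,0]>400)&(P[...,0]<700)&(P[...,1]<-150)]
    print(n,len(q),cv2.minEnclosingCircle(q[:,:2].astype(np.float32)) if len(q) else "")
E
```

```text
t 7.7 q [0.228 1.145 0.13  2.15  2.933 0.991 1.377] 
p [ 586.679 -286.927   59.485] F [-3.211  0.68  14.926] w 66.0
[[-0.521  0.629 -0.577]
 [ 0.37  -0.443 -0.817]
 [-0.769 -0.639 -0.002]]
s 115 ((586.9718627929688, -285.9593505859375), 35.071083068847656)
t 48 ((597.0189208984375, -283.6149597167969), 33.115238189697266)
```

>>> jog_arm(
  steps=[
    [-0.0035,-0.003,0,0,0,0],
    [-0.005,-0.0042,0,0,0,0],
    [0.01,-0.016,0,0,0,0],
    [0.0128,-0.0154,0,0,0,0],
    [0.0128,-0.0154,0,0,0,0],
  ],
)

```text
time: 8.43
eef_pos: [537.8, -252.2, 71.8]
tcp_rot: [[-0.524, 0.627, -0.576], [0.371, -0.441, -0.817], [-0.767, -0.642, -0.002]]
contact_force: [0.8, 0.4, -2.5]
width: 0.771
```

>>> jog_arm(
  steps=[
    [0.0128,-0.0154,0,0,0,0],
    [0.008,-0.0096,0,0,0,0],
    [-0.023,-0.0192,0,0,0,0],
    [-0.026,-0.0217,0,0,0,0],
    [-0.026,-0.0217,0,0,0,0],
  ],
)

```text
time: 9.05
eef_pos: [515.6, -235.8, 169.8]
tcp_rot: [[-0.525, 0.625, -0.578], [0.373, -0.441, -0.816], [-0.765, -0.644, -0.001]]
contact_force: [-0.2, -0.6, -3.5]
width: 0.772
```

```bash
python3 - <<'E'
from search import *
st(); im=shot("scene","s2.png"); print(im["color"].shape)
E
```

```text
t 9.05 q [ 0.363  0.887 -0.265  2.443  2.633  1.116  1.696] 
p [ 515.592 -235.761  169.759] F [-0.183 -0.553 -3.498] w 66.0
[[-0.525  0.625 -0.578]
 [ 0.373 -0.441 -0.816]
 [-0.765 -0.644 -0.001]]
(400, 640, 3)
```

View pics/s2.png

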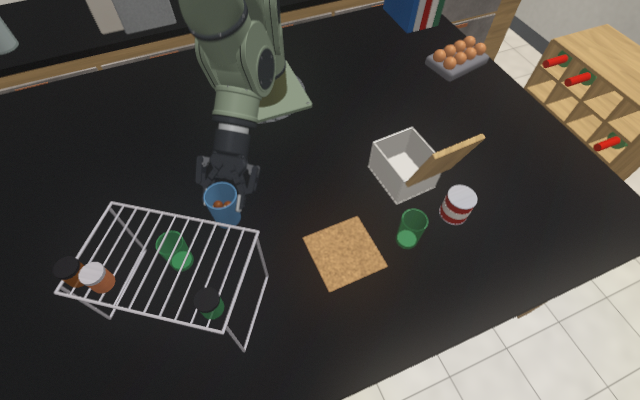

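Scene: the beaker, with nuts in it, hangs upright in the gripper at (222,203), clear of the rack. The tumbler hasn't moved. Next I plan the transfer and the pour.

```bash
cat > plan3.py <<'E'
from fk import *
import sys
D=data(); L,e=fit(D); c=now(); q=np.array(D[-1][0]); pit=40.
zb=c[1].T@[0,0,1]
PSI=float(sys.argv[1]); n1=15; n2=25; C=np.array([500.,262.]); GH=33
az0,r0,z0=np.arctan2(c[0][1],c[0][0]),np.hypot(*c[0][:2]),c[0][2]
P=[]
for i in range(1,n1+1):
    s=i/n1; a=az0+(np.radians(23)-az0)*s; r=r0+(550-r0)*s+30*np.sin(np.pi*s); P.append((np.array([r*np.cos(a),r*np.sin(a),z0+(270-z0)*min(1,2*s)]),tool(-35+(PSI+35)*s,pit,180)))
t0=P[-1][0]; info=[]
for i in range(1,n2+1):
    s=i/n2; R=tool(PSI,pit+(10-pit)*s,180+175*s); a=R@zb; d=np.array([0,0,-1])+a*a[2]; d/=max(.3,np.linalg.norm(d))
    lip=R@[0,-2,0]+GH*a+35*d; tgt=np.array([*(C-(lip-10*d)[:2]),140-lip[2]]); tgt[2]=max(tgt[2],185); p=t0+(tgt-t0)*min(1,s*2.5)
    P.append((p,R)); foot=p-60*a; info.append([np.degrees(np.arccos(a[2])),*(p+lip),*p,*foot])
for p,R in P: q,ep,er,el,w=ik(p,R,q,L,w=.01); P[0][1]; info.append(None) if 0 else None; print(q.round(2),round(ep+er,2),w.round()) if len(sys.argv)>2 else 0
print(np.array(info)[::2].round()); rows(P)
E
for p in -30 -15; do python3 plan3.py $p v > o$p.txt; awk 'NR%4==0' o$p.txt | grep '^\[.*\] [0-9.]* \['; done; grep -v '\] [0-9.]* \[' o-30.txt
```

```text
[ 0.38  0.83 -0.85  2.28  2.05  1.24  2.16] 0.0 [388.   4. 409.]
[ 0.13  0.76 -0.9   2.13  1.76  1.29  2.26] 0.0 [400. 129. 454.]
[-0.15  0.79 -0.92  2.06  1.6   1.43  2.18] 0.0 [365. 249. 454.]
[-0.38  0.83 -0.92  2.03  1.5   1.55  1.94] 0.0 [311. 335. 441.]
[-0.48  0.95 -0.86  1.97  1.58  1.64  1.38] 0.0 [310. 371. 387.]
[-0.54  1.06 -0.81  1.89  1.66  1.73  0.86] 0.0 [315. 403. 332.]
[-0.56  1.12 -0.8   1.89  1.71  1.82  0.32] 0.0 [308. 409. 302.]
[-0.58  1.17 -0.81  1.93  1.73  1.93 -0.24] 0.0 [294. 405. 280.]
[-0.63  1.19 -0.74  1.97  1.71  1.97 -0.82] 0.0 [277. 401. 257.]
[-0.7   1.2  -0.63  1.99  1.68  1.97 -1.4 ] 0.0 [263. 400. 235.]
[ 0.57  0.99 -1.25  2.31  2.03  1.51  2.39] 0.0 [380.  -7. 408.]
[ 0.34  0.91 -1.3   2.2   1.85  1.54  2.42] 0.0 [386. 103. 453.]
[ 0.05  0.92 -1.31  2.19  1.76  1.65  2.31] 0.0 [345. 208. 453.]
[-0.19  0.95 -1.3   2.2   1.69  1.76  2.04] 0.0 [288. 282. 440.]
[-0.29  1.08 -1.25  2.17  1.8   1.91  1.48] 0.0 [283. 318. 386.]
[-0.38  1.18 -1.15  2.1   1.91  1.97  0.96] 0.0 [284. 351. 331.]
[-0.44  1.19 -1.01  2.11  1.95  1.97  0.38] 0.0 [277. 355. 3
[... 2035 characters left out ...]
-1.2, 7.0, 0.3], [-0.0016, 0.0005, 0.0001, -1.2, 7.0, 0.2], [-0.002, 0.0003, 0.0001, -1.2, 7.0, 0.1], [-0.0023, 0.0, -0.0001, -1.2, 7.0, -0.1], [-0.0025, -0.0002, -0.0002, -1.1, 7.0, -0.2]]
[[-0.0027, -0.0006, -0.0005, -1.2, 7.0, -0.4], [-0.0028, -0.0008, -0.0008, -1.1, 7.0, -0.5], [-0.0028, -0.001, -0.0011, -1.0, 7.0, -0.7], [-0.0026, -0.0013, -0.0014, -0.9, 7.0, -0.7], [-0.0024, -0.0015, -0.0016, -0.8, 7.0, -0.9]]
[[-0.0016, -0.0018, -0.0022, -0.7, 7.0, -1.0], [-0.001, -0.002, -0.0023, -0.6, 7.0, -1.0], [-0.0008, -0.0018, -0.0019, -0.5, 7.0, -1.1], [-0.0005, -0.0017, -0.0016, -0.3, 7.0, -1.2], [-0.0004, -0.0013, -0.0014, -0.2, 7.0, -1.2]]
max mm,deg/row 34.998428536150016 7.119691004531025
```

```bash
python3 - <<'E'
import re
s=open("plan3.py").read()
s=s.replace('C=np.array([500.,262.])','C=np.array([float(sys.argv[3]),262.])').replace('tgt[2]=max(tgt[2],185)','tgt[2]=max(tgt[2],162)').replace('140-lip[2]','130-lip[2]')
s=s.replace('foot=p-60*a;','''foot=p-60*a; X=np.array([.997,.075,0]); U=np.linalg.svd(a[None])[2][1:]; N=-.974*X+[0,0,.227]
    ring=np.array([o+r*(np.cos(t)*U[0]+np.sin(t)*U[1]) for o,r in((foot,29),(p,33)) for t in np.linspace(0,6.28,24)]); fing=np.array([p+R@[u,17,v] for u in(-11,11) for v in(-57,57)])
    cl=((np.r_[ring,fing]-[574,262,107])@N).min();''').replace('*p,*foot]','*p,cl,(p+lip-[494,256,0])@X,ring[:,2].min(),fing[:,2].min(),np.degrees(np.arctan2(a[1],a[0]))]')
open("plan3.py","w").write(s)
E
for p in -30 -15 -5 5; do echo psi $p; python3 plan3.py $p v 480 > o$p.txt; grep '\] [0-9.]* \[' o$p.txt | awk '{print $(NF-3),$(NF-4),$0}'| awk 'NR%8==0'|cut -c1-100; grep -A12 '^\[\[ ' o$p.txt|head -13; done
```

```text
psi -30
0.0 2.24] [ 0.09  0.74 -0.83  2.13  1.77  1.24  2.24] 0.0 [401. 130. 452.]
0.0 1.93] [-0.42  0.81 -0.86  2.03  1.5   1.5   1.93] 0.0 [309. 336. 436.]
0.0 0.76] [-0.6   1.08 -0.75  1.93  1.64  1.69  0.76] 0.0 [297. 403. 309.]
0.0 -0.34] [-0.64  1.18 -0.73  1.96  1.68  1.88 -0.34] 0.0 [274. 405. 261.]
0.0 -1.47] [-0.74  1.22 -0.61  2.02  1.63  1.97 -1.47] 0.0 [244. 399. 223.]
[[   5.  494.  211.  292.  505.  220.  259.   56.   -4.  197.  235. -133.]
 [  17.  474.  208.  261.  506.  235.  238.   45.  -24.  172.  203. -138.]
 [  28.  471.  222.  230.  509.  250.  216.   30.  -26.  149.  172. -142.]
 [  40.  471.  237.  198.  512.  263.  194.   17.  -24.  130.  143. -146.]
 [  52.  474.  252.  167.  516.  275.  173.    4.  -21.  113.  116. -150.]
 [  64.  476.  260.  146.  518.  279.  162.   -1.  -18.  109.  103. -153.]
 [  75.  478.  261.  137.  517.  276.  162.    1.  -16.  119.  103. -157.]
 [  87.  479.  262.  130.  514.  272.  162.    4.  -14.  129.  102. -162.]
 [  98.  481.  262.  130.  510.  268.  168.    9.  -12.  136.  111. -167.]
 [ 108.  483.  262.  130.  505.  264.  1
[... 3637 characters left out ...]
 -16.  130.  143. -111.]
 [  52.  478.  248.  167.  500.  291.  173.   30.  -16.  113.  116. -115.]
 [  64.  478.  258.  146.  501.  298.  162.   23.  -16.  109.  103. -118.]
 [  75.  479.  260.  137.  502.  294.  162.   20.  -15.  119.  103. -122.]
 [  87.  480.  262.  130.  503.  290.  162.   19.  -14.  129.  102. -127.]
 [  98.  481.  263.  130.  502.  284.  168.   21.  -13.  136.  111. -132.]
 [ 108.  482.  264.  130.  500.  278.  173.   24.  -11.  142.  121. -139.]
 [ 117.  484.  265.  130.  497.  272.  176.   29.   -9.  146.  132. -147.]
 [ 125.  485.  264.  130.  494.  267.  177.   33.   -8.  150.  145. -157.]
 [ 130.  486.  263.  130.  491.  264.  178.   37.   -7.  153.  159. -170.]]
```

```bash
sed -i 's/R=tool(PSI,pit/R=tool(PSI-12*max(0,2*s-1),pit/; s/tgt\[2\],162/tgt[2],174/; s/130-lip\[2\]/136-lip[2]/' plan3.py; python3 plan3.py -6 v 470 > o.txt;  grep '\] [0-9.]* \[' o.txt | awk 'NR%5==0'; grep -v '\] [0-9.]* \[' o.txt
```

```text
[ 0.56  1.01 -1.35  2.29  2.    1.54  2.47] 0.0 [381.  11. 420.]
[ 0.26  0.95 -1.4   2.23  1.87  1.6   2.45] 0.0 [364. 137. 452.]
[-0.08  0.94 -1.41  2.28  1.76  1.71  2.29] 0.0 [285. 242. 451.]
[-0.26  1.13 -1.35  2.31  1.87  1.97  1.5 ] 0.0 [258. 283. 379.]
[-0.45  1.2  -1.07  2.26  1.98  1.97  0.72] 0.0 [242. 323. 304.]
[-0.55  1.19 -0.87  2.27  1.97  1.97 -0.07] 0.0 [232. 324. 276.]
[-0.67  1.19 -0.71  2.27  1.87  1.97 -0.86] 0.0 [221. 332. 254.]
[-0.77  1.22 -0.57  2.23  1.76  1.97 -1.6 ] 0.0 [210. 347. 228.]
[[   5.  497.  208.  293.  503.  221.  260.   63.   -1.  198.  236. -109.]
 [  17.  481.  200.  264.  500.  238.  241.   56.  -17.  175.  206. -114.]
 [  28.  474.  214.  236.  498.  255.  222.   48.  -23.  155.  178. -118.]
 [  40.  470.  231.  207.  497.  272.  203.   39.  -26.  138.  151. -122.]
 [  52.  467.  249.  177.  497.  287.  184.   30.  -27.  124.  127. -126.]
 [  64.  467.  259.  158.  498.  293.  174.   24.  -27.  122.  115. -129.]
 [  75.  468.  260.  149.  498.  289.  174.   22.  -25.  131.  115. -134.]
 [  87.  470.  262.  142.  498.  284.  174.   22.  -24.
[... 1529 characters left out ...]
-1.2, 7.0, 0.3], [-0.0016, 0.0005, 0.0001, -1.1, 7.0, 0.2], [-0.0022, 0.0005, -0.0001, -1.2, 7.2, 0.5], [-0.0027, 0.0004, -0.0002, -1.3, 7.4, 0.8], [-0.0029, 0.0002, -0.0005, -1.3, 7.3, 0.6]]
[[-0.0031, -0.0002, -0.0007, -1.5, 7.4, 0.5], [-0.003, -0.0006, -0.0015, -1.4, 7.3, 0.3], [-0.0019, -0.0016, -0.0034, -1.5, 7.3, 0.1], [-0.0018, -0.0017, -0.0032, -1.5, 7.3, -0.1], [-0.0015, -0.0018, -0.003, -1.5, 7.3, -0.2]]
[[-0.0014, -0.0019, -0.0027, -1.5, 7.3, -0.4], [-0.0011, -0.0018, -0.0025, -1.4, 7.2, -0.6], [-0.0009, -0.0018, -0.0022, -1.3, 7.2, -0.8], [-0.0007, -0.0016, -0.0018, -1.3, 7.2, -0.9], [-0.0004, -0.0014, -0.0015, -1.1, 7.2, -1.0]]
max mm,deg/row 35.061374759127744 7.567033764957046
```

>>> jog_arm(
  steps=[
    [-0.0087,-0.0095,-0.032,-1.6,-1.5,-0.2],
    [-0.0082,-0.0103,-0.032,-1.5,-1.2,0],
    [-0.0073,-0.0112,-0.032,-1.5,-1.3,0],
    [-0.0064,-0.0124,-0.032,-1.5,-1.2,0],
    [-0.0052,-0.0137,-0.032,-1.4,-1.3,0],
  ],
)

```text
time: 9.72
eef_pos: [581.0, -87.5, 233.3]
tcp_rot: [[-0.585, 0.69, -0.427], [0.275, -0.327, -0.904], [-0.763, -0.646, 0.002]]
contact_force: [-0.3, -1.0, -2.5]
width: 0.776
```

```bash
python3 -c "
from fk import *
data();st()"
```

```text
t 9.72 q [ 0.043  0.71  -0.254  2.292  2.366  0.852  1.871] 
p [581.043 -87.531 233.326] F [-0.316 -0.961 -2.529] w 66.2
[[-0.585  0.69  -0.427]
 [ 0.275 -0.327 -0.904]
 [-0.763 -0.646  0.002]]
```

>>> jog_arm(
  steps=[
    [-0.0042,-0.015,-0.0315,-1.5,-1.2,0],
    [-0.003,-0.0165,-0.031,-1.5,-1.3,0],
    [0.003,-0.0137,-0.03,-1.5,-1.2,0],
    [0.0093,-0.011,-0.029,-1.5,-1.2,0],
    [0.0104,-0.0123,-0.0285,-1.4,-1.3,0],
  ],
)

```text
time: 10.35
eef_pos: [577.5, 73.9, 265.3]
tcp_rot: [[-0.622, 0.735, -0.269], [0.173, -0.206, -0.963], [-0.764, -0.646, 0.001]]
contact_force: [0.5, 0.0, -2.6]
width: 0.776
```

```bash
python3 -c "
from fk import *
data();st()"
```

```text
t 10.35 q [-0.283  0.636 -0.257  2.235  2.11   0.807  2.001] 
p [577.453  73.87  265.295] F [ 0.548  0.049 -2.612] w 66.2
[[-0.622  0.735 -0.269]
 [ 0.173 -0.206 -0.963]
 [-0.764 -0.646  0.001]]
```

>>> jog_arm(
  steps=[
    [0.0113,-0.0135,-0.0272,-1.5,-1.2,0],
    [0.0122,-0.0145,-0.026,-1.5,-1.3,0],
    [0.013,-0.0154,-0.025,-1.5,-1.2,0],
    [0.0135,-0.016,-0.024,-1.5,-1.3,0],
    [0.0138,-0.0164,-0.023,-1.4,-1.2,0],
  ],
)

```text
time: 10.98
eef_pos: [506.1, 215.8, 265.5]
tcp_rot: [[-0.642, 0.759, -0.103], [0.067, -0.079, -0.995], [-0.764, -0.646, 0.0]]
contact_force: [-0.1, 0.2, -2.0]
width: 0.773
```

```bash
sed -i 's/n1=15/n1=int(sys.argv[4]) if len(sys.argv)>4 else 15/; s/^t0=P\[-1\]\[0\]/t0=P[-1][0] if P else c[0]/' plan3.py; python3 -c "
from h import *
st()"; python3 plan3.py -6 v 470 0 > o.txt;  grep '\] [0-9.]* \[' o.txt | awk 'NR%5==0'; grep -v '\] [0-9.]* \[' o.txt
```

```text
t 10.97 q [-0.588  0.631 -0.331  2.283  1.949  0.919  1.975] 
p [506.084 215.818 265.458] F [-0.093  0.245 -2.017] w 66.0
[[-0.642  0.759 -0.103]
 [ 0.067 -0.079 -0.995]
 [-0.764 -0.646  0.   ]]
[-0.66  0.82 -0.45  2.32  1.98  1.25  1.17] 0.0 [258. 281. 378.]
[-0.71  1.02 -0.53  2.27  1.98  1.52  0.47] 0.0 [242. 322. 306.]
[-0.69  1.11 -0.61  2.28  1.96  1.74 -0.2 ] 0.0 [232. 323. 279.]
[-0.68  1.19 -0.68  2.27  1.86  1.95 -0.87] 0.0 [220. 332. 256.]
[-0.78  1.22 -0.57  2.23  1.75  1.97 -1.6 ] 0.0 [210. 347. 230.]
[[   6.  496.  208.  289.  503.  221.  256.   62.   -2.  194.  232. -113.]
 [  17.  480.  201.  261.  500.  238.  238.   55.  -18.  172.  203. -115.]
 [  28.  474.  215.  233.  498.  255.  220.   47.  -23.  153.  176. -119.]
 [  40.  470.  232.  205.  497.  272.  201.   38.  -26.  137.  150. -123.]
 [  52.  467.  249.  177.  497.  287.  183.   30.  -27.  123.  126. -126.]
 [  64.  467.  259.  158.  498.  293.  174.   24.  -27.  122.  115. -130.]
 [  75.  468.  260.  149.  499.  289.  174.   22.  -25.  131.  115. -134.]
 [  87.  470.  262.  142.  498.  283.  174.   21.  -24.
[... 840 characters left out ...]
01, -1.2, 7.0, 0.3], [-0.0016, 0.0006, 0.0001, -1.2, 7.0, 0.2], [-0.0022, 0.0005, -0.0, -1.2, 7.3, 0.5], [-0.0026, 0.0004, -0.0003, -1.2, 7.3, 0.8], [-0.003, 0.0001, -0.0004, -1.4, 7.4, 0.6]]
[[-0.003, -0.0002, -0.0008, -1.4, 7.4, 0.5], [-0.003, -0.0006, -0.0014, -1.5, 7.3, 0.3], [-0.0019, -0.0016, -0.0034, -1.5, 7.3, 0.1], [-0.0018, -0.0017, -0.0032, -1.5, 7.3, -0.0], [-0.0015, -0.0018, -0.0029, -1.5, 7.3, -0.3]]
[[-0.0014, -0.0018, -0.0028, -1.4, 7.2, -0.4], [-0.0011, -0.0019, -0.0025, -1.4, 7.3, -0.6], [-0.0009, -0.0017, -0.0021, -1.4, 7.2, -0.7], [-0.0006, -0.0016, -0.0018, -1.2, 7.2, -0.9], [-0.0004, -0.0014, -0.0016, -1.1, 7.1, -1.1]]
max mm,deg/row 13.106105447462264 7.555130707009641
```

>>> jog_arm(
  steps=[
    [0.0093,0.0032,-0.0053,0,7,1.4],
    [0.0098,0.0035,-0.0062,-0.2,7,1.2],
    [0.0104,0.004,-0.007,-0.3,7,1.2],
    [0.011,0.0038,-0.0047,-0.5,7,1],
    [0.0113,0.004,-0.0033,-0.7,7,1.1],
  ],
)

```text
time: 11.6
eef_pos: [498.8, 254.8, 219.4]
tcp_rot: [[-0.392, 0.825, -0.407], [0.621, -0.089, -0.779], [-0.679, -0.558, -0.478]]
contact_force: [-0.2, -0.6, -1.7]
width: 0.768
```

>>> jog_arm(
  steps=[
    [0.0116,0.004,-0.002,-0.7,7,0.9],
    [0.0116,0.004,-0.0005,-0.9,7,0.9],
    [0.0114,0.004,0.001,-0.9,7,0.7],
    [0.0108,0.004,0.0027,-1,7,0.6],
    [0.01,0.0038,0.0042,-1.1,7,0.5],
  ],
)

```text
time: 12.22
eef_pos: [498.3, 293.9, 173.7]
tcp_rot: [[-0.057, 0.878, -0.475], [0.952, -0.095, -0.291], [-0.301, -0.469, -0.83]]
contact_force: [0.4, -0.4, -2.6]
width: 0.775
```

```bash
python3 -c "
from h import *
o=st(); Rg=tool(-35,40,180); a=o['tcp_rot']@Rg.T@[0,0,1]; print(a)
im=shot('scene','s3.png');im2=shot('top','t3.png')
cv2.imwrite('pics/c3.png',np.hstack([cv2.resize(im['color'][90:250,330:530,::-1],None,fx=2,fy=2),cv2.resize(im2['color'][100:260,100:300,::-1],None,fx=2,fy=2)]))
"
```

```text
t 12.22 q [-0.717  1.031 -0.525  2.261  1.977  1.521  0.461] 
p [498.252 293.949 173.658] F [ 0.405 -0.423 -2.641] w 66.1
[[-0.057  0.878 -0.475]
 [ 0.952 -0.095 -0.291]
 [-0.301 -0.469 -0.83 ]]
[-0.52  -0.668  0.532]
```

View pics/c3.png

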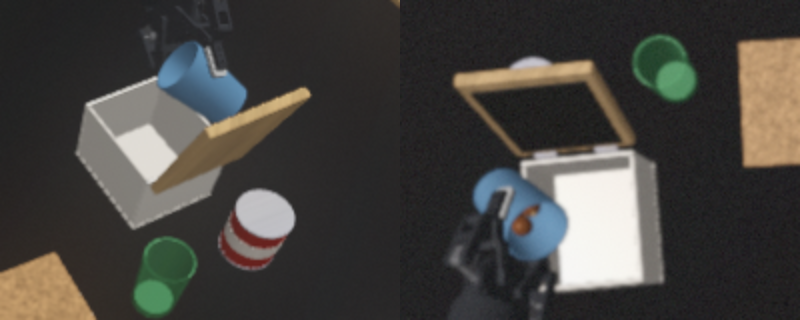

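Crop: the beaker is tilted about 58°, its mouth over the canister's inside at top-crop (520,220). The nuts are still in it, and it is clear of the lid. Pouring slowly now.

>>> jog_arm(
  steps=[
    [-0.0006,0.0004,0,-0.6,3.5,0.2],
    [-0.0007,0.0004,0,-0.6,3.5,0.1],
    [-0.0008,0.0003,0,-0.6,3.5,0.1],
    [-0.0008,0.0003,0,-0.6,3.5,0.1],
    [-0.0011,0.0002,0,-0.6,3.6,0.3],
  ],
)

```text
time: 12.95
eef_pos: [499.9, 289.3, 174.5]
tcp_rot: [[0.092, 0.901, -0.424], [0.995, -0.102, 0.0], [-0.043, -0.422, -0.906]]
contact_force: [0.9, -0.6, -2.2]
width: 0.771
```

>>> jog_arm(
  steps=[
    [-0.0011,0.0003,0,-0.6,3.7,0.3],
    [-0.0013,0.0002,-0.0001,-0.6,3.7,0.4],
    [-0.0013,0.0002,-0.0002,-0.6,3.7,0.4],
    [-0.0015,0,-0.0002,-0.7,3.7,0.3],
    [-0.0015,0,-0.0002,-0.7,3.7,0.3],
  ],
)

```text
time: 13.58
eef_pos: [499.7, 282.6, 174.3]
tcp_rot: [[0.241, 0.917, -0.318], [0.941, -0.14, 0.309], [0.239, -0.374, -0.896]]
contact_force: [-0.5, -0.0, -2.5]
width: 0.773
```

>>> jog_arm(
  steps=[
    [-0.0015,-0.0001,-0.0004,-0.7,3.7,0.3],
    [-0.0015,-0.0001,-0.0004,-0.7,3.7,0.2],
    [-0.0015,-0.0003,-0.0007,-0.7,3.7,0.2],
    [-0.0015,-0.0003,-0.0007,-0.7,3.7,0.1],
    [-0.001,-0.0008,-0.0017,-0.7,3.7,0.1],
  ],
)

```text
time: 14.2
eef_pos: [497.2, 274.8, 175.7]
tcp_rot: [[0.335, 0.927, -0.167], [0.793, -0.181, 0.581], [0.509, -0.327, -0.796]]
contact_force: [0.4, -0.4, -1.6]
width: 0.769
```

>>> jog_arm(
  steps=[
    [-0.001,-0.0008,-0.0017,-0.7,3.7,0],
    [-0.0018,-0.0017,-0.0032,-1.5,7.3,0],
    [-0.0015,-0.0018,-0.003,-1.5,7.3,-0.3],
    [-0.0014,-0.0018,-0.0028,-1.4,7.2,-0.4],
    [-0.0011,-0.0019,-0.0025,-1.4,7.2,-0.6],
  ],
)

```text
time: 14.82
eef_pos: [488.1, 262.5, 182.6]
tcp_rot: [[0.321, 0.937, 0.138], [0.363, -0.257, 0.896], [0.875, -0.238, -0.422]]
contact_force: [0.5, 0.3, -1.7]
width: 0.772
```

```bash
python3 -c "
from h import *
o=st(); Rg=tool(-35,40,180); a=o['tcp_rot']@Rg.T@[0,0,1]; print(a)"
```

```text
t 14.82 q [-0.728  1.211 -0.649  2.252  1.805  1.97  -1.182] 
p [488.134 262.466 182.62 ] F [ 0.525  0.301 -1.664] w 66.0
[[ 0.321  0.937  0.138]
 [ 0.363 -0.257  0.896]
 [ 0.875 -0.238 -0.422]]
[-0.848 -0.113 -0.517]
```

```bash
python3 -c "
from h import *
im=shot('scene','s4.png');im2=shot('top','t4.png')
cv2.imwrite('pics/c4.png',np.hstack([cv2.resize(im['color'][90:250,330:530,::-1],None,fx=2,fy=2),cv2.resize(im2['color'][100:260,100:300,::-1],None,fx=2,fy=2)]))
"
```

```text
(no output)
```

View pics/c4.png

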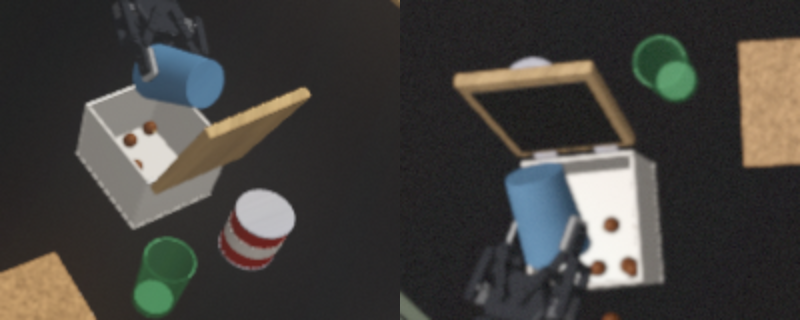

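One brown spot at the bottom of the top crop, (610,318), looks like it is outside the canister. I'll locate every nut.

```bash
cat > nuts.py <<'E'
from h import *
for n in("top","scene"):
    im=get_image(n); h=cv2.cvtColor(im["color"],cv2.COLOR_RGB2HSV)
    m=cv2.inRange(h,(0,90,40),(14,255,200))
    nl,Lb,stt,ce=cv2.connectedComponentsWithStats(m)
    for i in range(1,nl):
        if stt[i,4]>6:
            w=onplane(im,[ce[i]],11)[0]
            if 250<w[0]<800 and -150<w[1]<450: print(n,ce[i].round(1),stt[i,2:],w.round(1))
E
python3 nuts.py
python3 -c "
from h import *
im=cv2.imread('pics/t4.png')
cv2.imwrite('pics/c5.png',cv2.resize(im[180:400,80:330],None,fx=3,fy=2.7))"
```

```text
top [272.5 120.4] [ 9  3 11] [727.2  78.7  11. ]
top [332.9 135. ] [ 2 13 13] [684.8 -73.3  11. ]
top [269.2 143.9] [2 7 8] [666.7  87.5  11. ]
top [333.9 146.4] [2 8 9] [655.4 -74.9  11. ]
top [334.9 166.7] [ 2  9 10] [603.8 -76.   11. ]
top [333.1 179.2] [ 8  4 11] [572.5 -70.6  11. ]
top [294.1 181.9] [7 2 8] [568.3  26.6  11. ]
top [304.5 181.5] [12  2 12] [568.6   0.7  11. ]
top [204.6 209.6] [ 6  6 30] [504.7 251.1  11. ]
top [214.3 233.1] [ 7  9 48] [445.7 227.   11. ]
top [198.3 233.7] [ 7  6 32] [445.3 266.9  11. ]
top [205.5 262.2] [10 10 81] [374.7 248.9  11. ]
scene [404.3 153.3] [ 6  6 29] [431.  304.1  11. ]
scene [394.7 159.5] [ 6  6 28] [441.2 265.8  11. ]
scene [402.9 175.7] [ 4  5 11] [502.9 257.8  11. ]
scene [455.7 207.4] [ 28  19 141] [651.3 334.9  11. ]
scene [449.6 217.3] [ 26  19 112] [671.2 302.1  11. ]
```

View pics/c5.png

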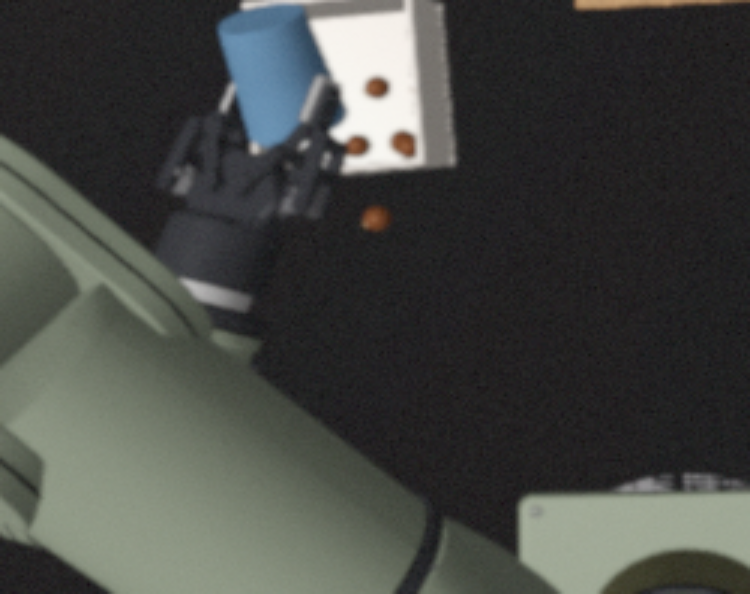

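```bash
cat > nuts2.py <<'E'
from h import *
import sys
for k in range(int(sys.argv[1])):
    im=get_image("top"); h=cv2.cvtColor(im["color"],cv2.COLOR_RGB2HSV); P=cloud(im)
    m=cv2.inRange(h,(0,90,40),(14,255,200)); nl,Lb,stt,ce=cv2.connectedComponentsWithStats(m)
    for i in range(1,nl):
        w=np.nanmedian(P[Lb==i],0)
        if stt[i,4]>20 and 200<w[0]<640 and 100<w[1]<450: print(k,ce[i].round(1),stt[i,2:],w.round(1),readout.observe()["time"])
E
python3 nuts2.py 2
```

```text
0 [204.3 206.2] [ 7  6 29] [512.3 248.   26.3] 15.075
0 [214.2 233.2] [ 7  9 48] [445.1 219.1  43.4] 15.075
0 [198.3 233.8] [ 7  6 33] [444.2 261.2  26. ] 15.075
0 [206.2 264.5] [11 10 85] [369.7 245.   17.7] 15.075
1 [203.8 204.7] [ 7  6 29] [514.9 248.4  26.7] 15.125
1 [214.2 233.2] [ 7  9 47] [445.1 218.9  41.8] 15.125
1 [198.3 233.8] [ 7  6 33] [444.1 261.   27.2] 15.125
1 [206.4 265. ] [11 11 84] [368.3 244.9  17.8] 15.125nuts2.py:7: RuntimeWarning: All-NaN slice encountered
  w=np.nanmedian(P[Lb==i],0)
```

One nut bounced out and is rolling slowly on the worktop near (368,245). I'll finish emptying the beaker, put it on the mat, then pick that nut up.

>>> jog_arm(
  steps=[
    [-0.0009,-0.0017,-0.002,-1.4,7.2,-0.7],
    [-0.0006,-0.0016,-0.0018,-1.2,7.2,-0.9],
    [0,0,0,0,0,0],
    [0,0,0,0,0,0],
    [0,0,0,0,0,0],
  ],
)

```text
time: 15.75
eef_pos: [484.0, 259.7, 182.9]
tcp_rot: [[0.247, 0.936, 0.251], [0.14, -0.291, 0.946], [0.959, -0.198, -0.203]]
contact_force: [0.3, 0.2, -0.7]
width: 0.772
```

```bash
python3 nuts2.py 1; python3 -c "
from h import *
o=st(); Rg=tool(-35,40,180); zb=Rg.T@[0,0,1]; a=o['tcp_rot']@zb; print('axis',a)
im=shot('scene','s6.png')
P=cloud(im); c=im['color']
# points of beaker mouth? brown in scene
h=cv2.cvtColor(c,cv2.COLOR_RGB2HSV); m=cv2.inRange(h,(0,90,40),(14,255,200)); nl,Lb,s,ce=cv2.connectedComponentsWithStats(m)
for i in range(1,nl):
    w=np.nanmedian(P[Lb==i],0)
    if s[i,4]>8 and w[0]<600 and w[1]>50: print(ce[i],s[i,2:],w)
"
```

```text
0 [203.4 202.7] [ 6  6 29] [519.9 250.5  26.4] 15.8
0 [214.3 233.1] [ 7  9 48] [445.1 218.7  42.4] 15.8
0 [198.3 234. ] [ 7  7 36] [444.1 261.9  25.7] 15.8
0 [206.4 265.5] [10 10 82] [367.  244.6  17.2] 15.8
t 15.8 q [-0.76   1.228 -0.616  2.232  1.76   1.984 -1.465] 
p [483.946 259.7   182.821] F [-0.635  0.043 -1.218] w 65.6
[[ 0.247  0.936  0.252]
 [ 0.14  -0.291  0.946]
 [ 0.959 -0.198 -0.203]]
axis [-0.79   0.08  -0.607]
[461.357  25.167] [13  5 42] [-514.755 1307.782 -326.881]
[458.547  52.17 ] [ 53  33 849] [123.902 696.374  59.833]
[554.     61.361] [ 26  14 166] [ 167.948 1188.852  -82.711]
[576.216  79.69 ] [ 27  15 171] [ 292.764 1188.492  -83.396]
[605.291 144.133] [ 28  16 165] [ 538.028 1183.385 -202.592]
[404.31 153.31] [ 6  6 29] [440.026 295.224  23.265]
[394.679 159.5  ] [ 6  6 28] [450.357 257.518  23.586]
```

```bash
cat > plan4.py <<'E'
from fk import *
D=data(); L,e=fit(D); print(e); c=now(); q=np.array(D[-1][0]); pit=40.; PSI=-6; zb=tool(PSI,pit,180).T@[0,0,1]; C=np.array([470.,262.])
s0=22.3/25; n=18; P=[]
t0=np.array([500.,225,270])
for i in range(1,n+1):
    s=s0*(1-i/n); R=tool(PSI-12*max(0,2*s-1),pit+(10-pit)*s,180+175*s); a=R@zb; d=np.array([0,0,-1])+a*a[2]; d/=max(.3,np.linalg.norm(d))
    lip=R@[0,-2,0]+33*a+35*d; tgt=np.array([*(C-(lip-10*d)[:2]),150-lip[2]]); tgt[2]=max(tgt[2],190); P.append((t0+(tgt-t0)*min(1,s*2.2),R))
R=tool(PSI,pit,180); M=np.array([651.,5,66])+R[:,1]*2
for a,b,m in((P[-1],(np.array([555.,140,250]),R),2),((np.array([555.,140,250]),R),(M+[0,0,110],R),5)): P+=lerp(a,b,m)
P+=lerp(P[-1],(M+[0,0,15],R),5)
for p,Rr in P: q,ep,er,el,w=ik(p,Rr,q,L,w=.01); print(q.round(2),round(ep+er,2),p.round())
rows(P)
E
python3 plan4.py
```

```text
2.2138688202980976
[-0.75  1.14 -0.59  2.27  1.81  1.88 -1.05] 0.0 [489. 266. 196.]
[-0.75  1.13 -0.58  2.28  1.84  1.84 -0.88] 0.0 [492. 269. 194.]
[-0.75  1.11 -0.56  2.28  1.87  1.79 -0.71] 0.0 [494. 272. 192.]
[-0.75  1.09 -0.55  2.28  1.89  1.74 -0.54] 0.0 [496. 276. 190.]
[-0.75  1.07 -0.53  2.28  1.92  1.69 -0.37] 0.0 [498. 280. 190.]
[-0.75  1.05 -0.51  2.28  1.94  1.64 -0.2 ] 0.0 [498. 284. 190.]
[-0.75  1.03 -0.5   2.29  1.96  1.59 -0.03] 0.0 [499. 288. 190.]
[-0.75  1.01 -0.48  2.29  1.98  1.54  0.13] 0.0 [498. 291. 190.]
[-0.76  0.98 -0.46  2.28  1.98  1.48  0.3 ] 0.0 [498. 292. 192.]
[-0.75  0.94 -0.44  2.29  1.97  1.42  0.47] 0.0 [497. 286. 200.]
[-0.74  0.9  -0.42  2.3   1.97  1.36  0.64] 0.0 [497. 279. 209.]
[-0.74  0.86 -0.4   2.31  1.97  1.29  0.81] 0.0 [496. 271. 218.]
[-0.73  0.82 -0.38  2.31  1.97  1.23  0.99] 0.0 [496. 264. 226.]
[-0.72  0.77 -0.35  2.32  1.97  1.16  1.17] 0.0 [495. 255. 235.]
[-0.71  0.73 -0.33  2.31  1.97  1.09  1.36] 0.0 [496. 247. 244.]
[-0.7   0.69 -0.3   2.31  1.97  1.02  1.55] 0.0 [496. 238. 253.]
[-0.69  0.65 -0.26  2.3   1.96  0.94  1.7
[... 1527 characters left out ...]
3]]
[[-0.011, -0.004, 0.0044, 0.6, -8.7, -1.4], [-0.0102, -0.0035, 0.0051, 0.3, -8.7, -1.4], [-0.0094, -0.003, 0.0038, 0.1, -8.6, -1.5], [-0.0128, 0.0308, 0.0393, 0.0, -0.0, -0.0], [-0.0128, 0.0307, 0.0394, 0.0, -0.0, -0.0]]
[[-0.0027, 0.0267, 0.0249, 0.0, -0.0, -0.0], [-0.0028, 0.0267, 0.0248, 0.0, -0.0, -0.0], [-0.0027, 0.0267, 0.0249, 0.0, -0.0, -0.0], [-0.0028, 0.0267, 0.0248, 0.0, -0.0, -0.0], [-0.0027, 0.0267, 0.0249, 0.0, -0.0, -0.0]]
[[0.0145, 0.0122, -0.0, 0.0, -0.0, -0.0], [0.0146, 0.0123, -0.0, 0.0, -0.0, -0.0], [0.0146, 0.0122, 0.0, 0.0, -0.0, -0.0], [0.0145, 0.0122, 0.0, 0.0, -0.0, -0.0], [0.0146, 0.0122, 0.0, 0.0, -0.0, -0.0]]
max mm,deg/row 51.562486363634555 21.75545908502048
```

>>> jog_arm(
  steps=[
    [0.007,0.0003,0.002,2,-10.2,0.9],
    [0.007,0.0003,0.002,2,-10.2,0.9],
    [0.0012,0.002,0.0037,1.9,-9.5,0.5],
    [0.0014,0.002,0.004,1.8,-9.1,0.3],
    [0.002,0.0017,0.004,1.9,-9.1,-0.1],
  ],
)

```text
time: 16.48
eef_pos: [496.0, 277.1, 188.9]
tcp_rot: [[0.323, 0.929, -0.179], [0.808, -0.172, 0.564], [0.493, -0.327, -0.806]]
contact_force: [0.7, -0.0, -2.3]
width: 0.774
```

>>> jog_arm(
  steps=[
    [0.0036,0.0006,0.002,1.8,-9.1,-0.3],
    [0.0037,0.0001,0.0014,1.8,-9.1,-0.6],
    [0.0034,-0.0003,0.001,1.6,-9.1,-0.8],
    [0.0031,-0.0007,0.0006,1.5,-9.1,-1],
    [0.0008,-0.0011,-0.0012,1.5,-8.7,-0.2],
  ],
)

```text
time: 17.1
eef_pos: [497.4, 292.4, 190.5]
tcp_rot: [[0.007, 0.891, -0.455], [0.983, -0.091, -0.161], [-0.185, -0.446, -0.876]]
contact_force: [-0.1, 0.4, -1.9]
width: 0.775
```

>>> jog_arm(
  steps=[
    [-0.0075,-0.0038,-0.0064,1.4,-8.7,-0.4],
    [-0.009,-0.004,-0.0048,1.4,-8.6,-0.6],
    [-0.0103,-0.0042,-0.003,1.2,-8.7,-0.9],
    [-0.011,-0.0042,-0.0012,1.1,-8.7,-1],
    [-0.011,-0.004,0.0006,1,-8.7,-1.1],
  ],
)

```text
time: 17.73
eef_pos: [494.8, 255.7, 234.1]
tcp_rot: [[-0.399, 0.826, -0.399], [0.613, -0.084, -0.786], [-0.682, -0.558, -0.472]]
contact_force: [0.1, -0.3, -2.4]
width: 0.778
```

```bash
cat >> plan4.py <<'E'
print("=== from here")
P=lerp(c,(t0,R),5)+lerp((t0,R),(np.array([555.,140,250]),R),2)+lerp((np.array([555.,140,250]),R),(M+[0,0,110],R),4)+lerp((M+[0,0,110],R),(M+[0,0,12],R),4); rows(P)
E
python3 plan4.py | sed -n '/===/,$p'; python3 nuts2.py 1; python3 -c "
from h import *
st()"
```

```text
=== from here
[[-0.0091, -0.0026, 0.001, 0.4, -6.9, -1.2], [-0.0088, -0.0028, 0.0021, 0.4, -6.9, -1.1], [-0.0085, -0.003, 0.0032, 0.4, -6.9, -1.2], [-0.0079, -0.0031, 0.0042, 0.4, -6.9, -1.2], [-0.0073, -0.0032, 0.0051, 0.4, -6.9, -1.2]]
[[-0.0129, 0.0308, 0.0394, -0.0, -0.0, 0.0], [-0.0128, 0.0308, 0.0394, -0.0, -0.0, 0.0], [-0.0035, 0.0334, 0.031, -0.0, -0.0, 0.0], [-0.0035, 0.0333, 0.0311, -0.0, -0.0, 0.0], [-0.0035, 0.0334, 0.031, -0.0, -0.0, 0.0]]
[[-0.0035, 0.0334, 0.0311, -0.0, -0.0, 0.0], [0.0188, 0.0158, -0.0, -0.0, -0.0, 0.0], [0.0187, 0.0157, -0.0, -0.0, -0.0, 0.0], [0.0188, 0.0158, -0.0, -0.0, -0.0, 0.0], [0.0188, 0.0158, -0.0, -0.0, -0.0, 0.0]]
max mm,deg/row 51.64697474199239 7.014983962918233
0 [203.4 202.7] [ 6  6 29] [520.  249.6  26.5] 17.775
0 [214.3 233.1] [ 7  9 48] [445.1 218.5  42.1] 17.775
0 [198.5 233.7] [ 6  6 32] [444.1 260.9  26.4] 17.775
0 [182.3 237.5] [ 7  6 36] [435.3 298.5  27.5] 17.775
0 [206.4 265.5] [11 10 87] [366.3 244.6  17.2] 17.775
t 17.77 q [-0.71   0.78  -0.367  2.318  1.974  1.176  1.179] 
p [495.027 254.758 235.355] F [ 0.691 -1.21   0.026] w 66.0
[[-0.401  0.826 -0.397]
 [ 0.607 -0.085 -0.79 ]
 [-0.686 -0.558 -0.467]]
```

>>> jog_arm(
  steps=[
    [-0.009,-0.0026,0.001,0.4,-6.9,-1.2],
    [-0.0088,-0.0028,0.002,0.4,-6.9,-1.2],
    [-0.0085,-0.003,0.0032,0.4,-6.9,-1.2],
    [-0.008,-0.003,0.0042,0.4,-6.9,-1.2],
    [-0.0073,-0.0032,0.005,0.4,-6.9,-1.2],
  ],
)

```text
time: 18.4
eef_pos: [500.1, 225.2, 269.5]
tcp_rot: [[-0.64, 0.761, -0.107], [0.072, -0.079, -0.994], [-0.765, -0.644, -0.004]]
contact_force: [-0.4, -0.2, -2.2]
width: 0.771
```

>>> jog_arm(
  steps=[
    [-0.013,0.031,0.0394,0,0,0],
    [-0.013,0.031,0.0394,0,0,0],
    [-0.0035,0.0334,0.031,0,0,0],
    [-0.0035,0.0334,0.031,0,0,0],
    [-0.0035,0.0334,0.031,0,0,0],
  ],
)

```text
time: 19.02
eef_pos: [629.0, 38.1, 191.0]
tcp_rot: [[-0.639, 0.761, -0.11], [0.076, -0.079, -0.994], [-0.765, -0.644, -0.008]]
contact_force: [0.9, 0.4, -2.1]
width: 0.773
```

```bash
sed -i 's/^P=lerp(c,(t0,R),5).*/P=lerp(c,(M+[0,0,90],R),5); P+=lerp(P[-1],(M+[0,0,4],R),5); rows(P)/' plan4.py; python3 plan4.py | sed -n '/===/,$p'; python3 -c "
from h import *
st(); im=get_image('top'); shot('top','t7.png',im)
im2=shot('scene','s7.png')
cv2.imwrite('pics/c7.png',np.hstack([cv2.resize(im['color'][90:290,130:330,::-1],None,fx=2,fy=2),cv2.resize(im2['color'][110:310,250:450,::-1],None,fx=2,fy=2)]))"
```

```text
=== from here
[[0.002, 0.0088, 0.0061, 0.0, -0.1, 0.0], [0.0021, 0.0088, 0.0062, 0.0, -0.1, 0.0], [0.002, 0.0087, 0.0061, 0.0, -0.1, 0.0], [0.0021, 0.0088, 0.0062, 0.1, -0.1, 0.1], [0.0021, 0.0088, 0.0061, -0.0, -0.1, -0.0]]
[[0.0131, 0.011, -0.0, -0.0, -0.0, -0.0], [0.0132, 0.0111, -0.0, -0.0, -0.0, -0.0], [0.0132, 0.0111, -0.0, -0.0, -0.0, -0.0], [0.0132, 0.011, -0.0, -0.0, -0.0, -0.0], [0.0132, 0.0111, -0.0, -0.0, -0.0, -0.0]]
max mm,deg/row 17.24673882216577 0.17320508075688776
t 19.02 q [-0.085  0.826 -0.249  2.217  2.608  0.847  1.843] 
p [628.958  38.056 190.963] F [ 0.929  0.397 -2.078] w 66.0
[[-0.639  0.761 -0.11 ]
 [ 0.076 -0.079 -0.994]
 [-0.765 -0.644 -0.008]]
```

View pics/c7.png

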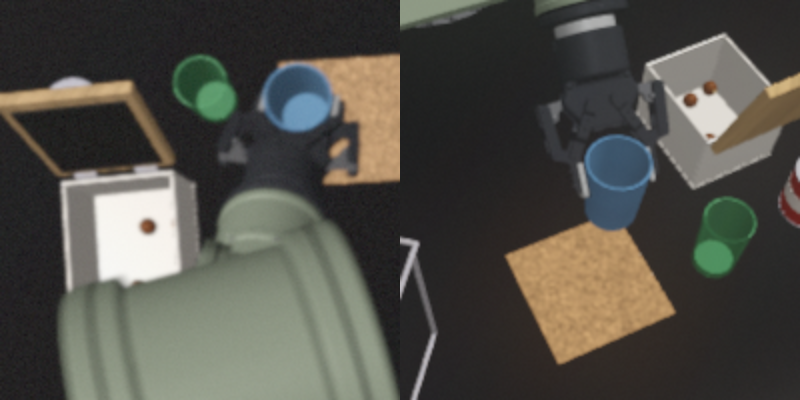

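Crop: the beaker is empty and upright. I'll set it down on the mat.

>>> jog_arm(
  steps=[
    [0.002,0.0088,0.0061,0,-0.1,0],
    [0.002,0.0088,0.0061,0,-0.1,0],
    [0.002,0.0088,0.0061,0,-0.1,0],
    [0.002,0.0088,0.0061,0,-0.1,0],
    [0.002,0.0088,0.0061,0,-0.1,0],
  ],
)

```text
time: 19.75
eef_pos: [652.5, 5.7, 155.3]
tcp_rot: [[-0.641, 0.761, -0.102], [0.065, -0.079, -0.995], [-0.765, -0.644, 0.001]]
contact_force: [0.5, -0.3, -2.2]
width: 0.775
```

>>> jog_arm(
  steps=[
    [0.0132,0.011,0,0,0,0],
    [0.0132,0.011,0,0,0,0],
    [0.0132,0.011,0,0,0,0],
    [0.0132,0.011,0,0,0,0],
    [0.0132,0.011,0,0,0,0],
  ],
)

```text
time: 20.38
eef_pos: [651.9, 5.8, 69.1]
tcp_rot: [[-0.64, 0.761, -0.103], [0.066, -0.079, -0.995], [-0.765, -0.644, 0.001]]
contact_force: [-0.3, -0.6, -1.9]
width: 0.772
```

```bash
python3 plan4.py | sed -n '/===/,$p'|tail -3; python3 -c "
from h import *
st()
im=get_image('scene'); P=cloud(im); h=cv2.cvtColor(im['color'],cv2.COLOR_RGB2HSV); m=cv2.inRange(h,(95,90,40),(125,255,255))>0
q=P[m&(P[...,0]>550)&(P[...,0]<760)&(abs(P[...,1])<150)&(P[...,2]>0)&(P[...,2]<140)]
print('beaker z',np.percentile(q[:,2],[1,99]), cv2.minEnclosingCircle(q[q[:,2]>np.percentile(q[:,2],98)-8][:,:2].astype(np.float32)))"
```

```text
[[-0.0132, -0.0109, 0.0002, 0.0, 0.0, 0.0], [-0.0132, -0.0109, 0.0002, 0.0, 0.0, 0.0], [-0.0132, -0.0109, 0.0002, 0.0, 0.1, 0.0], [-0.0132, -0.0109, 0.0002, 0.0, -0.0, 0.1], [-0.0132, -0.0109, 0.0001, 0.1, 0.0, -0.0]]
[[0.0132, 0.011, 0.0, -0.0, 0.0, -0.0], [0.0132, 0.0111, 0.0, -0.0, 0.0, -0.0], [0.0132, 0.011, 0.0, -0.0, 0.0, -0.0], [0.0131, 0.0111, -0.0, -0.0, 0.0, -0.0], [0.0132, 0.011, -0.0, -0.0, 0.0, -0.0]]
max mm,deg/row 17.24673882216577 0.1
t 20.38 q [ 0.007  1.115 -0.262  2.156  2.779  1.049  1.806] 
p [651.897   5.826  69.114] F [-0.29  -0.616 -1.852] w 65.9
[[-0.64   0.761 -0.103]
 [ 0.066 -0.079 -0.995]
 [-0.765 -0.644  0.001]]
beaker z [ 12.191 102.927] ((652.6008911132812, 7.623254299163818), 35.381893157958984)
```

>>> jog_arm(
  steps=[
    [0.0012,0.001,0,0,0,0],
    [0.0009,0.0008,0,0,0,0],
    [0.0006,0.0005,0,0,0,0],
    [0.0005,0.0004,0,0,0,0],
    [0,0,0,0,0,0],
  ],
)

```text
time: 21.05
eef_pos: [651.8, 6.0, 65.9]
tcp_rot: [[-0.64, 0.761, -0.103], [0.065, -0.079, -0.995], [-0.765, -0.644, 0.001]]
contact_force: [-0.5, -0.2, -1.3]
width: 0.77
```

>>> jog_arm(
  steps=[
    [0.0005,0.0004,0,0,0,0],
    [0.0004,0.0003,0,0,0,0],
    [0.0004,0.0003,0,0,0,0],
    [0,0,0,0,0,0],
    [0,0,0,0,0,0],
  ],
)

```text
time: 21.68
eef_pos: [652.1, 6.0, 64.8]
tcp_rot: [[-0.639, 0.762, -0.103], [0.065, -0.079, -0.995], [-0.766, -0.643, 0.001]]
contact_force: [-2.4, -0.5, 7.6]
width: 0.77
```

>>> jog_arm(
  steps=[
    [0,0,0,0,0,0],
    [0,0,0,0,0,0],
    [0,0,0,0,0,0],
    [0,0,0,0,0,0],
    [0,0,0,0,0,0],
  ],
  hand=0.0854,
)

```text
time: 22.3
eef_pos: [651.7, 6.0, 64.1]
tcp_rot: [[-0.641, 0.761, -0.103], [0.065, -0.079, -0.995], [-0.765, -0.644, 0.001]]
contact_force: [0.5, 1.1, -1.0]
width: 1.001
```

>>> jog_arm(
  steps=[
    [0.0064,-0.0077,0,0,0,0],
    [0.0097,-0.0115,0,0,0,0],
    [0.0097,-0.0115,0,0,0,0],
    [0.0097,-0.0115,0,0,0,0],
    [0.008,-0.0095,0,0,0,0],
  ],
)

```text
time: 22.92
eef_pos: [583.5, 13.1, 64.2]
tcp_rot: [[-0.641, 0.761, -0.102], [0.065, -0.079, -0.995], [-0.765, -0.644, 0.001]]
contact_force: [0.2, 0.1, 0.1]
width: 1.002
```

```bash
cat > bk.py <<'E'
from h import *
st()
for n in('scene','top'):
    im=get_image(n); P=cloud(im); h=cv2.cvtColor(im['color'],cv2.COLOR_RGB2HSV); m=cv2.inRange(h,(95,90,40),(125,255,255))>0
    q=P[m&(P[...,0]>550)&(P[...,0]<760)&(abs(P[...,1])<150)&(P[...,2]>0)&(P[...,2]<140)]
    if len(q)>30: r=q[q[:,2]>90]; print(n,'beaker z',np.percentile(q[:,2],[1,99]), cv2.minEnclosingCircle(r[:,:2].astype(np.float32)),len(r))
E
python3 bk.py; python3 nuts2.py 1
```

```text
t 22.93 q [-0.026  1.171 -0.291  2.386  2.774  1.33   1.718] 
p [583.453  13.1    64.23 ] F [0.235 0.117 0.083] w 85.6
[[-0.641  0.761 -0.102]
 [ 0.065 -0.079 -0.995]
 [-0.765 -0.644  0.001]]
scene beaker z [ 7.172 97.589] ((651.670654296875, 5.5473761558532715), 34.65137481689453) 143
top beaker z [ 7.699 95.987] ((660.083251953125, 6.706880569458008), 29.231504440307617) 24
0 [203.4 202.7] [ 6  6 29] [519.8 250.1  26.6] 23.075
0 [214.2 233.2] [ 7  9 47] [445.1 219.3  43.3] 23.075
0 [198.6 233.6] [ 6  6 30] [444.3 261.6  26.7] 23.075
0 [182.8 237.6] [ 7  6 34] [435.4 300.1  26.8] 23.075
0 [206.6 265.4] [10 11 85] [366.3 243.8  17. ] 23.075
```

Beaker stands on the mat at (652,6), 1 mm from centre. Now I plan the change of wrist configuration to tool-down and the stray nut pick at (366,244).

```bash
cat > plan5.py <<'E'
from fk import *
D=data(); L,e=fit(D); print("fit",e); q=np.array(D[-1][0]); N=np.array([366.,244.3,0])
c=now()
up=(c[0]+np.array([-15,0,200]),c[1]); qu,a,b,_,_=ik(*up,q,L,w=.01); print("up",qu,a,b)
best=[]
for pit in(75,82):
  for psi in(4,20):
    for roll in(0,180):
      R=tool(psi,pit,roll)
      for s in([-.6,.4,.1,2.0,0,.9,0],[-.6,.4,.1,2.0,0,.9,1.2],[-.6,.4,.1,2.0,0,.9,-1.2],[-.6,.4,.1,2.0,2.8,.9,1.2],[-.6,.4,.1,2.0,2.8,.9,-1.2]):
        g,ep,er,el,w=ik(N+[0,0,22],R,np.array(s,float),L,w=.005); hgh,e2,r2,_,_=ik(N+[0,0,200],R,g,L,w=.005)
        if ep+er+e2+r2<.5: best.append((np.abs(hgh-qu).max(),pit,psi,roll,g,hgh))
for x in sorted(best,key=lambda x:x[0])[:6]: print(x[:4],x[4].round(2),x[5].round(2))
E
python3 plan5.py
```

```text
fit 2.128010175534714
up [-0.046  0.616 -0.249  2.363  2.609  0.771  1.851] 0.004494184851620299 0.00121786896605211
(np.float64(1.331576159231776), 75, 4, 180) [-0.44  1.07 -0.61  2.35  2.06  0.79  1.94] [-0.24  0.67 -0.92  2.23  1.28  0.76  2.68]
(np.float64(1.3802802427361562), 75, 4, 180) [-0.77  1.02 -0.    2.35  2.76  0.47  1.24] [-0.39  0.6  -0.62  2.23  1.23  0.56  2.76]
(np.float64(1.444823279667695), 82, 4, 180) [-0.42  1.02 -0.53  2.25  1.9   0.56  2.18] [-0.02  0.87 -1.37  2.13  1.16  1.13  2.78]
(np.float64(1.7573202951295437), 82, 20, 0) [-0.63  0.99 -0.12  2.27  2.61  0.28 -1.38] [-0.14  0.69 -0.97  2.15  1.06  0.74  0.09]
(np.float64(1.7982729323659903), 82, 20, 0) [-0.36  1.04 -0.6   2.27  1.93  0.59 -0.7 ] [-0.1   0.72 -1.06  2.15  1.09  0.8   0.05]
(np.float64(1.8088962704808524), 82, 20, 0) [-0.34  1.05 -0.64  2.27  1.9   0.63 -0.67] [-0.09  0.73 -1.08  2.15  1.1   0.82  0.04]
```

```bash
cat > plan6.py <<'E'
from fk import *
D=data(); L,e=fit(D); q=np.array(D[-1][0]); N=np.array([366.3,244.3,0]); c=now(); R=tool(4,75,180)
A=(c[0]+np.array([-15,0,170]),c[1]); Bp=(np.array([440.,150,210]),tool(0,62,180)); H=(N+[0,0,120],R); G=(N+[0,0,24],R)
P=lerp(c,A,5)+lerp(A,Bp,6)+lerp(Bp,H,4)+lerp(H,G,5)
for p,Rr in P: q,ep,er,el,w=ik(p,Rr,q,L,w=.02); print(q.round(2),round(ep+er,2),p.round())
rows(P)
E
python3 plan6.py
```

```text
[-0.03  1.08 -0.29  2.4   2.75  1.25  1.73] 1.98 [581.  13.  98.]
[-0.04  0.98 -0.28  2.4   2.73  1.15  1.73] 5.1 [578.  13. 132.]
[-0.05  0.88 -0.26  2.4   2.71  1.05  1.74] 5.51 [575.  13. 166.]
[-0.06  0.79 -0.24  2.4   2.69  0.96  1.76] 3.59 [572.  13. 200.]
[-0.06  0.7  -0.23  2.4   2.67  0.88  1.78] 0.0 [569.  13. 234.]
[-0.13  0.67 -0.22  2.4   2.6   0.78  1.8 ] 1.95 [548.  36. 230.]
[-0.2   0.64 -0.2   2.4   2.53  0.69  1.82] 2.82 [526.  59. 226.]
[-0.27  0.61 -0.17  2.4   2.47  0.61  1.84] 2.48 [505.  82. 222.]
[-0.35  0.59 -0.14  2.4   2.4   0.54  1.86] 1.11 [483. 104. 218.]
[-0.43  0.58 -0.11  2.39  2.32  0.46  1.9 ] 0.01 [462. 127. 214.]
[-0.52  0.57 -0.05  2.38  2.24  0.36  1.94] 0.01 [440. 150. 210.]
[-0.58  0.61 -0.06  2.37  2.2   0.34  1.93] 0.0 [422. 174. 188.]
[-0.63  0.66 -0.07  2.36  2.17  0.32  1.92] 0.0 [403. 197. 165.]
[-0.68  0.71 -0.08  2.35  2.14  0.3   1.91] 0.0 [385. 221. 142.]
[-0.73  0.76 -0.08  2.32  2.1   0.26  1.91] 0.0 [366. 244. 120.]
[-0.68  0.81 -0.16  2.33  2.16  0.34  1.85] 0.01 [366. 244. 101.]
[-0.65  0.86 -0.22  2.34  2.2   0.42  1.8 ] 0.01 [
[... 430 characters left out ...]
183, -0.0156, -0.0205, -0.6, -0.8, -3.6], [0.0189, -0.0142, -0.0209, -0.7, -0.7, -3.7], [0.0196, -0.0126, -0.0214, -0.6, -0.8, -3.6], [0.0201, -0.0113, -0.0217, -0.6, -0.7, -3.7], [0.0204, -0.0097, -0.022, -0.6, -0.8, -3.6]]
[[0.0207, -0.0081, -0.0225, -0.6, -0.7, -3.6], [0.0269, 0.0112, -0.0236, -0.4, -1.0, -3.3], [0.0257, 0.0128, -0.0239, -0.4, -0.9, -3.2], [0.0246, 0.0145, -0.0242, -0.3, -0.9, -3.3], [0.0234, 0.0159, -0.0246, -0.4, -1.0, -3.2]]
[[0.005, 0.0186, 0.0, -0.0, 0.0, -0.0], [0.0049, 0.0185, 0.0, -0.0, 0.0, -0.0], [0.005, 0.0185, 0.0, -0.0, 0.0, -0.0], [0.005, 0.0186, 0.0, -0.0, 0.0, -0.0], [0.005, 0.0185, 0.0, -0.0, 0.0, -0.0]]
max mm,deg/row 37.49679986345501 3.8301436004411116
```

```bash
sed -i 's/^A=(.*/A=(c[0]+np.array([-6,0,150]),tool(-5,64,180)); Bp=(np.array([440.,150,200]),tool(0,66,180)); H=(N+[0,0,120],R); G=(N+[0,0,24],R)/; s/^P=lerp.*/P=lerp(c,A,6)+lerp(A,Bp,5)+lerp(Bp,H,4)+lerp(H,G,5)/' plan6.py; python3 plan6.py
```

```text
[-0.01  1.05 -0.29  2.36  2.74  1.12  1.76] 0.01 [583.  13.  89.]
[-0.01  0.94 -0.28  2.31  2.69  0.9   1.81] 0.01 [582.  13. 114.]
[-0.02  0.84 -0.24  2.25  2.64  0.67  1.87] 0.01 [581.  13. 139.]
[-0.05  0.76 -0.15  2.18  2.57  0.44  1.94] 0.01 [580.  13. 164.]
[-0.13  0.69 -0.    2.09  2.52  0.19  1.99] 0.01 [579.  13. 189.]
[-0.17  0.65  0.07  2.04  1.74  0.05  2.78] 5.3 [578.  13. 214.]
[-0.25  0.63  0.1   2.09  1.69  0.05  2.78] 0.8 [550.  41. 211.]
[-0.23  0.6  -0.05  2.15  1.78  0.17  2.64] 0.03 [523.  68. 208.]
[-0.25  0.59 -0.15  2.22  1.84  0.26  2.52] 0.02 [495.  95. 206.]
[-0.29  0.58 -0.22  2.28  1.86  0.33  2.42] 0.01 [468. 123. 203.]
[-0.36  0.58 -0.28  2.32  1.86  0.39  2.34] 0.01 [440. 150. 200.]
[-0.41  0.62 -0.31  2.33  1.85  0.41  2.29] 0.0 [422. 174. 180.]
[-0.45  0.67 -0.34  2.34  1.84  0.43  2.24] 0.0 [403. 197. 160.]
[-0.5   0.72 -0.36  2.33  1.83  0.45  2.21] 0.0 [385. 221. 140.]
[-0.55  0.77 -0.39  2.32  1.81  0.45  2.18] 0.0 [366. 244. 120.]
[-0.53  0.82 -0.43  2.33  1.9   0.52  2.09] 0.01 [366. 244. 101.]
[-0.51  0.88 -0.47  2.34  1.97  0.58  2.02] 0.01 [
[... 445 characters left out ...]
0.0116, -0.0221, 0.0001, -0.1, -0.1, -4.0], [0.0281, -0.0106, -0.0249, -0.4, -0.9, -0.4], [0.0278, -0.0102, -0.0253, -0.4, -1.0, -0.4], [0.0274, -0.0098, -0.026, -0.4, -0.9, -0.4], [0.0271, -0.0095, -0.0264, -0.5, -0.9, -0.4]]
[[0.0267, -0.009, -0.0269, -0.4, -0.9, -0.4], [0.0249, 0.0108, -0.0235, -0.3, -0.9, -2.2], [0.0242, 0.0118, -0.024, -0.3, -1.0, -2.3], [0.0232, 0.013, -0.0242, -0.4, -0.9, -2.2], [0.0223, 0.014, -0.0245, -0.3, -0.9, -2.3]]
[[0.005, 0.0185, -0.0, -0.0, -0.1, 0.0], [0.0049, 0.0186, -0.0, -0.0, 0.0, 0.0], [0.005, 0.0185, -0.0, -0.0, 0.0, 0.0], [0.0049, 0.0186, -0.0, -0.0, 0.0, 0.0], [0.005, 0.0185, -0.0001, -0.0, 0.0, 0.0]]
max mm,deg/row 39.02307009962184 4.0024992192379
```

```bash
sed -i 's/tool(-5,64,180)/tool(-5,52,180)/; s/tool(0,66,180)/tool(0,60,180)/' plan6.py; python3 plan6.py
```

```text
[-0.02  1.08 -0.29  2.38  2.75  1.2   1.74] 0.0 [583.  13.  89.]
[-0.01  0.99 -0.29  2.36  2.72  1.06  1.77] 0.0 [582.  13. 114.]
[-0.01  0.9  -0.28  2.34  2.69  0.92  1.81] 0.01 [581.  13. 139.]
[-0.02  0.81 -0.26  2.3   2.65  0.76  1.85] 0.01 [580.  13. 164.]
[-0.03  0.73 -0.22  2.26  2.61  0.61  1.9 ] 0.01 [579.  13. 189.]
[-0.06  0.66 -0.15  2.21  2.56  0.44  1.96] 0.01 [578.  13. 214.]
[-0.13  0.65 -0.16  2.26  2.51  0.46  1.94] 0.0 [550.  41. 211.]
[-0.21  0.63 -0.16  2.32  2.46  0.48  1.92] 0.0 [523.  68. 208.]
[-0.29  0.62 -0.16  2.36  2.4   0.49  1.91] 0.0 [495.  95. 206.]
[-0.38  0.61 -0.16  2.4   2.34  0.5   1.89] 0.0 [468. 123. 203.]
[-0.49  0.6  -0.12  2.4   2.26  0.45  1.9 ] 3.8 [440. 150. 200.]
[-0.55  0.64 -0.13  2.4   2.23  0.43  1.88] 1.06 [422. 174. 180.]
[-0.6   0.68 -0.13  2.38  2.19  0.39  1.88] 0.0 [403. 197. 160.]
[-0.66  0.72 -0.11  2.35  2.14  0.33  1.9 ] 0.0 [385. 221. 140.]
[-0.72  0.76 -0.09  2.32  2.09  0.26  1.92] 0.01 [366. 244. 120.]
[-0.68  0.81 -0.17  2.33  2.15  0.35  1.86] 0.01 [366. 244. 101.]
[-0.65  0.86 -0.22  2.34  2.19  0.42  1.8 ] 0.01 [366
[... 444 characters left out ...]
153, -0.0198, 0.0001, -0.1, -0.1, -2.0], [0.0253, -0.0162, -0.0248, -0.6, -0.8, -1.6], [0.0253, -0.0152, -0.0254, -0.6, -0.8, -1.6], [0.0254, -0.0143, -0.0259, -0.5, -0.9, -1.6], [0.0254, -0.0133, -0.0264, -0.6, -0.8, -1.6]]
[[0.0254, -0.0123, -0.0269, -0.5, -0.8, -1.6], [0.026, 0.0081, -0.0236, -0.4, -1.0, -3.7], [0.0249, 0.0099, -0.0239, -0.4, -0.9, -3.8], [0.0239, 0.0117, -0.0243, -0.4, -0.9, -3.7], [0.0227, 0.0134, -0.0245, -0.4, -0.9, -3.8]]
[[0.0049, 0.0186, 0.0, 0.0, -0.0, 0.0], [0.005, 0.0185, 0.0, 0.0, -0.0, 0.0], [0.005, 0.0186, 0.0001, 0.0, -0.0, 0.0], [0.0049, 0.0185, -0.0, 0.0, -0.0, 0.0], [0.005, 0.0186, -0.0, 0.0, -0.0, 0.0]]
max mm,deg/row 38.993076308493535 3.925557285278104
```

>>> jog_arm(
  steps=[
    [-0.0185,-0.017,0,0,0,-2],
    [-0.018,-0.0175,0,0,0,-2],
    [-0.0173,-0.018,0,0,0,-2],
    [-0.0166,-0.0187,0,0,0,-2],
    [-0.016,-0.0193,0,0,0,-2],
  ],
  hand=0.05,
)

```text
time: 23.7
eef_pos: [579.8, 13.5, 190.6]
tcp_rot: [[-0.763, 0.638, -0.103], [0.079, -0.066, -0.995], [-0.641, -0.767, -0.0]]
contact_force: [0.1, -0.9, -0.7]
width: 0.587
```

>>> jog_arm(
  steps=[
    [-0.0153,-0.02,0,0,0,-2],
    [0.0253,-0.0162,-0.0248,-0.6,-0.9,-1.6],
    [0.0253,-0.0152,-0.0254,-0.6,-0.9,-1.6],
    [0.0254,-0.0143,-0.026,-0.6,-0.9,-1.6],
    [0.0254,-0.0133,-0.0264,-0.6,-0.9,-2],
  ],
)

```text
time: 24.32
eef_pos: [468.8, 125.5, 203.5]
tcp_rot: [[-0.856, 0.516, -0.027], [0.022, -0.015, -1.0], [-0.516, -0.857, 0.002]]
contact_force: [-0.3, 0.7, 0.6]
width: 0.585
```

```bash
python3 - <<'E'
import re
s=open("plan6.py").read()
s=re.sub(r"^P=.*$","P=lerp(c,(np.array([420.,172,175]),tool(1,66,180)),3)+[]\nP+=lerp(P[-1],H,4)+lerp(H,G,4)",s,flags=re.M); open("plan6.py","w").write(s)
E
python3 -c "
from h import *
st()"; python3 plan6.py; python3 nuts2.py 1
```

```text
t 24.32 q [-0.385  0.608 -0.16   2.377  2.289  0.476  1.932] 
p [468.843 125.546 203.495] F [-0.26   0.715  0.568] w 50.0
[[-0.856  0.516 -0.027]
 [ 0.022 -0.015 -1.   ]
 [-0.516 -0.857  0.002]]
[-0.43  0.62 -0.16  2.38  2.25  0.45  1.94] 0.0 [453. 141. 194.]
[-0.47  0.63 -0.15  2.38  2.22  0.42  1.94] 0.0 [436. 157. 184.]
[-0.52  0.64 -0.15  2.38  2.18  0.4   1.95] 0.0 [420. 172. 175.]
[-0.57  0.67 -0.14  2.37  2.15  0.37  1.95] 0.0 [407. 190. 161.]
[-0.61  0.7  -0.14  2.36  2.11  0.35  1.95] 0.0 [393. 208. 148.]
[-0.66  0.73 -0.13  2.34  2.08  0.32  1.96] 0.0 [380. 226. 134.]
[-0.7   0.76 -0.12  2.32  2.04  0.28  1.96] 0.0 [366. 244. 120.]
[-0.65  0.82 -0.22  2.34  2.12  0.39  1.88] 0.01 [366. 244.  96.]
[-0.62  0.89 -0.28  2.35  2.18  0.47  1.81] 0.01 [366. 244.  72.]
[-0.59  0.95 -0.32  2.35  2.23  0.55  1.76] 0.01 [366. 244.  48.]
[-0.58  1.02 -0.35  2.35  2.27  0.62  1.72] 0.0 [366. 244.  24.]
[[0.0192, -0.0005, -0.0151, -0.4, -0.7, -2.4], [0.019, 0.0004, -0.0153, -0.4, -0.8, -2.3], [0.0187, 0.0013, -0.0155, -0.5, -0.7, -2.4], [0.0176, 0.0072, -0.0183, -0.2, -0.7, -2.2], [0.017, 0.008, -0.0185, -0.3, -0.7, -2.3]]
[[0.0165, 0.0088, -0.0186, -0.2, -0.7, -2.2], [0.0159, 0.0094, -0.0188, -0.3, -0.7, -2.3], [0.0062, 0.0232, -0.0, 0.0, -0.0, 0.0], [0.0062, 0.0232, -0.0, 0.0, -0.0, 0.0], [0.0062, 0.0232, 0.0, 0.0, -0.0, 0.0]]
[[0.0062, 0.0232, 0.0, 0.0, -0.0, 0.0]]
max mm,deg/row 26.391096983642043 2.5495097567963922
0 [203.4 202.7] [ 6  6 29] [519.9 250.   26.8] 24.375
0 [182.8 237.6] [ 7  6 34] [435.3 300.6  26.4] 24.375
```

>>> jog_arm(
  steps=[
    [0.0192,-0.0005,-0.015,-0.4,-0.7,-2.4],
    [0.019,0.0004,-0.0153,-0.4,-0.8,-2.3],
    [0.0187,0.0013,-0.0155,-0.5,-0.7,-2.4],
    [0.0176,0.0072,-0.0183,-0.2,-0.7,-2.2],
    [0.017,0.008,-0.0185,-0.3,-0.7,-2.3],
  ],
)

```text
time: 25.0
eef_pos: [393.8, 208.0, 147.1]
tcp_rot: [[-0.942, 0.333, 0.043], [-0.041, 0.015, -0.999], [-0.333, -0.943, -0.0]]
contact_force: [1.2, -0.1, 0.4]
width: 0.587
```

>>> jog_arm(
  steps=[
    [0.0165,0.0088,-0.0186,-0.2,-0.7,-2.2],
    [0.016,0.0094,-0.0188,-0.3,-0.7,-2.3],
    [0.0062,0.0232,0,0,0,0],
    [0.0062,0.0232,0,0,0,0],
    [0,0,0,0,0,0],
  ],
)

```text
time: 25.62
eef_pos: [367.0, 243.0, 70.8]
tcp_rot: [[-0.964, 0.256, 0.068], [-0.066, 0.017, -0.998], [-0.257, -0.966, 0.0]]
contact_force: [0.0, -0.3, 0.2]
width: 0.585
```

```bash
cat > s.py <<'E'
from h import *
st(); im=get_image("scene"); h=cv2.cvtColor(im["color"],cv2.COLOR_RGB2HSV); P=cloud(im)
m=cv2.inRange(h,(0,90,40),(14,255,200)); nl,Lb,s,ce=cv2.connectedComponentsWithStats(m)
for i in range(1,nl):
    w=np.nanmedian(P[Lb==i],0)
    if s[i,4]>6 and 200<w[0]<600 and 100<w[1]<450 and w[2]<200: print("nut",ce[i].round(1),s[i,2:],w.round(1))
R=tool(4,75,180); N=np.array([366.3,244.3,0]); rows(lerp(now(),(N+[0,0,23],R),3))
E
python3 s.py; python3 -c "
from h import *
a=get_image('scene')['color'];b=get_image('top')['color']
cv2.imwrite('pics/c8.png',np.hstack([cv2.resize(a[80:220,330:470,::-1],(400,400),interpolation=2),cv2.resize(b[160:300,130:270,::-1],(400,400),interpolation=2)]))"
```

```text
t 25.62 q [-0.606  0.893 -0.292  2.348  2.172  0.483  1.822] 
p [366.953 242.995  70.761] F [ 0.017 -0.341  0.234] w 50.0
[[-0.964  0.256  0.068]
 [-0.066  0.017 -0.998]
 [-0.257 -0.966  0.   ]]
nut [404.3 153.3] [ 6  6 29] [440.5 294.9  23.6]
nut [394.7 159.5] [ 6  6 28] [450.1 258.3  22.9]
[[0.0044, 0.0156, -0.0004, -0.0, -0.0, 0.0], [0.0044, 0.0156, -0.0004, -0.0, -0.0, 0.0], [0.0044, 0.0156, -0.0004, -0.0, -0.1, 0.1]]
max mm,deg/row 16.213574559608997 0.14142135623730953
```

View pics/c8.png

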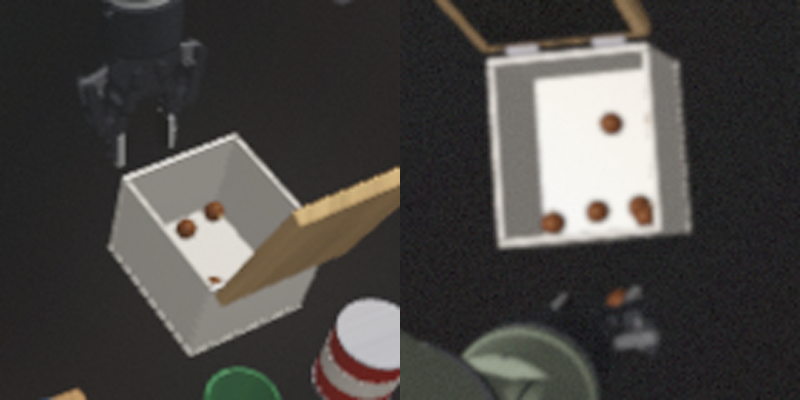

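Crop: one nut lies at mid-floor and three more show at the front edge, the corner blob (640,208) probably being more than one. The -y wall hides a strip where the rest could be. The stray nut is between the fingers, at top-crop (617,298).

>>> jog_arm(
  steps=[
    [0.008,0.0145,-0.001,0,0,0],
    [0.0055,0.0152,-0.001,0,0,0],
    [0.0045,0.0155,-0.001,0,0,0],
    [0,0,0,0,0,0],
    [0,0,0,0,0,0],
  ],
)

```text
time: 26.4
eef_pos: [361.5, 246.1, 24.3]
tcp_rot: [[-0.963, 0.259, 0.069], [-0.067, 0.018, -0.998], [-0.26, -0.966, -0.001]]
contact_force: [-1.1, 0.4, 0.1]
width: 0.586
```

>>> jog_arm(
  steps=[
    [0,0,0,0,0,0],
    [0,0,0,0,0,0],
    [0,0,0,0,0,0],
    [0,0,0,0,0,0],
    [0,0,0,0,0,0],
  ],
  hand=0.01,
  grip_force=20,
)

```text
time: 27.02
eef_pos: [361.4, 246.0, 23.6]
tcp_rot: [[-0.963, 0.259, 0.069], [-0.066, 0.018, -0.998], [-0.26, -0.966, -0.001]]
contact_force: [-0.2, -0.4, 7.6]
width: 0.231
```

```bash
python3 -c "
from h import *
st()
T=get_image('top'); h=cv2.cvtColor(T['color'],cv2.COLOR_RGB2HSV); m=cv2.inRange(h,(0,70,40),(16,255,210)); nl,L,s,ce=cv2.connectedComponentsWithStats(m)
for i in range(1,nl):
    x,y=ce[i]
    if 155<x<235 and 175<y<275: print(ce[i].round(1),s[i])
"
```

```text
t 27.02 q [-0.581  1.03  -0.372  2.365  2.262  0.643  1.716] 
p [361.44  246.032  23.621] F [-0.204 -0.381  7.619] w 19.8
[[-0.963  0.259  0.069]
 [-0.066  0.018 -0.998]
 [-0.26  -0.966 -0.001]]
[164.8 176. ] [164 175   3   3   5]
[203.5 202.6] [201 200   6   6  31]
[214.1 233.1] [211 229   7  10  54]
[198.5 233.5] [196 231   6   6  32]
[182.6 237.6] [179 235   8   6  42]
[203.5 264.7] [200 261   8   9  52]
```

```bash
cat > plan7.py <<'E'
from fk import *
D=data(); L,e=fit(D); q=np.array(D[-1][0]); c=now(); R=tool(4,75,180)
A=(c[0]+np.array([-4,0,155]),R); B2=(np.array([475.,258,175]),R); G=(np.array([478.,258,88]),R)
P=lerp(c,(c[0]+np.array([0,0,6]),c[1]),1)+lerp((c[0]+np.array([0,0,6]),c[1]),A,4)+lerp(A,B2,4)+lerp(B2,G,4)
for p,Rr in P: q,ep,er,el,w=ik(p,Rr,q,L,w=.02); print(q.round(2),round(ep+er,2),p.round())
rows(P)
E
python3 plan7.py
```

```text
[-0.58  1.01 -0.36  2.37  2.25  0.62  1.73] 0.0 [361. 246.  30.]
[-0.61  0.9  -0.31  2.36  2.18  0.51  1.79] 0.01 [360. 246.  67.]
[-0.67  0.8  -0.21  2.35  2.09  0.38  1.89] 0.01 [359. 246. 104.]
[-0.79  0.7  -0.    2.32  1.99  0.19  2.01] 0.03 [358. 246. 141.]
[-0.67  0.6  -0.21  2.28  1.34  0.3   2.66] 0.1 [357. 246. 179.]
[-0.5   0.64 -0.41  2.2   1.26  0.43  2.78] 0.06 [387. 249. 178.]
[-0.2   0.76 -0.9   2.12  1.31  0.79  2.78] 0.14 [416. 252. 177.]
[ 0.02  1.08 -1.52  2.04  1.4   1.4   2.78] 0.34 [446. 255. 176.]
[ 0.03  1.11 -1.52  2.01  1.45  1.43  2.78] 11.64 [475. 258. 175.]
[ 0.02  1.16 -1.52  2.01  1.49  1.45  2.78] 8.43 [476. 258. 153.]
[-0.    1.12 -1.35  2.01  1.51  1.28  2.78] 5.33 [476. 258. 132.]
[-0.06  1.05 -1.13  2.01  1.51  1.07  2.78] 1.84 [477. 258. 110.]
[-0.07  1.09 -1.11  2.    1.55  1.07  2.76] 0.0 [478. 258.  88.]
[[-0.0016, -0.0058, -0.0, 0.0, 0.0, 0.0], [-0.0087, -0.0362, -0.0001, 0.0, -0.0, -0.0], [-0.0087, -0.0363, -0.0001, 0.0, -0.0, -0.0], [-0.0087, -0.0362, -0.0001, 0.0, -0.0, -0.0], [-0.0087, -0.0362, -0.0001, 0.0, -0.1, -0.0]]
[[-0.0282, 0.0085, -0.0009, 0.0, 0.0, -0.0], [-0.0283, 0.0085, -0.0009, 0.0, 0.0, -0.0], [-0.0283, 0.0086, -0.0009, 0.0, 0.0, -0.0], [-0.0283, 0.0085, -0.0009, 0.0, 0.0, -0.0], [0.0049, 0.0212, 0.0, 0.0, 0.0, -0.0]]
[[0.0049, 0.0212, 0.0001, 0.0, 0.0, -0.0], [0.005, 0.0212, 0.0001, 0.0, 0.0, -0.0], [0.0049, 0.0212, 0.0, 0.0, 0.0, -0.0]]
max mm,deg/row 37.32813951967068 0.1
```

```bash
cat > plan7.py <<'E'
from fk import *
D=data(); L,e=fit(D); q=np.array(D[-1][0]); c=now()
W=[(c[0]+np.array([0,0,6]),c[1],1),(np.array([361.,246,90]),tool(3,66,180),3),(np.array([368.,242,190]),tool(-2,52,180),4),(np.array([490.,250,200]),tool(-8,50,180),4),(np.array([494.,256,128]),tool(-8,53,180),3)]
P=[];a=c
for p,R,n in W: P+=lerp(a,(p,R),n); a=(p,R)
for p,Rr in P: q,ep,er,el,w=ik(p,Rr,q,L,w=.02); print(q.round(2),round(ep+er,2),p.round())
rows(P)
E
python3 plan7.py
```

```text
[-0.58  1.01 -0.36  2.37  2.25  0.62  1.73] 0.0 [361. 246.  30.]
[-0.61  0.97 -0.37  2.4   2.24  0.67  1.69] 0.87 [361. 246.  50.]
[-0.66  0.92 -0.32  2.4   2.21  0.65  1.69] 7.07 [361. 246.  70.]
[-0.73  0.87 -0.25  2.4   2.19  0.62  1.67] 12.53 [361. 246.  90.]
[-0.82  0.82 -0.16  2.4   2.15  0.58  1.66] 16.33 [363. 245. 115.]
[-0.91  0.77 -0.05  2.4   2.13  0.55  1.64] 19.02 [364. 244. 140.]
[-1.02  0.73  0.08  2.4   2.1   0.51  1.62] 20.66 [366. 243. 165.]
[-1.14  0.69  0.22  2.4   2.08  0.48  1.6 ] 21.33 [368. 242. 190.]
[-1.07  0.71  0.19  2.4   2.19  0.53  1.53] 7.69 [398. 244. 192.]
[-1.02  0.72  0.2   2.36  2.22  0.54  1.53] 0.0 [429. 246. 195.]
[-1.    0.74  0.26  2.28  2.18  0.46  1.6 ] 0.01 [460. 248. 198.]
[-1.    0.76  0.34  2.19  2.14  0.38  1.66] 0.01 [490. 250. 200.]
[-0.96  0.8   0.28  2.19  2.18  0.42  1.61] 0.0 [491. 252. 176.]
[-0.92  0.84  0.22  2.19  2.22  0.45  1.57] 0.0 [493. 254. 152.]
[-0.89  0.89  0.18  2.18  2.25  0.48  1.54] 0.0 [494. 256. 128.]
[[-0.0016, -0.0058, -0.0, 0.0, 0.0, 0.0], [-0.005, -0.0195, -0.0, 0.1, 0.3, 3.0], [-0.0061, -0.0192, -0.0, 0.1, 0.3, 3.0], [-0.0071, -0.0188, -0.0, 0.1, 0.3, 3.0], [-0.0118, -0.0221, 0.001, 0.7, 1.1, 3.5]]
[[-0.013, -0.0214, 0.0011, 0.6, 1.0, 3.5], [-0.0144, -0.0205, 0.0011, 0.7, 1.1, 3.5], [-0.0157, -0.0196, 0.001, 0.6, 1.1, 3.5], [-0.0254, 0.0168, -0.003, 1.0, 1.1, 0.5], [-0.0253, 0.0169, -0.0039, 0.9, 1.2, 0.5]]
[[-0.0251, 0.0171, -0.0046, 1.0, 1.2, 0.5], [-0.0247, 0.0172, -0.0055, 0.9, 1.1, 0.5], [0.0146, 0.0191, -0.0022, 0.0, 0.0, -1.0], [0.0143, 0.0192, -0.0021, 0.0, 0.0, -1.0], [0.014, 0.0196, -0.0022, 0.0, 0.0, -1.0]]
max mm,deg/row 30.717747313238974 3.7349698793966195
```

```bash
python3 - <<'E'
import re
s=open("plan7.py").read()
s=re.sub(r"^W=.*$","W=[(c[0]+np.array([0,0,6]),c[1],1),(np.array([361.,246,100]),tool(4,74,180),3),(np.array([366.,246,150]),tool(2,67,180),2),(np.array([420.,247,162]),tool(-3,57,180),3),(np.array([488.,252,160]),tool(-8,52,180),3),(np.array([494.,256,128]),tool(-8,53,180),3)]",s,flags=re.M); open("plan7.py","w").write(s)
E
python3 plan7.py
```

```text
[-0.58  1.01 -0.37  2.37  2.25  0.62  1.73] 0.0 [361. 246.  30.]
[-0.6   0.95 -0.34  2.37  2.21  0.57  1.76] 0.0 [361. 246.  53.]
[-0.62  0.88 -0.3   2.37  2.17  0.5   1.8 ] 0.01 [361. 246.  77.]
[-0.65  0.82 -0.25  2.36  2.11  0.43  1.86] 0.01 [361. 246. 100.]
[-0.69  0.76 -0.24  2.38  2.08  0.47  1.84] 0.0 [364. 246. 125.]
[-0.73  0.71 -0.22  2.4   2.04  0.49  1.84] 0.0 [366. 246. 150.]
[-0.74  0.72 -0.21  2.39  2.04  0.55  1.81] 0.0 [384. 246. 154.]
[-0.75  0.73 -0.2   2.37  2.04  0.6   1.79] 0.0 [402. 247. 158.]
[-0.75  0.74 -0.19  2.36  2.04  0.66  1.76] 0.0 [420. 247. 162.]
[-0.75  0.76 -0.16  2.3   2.02  0.65  1.79] 0.0 [443. 249. 161.]
[-0.75  0.78 -0.13  2.25  2.    0.65  1.82] 0.0 [465. 250. 161.]
[-0.75  0.8  -0.1   2.2   1.97  0.65  1.85] 0.0 [488. 252. 160.]
[-0.74  0.82 -0.11  2.19  1.99  0.66  1.83] 0.0 [490. 253. 149.]
[-0.73  0.84 -0.12  2.19  2.01  0.67  1.81] 0.0 [492. 255. 139.]
[-0.72  0.87 -0.13  2.18  2.02  0.68  1.8 ] 0.0 [494. 256. 128.]
[[-0.0016, -0.0058, -0.0, 0.0, 0.0, 0.0], [-0.0059, -0.0227, -0.0, 0.0, -0.0, 0.3], [-0.0061, -0.0227, -0.0, 0.0, -0.0, 0.3], [-0.0062, -0.0226, -0.0, 0.0, -0.1, 0.4], [-0.0093, -0.0233, 0.0001, 0.4, 1.0, 3.5]]
[[-0.0107, -0.0228, 0.0002, 0.3, 0.9, 3.5], [-0.0181, 0.0034, 0.0003, 0.8, 1.5, 3.3], [-0.0179, 0.0044, -0.0002, 0.8, 1.5, 3.3], [-0.0176, 0.0054, -0.0008, 0.7, 1.5, 3.4], [-0.0186, 0.0129, -0.0028, 1.0, 1.3, 1.6]]
[[-0.0181, 0.0133, -0.0035, 1.0, 1.4, 1.7], [-0.0176, 0.0138, -0.0042, 0.9, 1.3, 1.6], [0.0052, 0.0095, -0.0016, 0.0, 0.0, -0.3], [0.0051, 0.0095, -0.0016, 0.0, 0.0, -0.3], [0.005, 0.0096, -0.0016, 0.0, 0.0, -0.3]]
max mm,deg/row 25.186702840983376 3.7815340802378072
```

>>> jog_arm(
  steps=[
    [-0.0016,-0.0058,0,0,0,0],
    [-0.006,-0.0227,0,0,0,0.3],
    [-0.006,-0.0227,0,0,0,0.3],
    [-0.006,-0.0227,0,0,0,0.4],
    [-0.0093,-0.0233,0,0.4,0.9,3.5],
  ],
)

```text
time: 27.7
eef_pos: [363.5, 246.0, 126.0]
tcp_rot: [[-0.941, 0.335, 0.051], [-0.048, 0.016, -0.999], [-0.335, -0.942, 0.001]]
contact_force: [0.1, 0.0, -1.2]
width: 0.232
```

>>> jog_arm(
  steps=[
    [-0.0107,-0.0228,0,0.3,0.9,3.5],
    [-0.018,0.0034,0,0.8,1.5,3.3],
    [-0.018,0.0044,0,0.8,1.5,3.3],
    [-0.0176,0.0054,-0.0008,0.7,1.5,3.4],
    [-0.0186,0.013,-0.0028,1,1.3,1.6],
  ],
)

```text
time: 28.32
eef_pos: [442.5, 249.1, 161.3]
tcp_rot: [[-0.82, 0.567, -0.081], [0.066, -0.047, -0.997], [-0.569, -0.823, 0.001]]
contact_force: [0.8, 0.2, -1.1]
width: 0.234
```

>>> jog_arm(
  steps=[
    [-0.018,0.0133,-0.0035,1,1.4,1.7],
    [-0.0176,0.0138,-0.0042,0.9,1.3,1.6],
    [0.005,0.0095,-0.0016,0,0,-0.3],
    [0.005,0.0095,-0.0016,0,0,-0.3],
    [0.005,0.0095,-0.0016,0,0,-0.3],
  ],
)

```text
time: 28.95
eef_pos: [493.3, 256.3, 127.0]
tcp_rot: [[-0.792, 0.595, -0.138], [0.11, -0.083, -0.99], [-0.601, -0.799, 0.0]]
contact_force: [-0.1, -0.1, 0.1]
width: 0.238
```

```bash
python3 -c "
from h import *
st()
for n in ('top','scene'):
    T=get_image(n); P=cloud(T); h=cv2.cvtColor(T['color'],cv2.COLOR_RGB2HSV); m=cv2.inRange(h,(0,80,40),(16,255,210)); nl,L,s,ce=cv2.connectedComponentsWithStats(m)
    for i in range(1,nl):
        w=np.nanmedian(P[L==i],0)
        if s[i,4]>5 and 250<w[0]<590 and 150<w[1]<450: print(n,ce[i].round(1),s[i,2:],w.round())
"
```

```text
t 28.95 q [-0.721  0.868 -0.131  2.181  2.028  0.68   1.791] 
p [493.348 256.304 126.959] F [-0.081 -0.085  0.055] w 20.3
[[-0.792  0.595 -0.138]
 [ 0.11  -0.083 -0.99 ]
 [-0.601 -0.799  0.   ]]
top [158.1 174.9] [15  9 30] [577. 328. 115.]
top [210.3 171.7] [4 3 7] [582. 208. 114.]
top [189.9 173.9] [11  3 23] [578. 257. 113.]
top [180.9 174.6] [5 3 9] [577. 276. 122.]
top [203.4 202.7] [ 6  6 29] [520. 250.  27.]
top [186.8 206.7] [ 9  7 46] [502. 258. 127.]
top [214.1 233.2] [ 7  9 51] [445. 219.  42.]
scene [409.2 151.5] [13 10 64] [505. 255. 120.]
scene [394.7 159.5] [ 6  6 30] [450. 259.  22.]
```

>>> jog_arm(
  steps=[
    [0,0,0,0,0,0],
    [0,0,0,0,0,0],
    [0,0,0,0,0,0],
    [0,0,0,0,0,0],
    [0,0,0,0,0,0],
  ],
  hand=0.05,
)

```text
time: 29.68
eef_pos: [493.8, 256.3, 127.9]
tcp_rot: [[-0.791, 0.596, -0.138], [0.111, -0.083, -0.99], [-0.602, -0.798, -0.0]]
contact_force: [-0.3, 0.5, -0.1]
width: 0.586
```

>>> jog_arm(
  steps=[
    [-0.012,-0.02,0,0,0,0],
    [-0.02,-0.027,0,0,0,0],
    [-0.02,-0.027,0,0,0,0],
    [-0.02,-0.027,0,0,0,0],
    [0,0,0,0,0,0],
  ],
)

```text
time: 30.3
eef_pos: [490.7, 257.3, 253.9]
tcp_rot: [[-0.789, 0.598, -0.138], [0.112, -0.081, -0.99], [-0.604, -0.797, -0.003]]
contact_force: [-0.5, -0.6, -1.0]
width: 0.582
```

```bash
python3 -c "
from h import *
st()
a=get_image('scene');b=get_image('top')
for n,T in (('top',b),('scene',a)):
    P=cloud(T); h=cv2.cvtColor(T['color'],cv2.COLOR_RGB2HSV); m=cv2.inRange(h,(0,80,40),(16,255,210)); nl,L,s,ce=cv2.connectedComponentsWithStats(m)
    for i in range(1,nl):
        w=np.nanmedian(P[L==i],0)
        if s[i,4]>5 and 200<w[0]<570 and -100<w[1]<450: print(n,ce[i].round(1),s[i,2:],w.round())
    cv2.imwrite('pics/%s9.png'%n,T['color'][...,::-1])
cv2.imwrite('pics/c9.png',np.hstack([cv2.resize(a['color'][120:200,360:440,::-1],(400,400),interpolation=2),cv2.resize(b['color'][170:250,155:235,::-1],(400,400),interpolation=2)]))"
```

```text
t 30.3 q [-0.85   0.594  0.08   2.083  1.482  0.461  2.409] 
p [490.743 257.251 253.931] F [-0.513 -0.619 -0.984] w 49.7
[[-0.789  0.598 -0.138]
 [ 0.112 -0.081 -0.99 ]
 [-0.604 -0.797 -0.003]]
top [203.8 201.4] [ 7  6 32] [525. 249.  26.]
top [214.1 233.2] [ 7  9 51] [445. 220.  41.]
top [189.6 232.6] [ 8  6 43] [447. 280.  27.]
top [198.5 236.8] [ 6  6 29] [437. 261.  26.]
scene [399.5 156.4] [19 11 96] [443. 278.  23.]
```

View pics/c9.png

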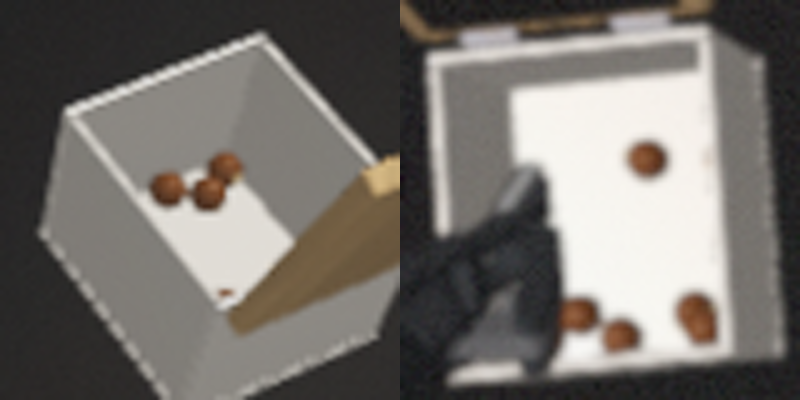

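Crop: three nuts by the front wall, one at mid-floor, a stacked pair in the front -y corner, and a faint reddish streak along the top edge of the -y wall. I'll check the rest of the worktop for strays and look at that streak.

```bash
python3 - <<'E'
from h import *
import pickle
d=pickle.load(open("d0.pkl","rb"))
for f,n in(("t7","top"),("top9","top"),("s7","scene"),("scene9","scene"),("s2","scene")):
    c=cv2.imread("pics/%s.png"%f); h=cv2.cvtColor(c,cv2.COLOR_BGR2HSV); m=cv2.inRange(h,(0,90,40),(14,255,210)); nl,L,s,ce=cv2.connectedComponentsWithStats(m)
    o=[]
    for i in range(1,nl):
        if 14<s[i,4]<160:
            w=onplane(d[n],[ce[i]],11)[0]
            if -200<w[0]<1000 and abs(w[1])<700: o.append((ce[i].round().tolist(),int(s[i,4]),w[:2].round().tolist()))
    print(f,o)
t=cv2.imread("pics/top9.png"); lab=cv2.cvtColor(t,cv2.COLOR_BGR2LAB)[...,1].astype(int)-128
print(lab[176:246:2,205:226])
E
```

```text
t7 [([203.0, 203.0], 29, [522.0, 254.0])]
top9 [([334.0, 149.0], 17, [650.0, -75.0]), ([204.0, 201.0], 32, [525.0, 253.0]), ([214.0, 233.0], 48, [446.0, 227.0]), ([190.0, 233.0], 39, [449.0, 288.0]), ([198.0, 237.0], 25, [437.0, 267.0])]
s7 [([404.0, 153.0], 29, [431.0, 304.0]), ([395.0, 160.0], 28, [441.0, 266.0]), ([456.0, 207.0], 142, [651.0, 335.0]), ([449.0, 217.0], 116, [671.0, 302.0])]
scene9 [([399.0, 156.0], 90, [436.0, 284.0]), ([456.0, 207.0], 142, [651.0, 335.0]), ([450.0, 217.0], 118, [671.0, 302.0])]
s2 [([456.0, 208.0], 141, [652.0, 335.0]), ([220.0, 204.0], 66, [398.0, -245.0]), ([449.0, 217.0], 115, [671.0, 302.0])]
[[ 1  2  1  1  1  1  1  1  1  1  0  0  1  1  1  0  3  3 -1 -1  1]
 [ 1  1  1  2  1  0  1  2  1  1  1  0  1  1  1  1  1  1  2  1  3]
 [ 1  0  0  2  0  2  2  0  0  1  1  1  1  1  1  1  1  0  0  1  1]
 [ 1  1  0  1  0  1  0  1  0  1  1  1  1  0  0  1  1  1  0  0  1]
 [ 1  0  0  1  1  0  1  0  1  0  1  1  0  1  1  1  0  0  0  0  2]
 [ 1  1  0  1  1  1  1  1  1  1  1  1  1  1  1  0  1  1  1  1  1]
 [ 0  1  1  0  1  0  1  0  1  1  1  1  0  1  2  1  1  0  1  0  
[... 1151 characters left out ...]
 0  0  0  0  0  0  1  1  1  1  0 -1  2]
 [-1 -1 -1  0  0  0  0  0  0  0  0  0  0  1  1  1  1  0  1  1  1]
 [-1 -1 -1  0  0  0  0  2  3  3  2  0  0  0  0  0  1  0  0  0  1]
 [-1  0  0  0  0  3 10 17 17 17 15  8  2  1  1  1  1  0  1  2  1]
 [-1 -1 -1  0  2  7 16 17 17 18 17 14  8  3  0  1  0  1  0  0  2]
 [-1 -1  0  0  0  3 10 16 19 18 18 18 14  3  0  1  1  1  1  1  1]
 [ 0 -1  0 -1  0  0  2  7 15 18 16 18 16  4  1  1  1  0  1  1 -1]
 [-1  0 -1 -1  0  0  0  1  5  8  8  7  5  3  1  1  1  1  1  1  1]
 [ 0  0  0  1  0  0  1  1  1  1  1  1  1  2  1  1  0  1  1  0  0]
 [ 0  1  0  0  1  1  0  1  1  0  1  0  1  1  0 -1  0  1  0  1  1]
 [ 0 -1  0 -1  0 -1  0  2  1  0  3  0  0 -1 -1 -1 -1  1  0 -1  3]]
```

No strays show on the worktop: all the visible nuts are inside, and the raised corner nut must be resting on others hidden by the -y wall. Next is the lid: hook it from behind with closed fingers and sweep it shut in an arc.

```bash
cat > lid.py <<'E'
from fk import *
import sys
X=np.array([.9972,.075,0]); Z=np.array([0,0,1.]); HG=np.array([574.,262,107]); r=12.
def pose(th,pit=56,psi=4.3,off=0.):
    R=tool(psi,pit,180); y=R[:,1]; perp=np.cross(R[:,2],y); perp=perp if perp[2]<0 else -perp  # underside normal of finger
    u=-np.cos(th)*X+np.sin(th)*Z; n=np.sin(th)*X+np.cos(th)*Z
    if th>np.radians(pit): tip=HG+162*u+14*n-perp*(r+off)+35*y-r*y*0
    else: tip=HG+127*u+(14+r+off)*n
    return tip-17*y,R
if __name__=="__main__":
    D=data(); L,e=fit(D); q=np.array(D[-1][0]); c=now()
    S=pose(1.85,off=18); A=(np.array([500.,250,300]),tool(-2,55,180)); B=(S[0]+np.array([-10,0,65]),S[1])
    P=lerp(c,A,3)+lerp(A,B,5)+lerp(B,S,2); n0=len(P)
    th=np.r_[np.linspace(1.75,0.1,18),0.05]; P+=[pose(t) for t in th]
    for p,R in P: q,ep,er,el,w=ik(p,R,q,L,w=.02); print(q.round(2),round(ep+er,2),p.round())
    rows(P)
E
python3 lid.py
```

```text
[-0.81  0.56  0.06  2.06  1.4   0.45  2.55] 0.01 [494. 255. 268.]
[-0.77  0.52  0.02  2.04  1.31  0.45  2.71] 0.01 [497. 252. 284.]
[-0.48  0.5  -0.39  2.02  1.32  0.64  2.78] 0.14 [500. 250. 300.]
[ 0.    0.79 -1.34  1.95  1.5   1.3   2.78] 3.97 [531. 254. 305.]
[-0.1   0.67 -0.99  1.92  1.51  1.    2.78] 15.41 [563. 258. 310.]
[-0.33  0.59 -0.49  1.89  1.51  0.64  2.78] 23.99 [594. 261. 315.]
[-0.58  0.6  -0.    1.85  1.51  0.3   2.78] 30.77 [625. 265. 321.]
[-0.72  0.66  0.33  1.79  1.51  0.05  2.78] 36.66 [657. 269. 326.]
[-0.69  0.7   0.29  1.77  1.51  0.07  2.78] 29.82 [662. 269. 293.]
[-0.66  0.75  0.25  1.75  1.51  0.09  2.78] 23.37 [667. 269. 261.]
[-0.64  0.71  0.15  1.81  1.51  0.17  2.78] 17.18 [636. 267. 256.]
[-0.62  0.69  0.09  1.84  1.51  0.22  2.78] 15.39 [621. 266. 259.]
[-0.59  0.66  0.01  1.87  1.51  0.27  2.78] 13.23 [606. 264. 261.]
[-0.55  0.64 -0.08  1.9   1.51  0.34  2.78] 10.65 [590. 263. 261.]
[-0.5   0.63 -0.2   1.92  1.51  0.42  2.78] 7.62 [574. 262. 260.]
[-0.43  0.62 -0.34  1.95  1.51  0.51  2.78] 4.09 [559. 261. 257.]
[-0.43  0.62 -0.37  1.97  1.49  0.
[... 1396 characters left out ...]
0129, -0.0091, 0.0, 0.0, -0.0, -0.0], [0.0137, -0.0079, 0.0, 0.0, -0.0, -0.0]]
[[0.0143, -0.0064, 0.0, 0.0, -0.0, -0.0], [0.015, -0.0051, 0.0, 0.0, -0.0, -0.0], [0.0154, -0.0035, 0.0, 0.0, -0.0, -0.0], [0.0155, -0.0022, 0.0, 0.0, -0.0, -0.0], [0.0124, -0.0018, 0.0, 0.0, -0.0, -0.0]]
[[0.0126, -0.0007, 0.0, 0.0, -0.0, -0.0], [0.0125, 0.0006, 0.0, 0.0, -0.0, -0.0], [0.0125, 0.0017, 0.0, 0.0, -0.0, -0.0], [0.0122, 0.003, 0.0, 0.0, -0.0, -0.0], [0.0119, 0.0041, 0.0, 0.0, -0.0, -0.0]]
[[0.0114, 0.0053, 0.0001, 0.0, -0.0, -0.0], [0.0108, 0.0064, -0.0, 0.0, -0.0, -0.0], [0.0102, 0.0073, -0.0, 0.0, -0.0, -0.0], [0.005, 0.0042, -0.0, 0.0, -0.0, -0.0]]
max mm,deg/row 32.9698346977961 2.118962010041709
```

```bash
cat > lid2.py <<'E'
from fk import *
import lid
lid.r=15.
def pose(th,pit,psi,roll,off=0.):
    p,R=lid.pose(th,pit,psi,off); return p,tool(psi,pit,roll)
if __name__=="__main__":
    D=data(); L,e=fit(D); q0=np.array(D[-1][0]); out=[]
    for pit in(72,80,88):
      for psi in(-15,4,25):
        for roll in(180,150,120,90,60,30,0,-30,-60):
          for s5 in(0.,.5,1.):
            S=pose(1.85,pit,psi,roll,18); q,ep,er,_,_=ik(*S,np.array([-.6,.8,0,1.5,s5,.6,q0[6]-1]),L,w=.01,ref=np.array([-.6,.8,0,1.5,.3,.7,.8]))
            if ep+er>.5: continue
            qs=[q];E=0
            for th in np.linspace(1.75,0,12):
                q,ep,er,_,_=ik(*pose(th,pit,psi,roll),q,L,w=.02); qs.append(q);E=max(E,ep+er)
            if E<.5: qs=np.array(qs); out.append((np.abs(qs[0]-q0).max(),pit,psi,roll,np.abs(np.diff(qs,axis=0)).max(),qs[0].round(2),qs[-1].round(2),min(qs[:,5])))
    for o in sorted(out,key=lambda o:o[0])[:14]: print(*o)
E
python3 lid2.py
```

```text
0.9539750107807479 72 25 -60 0.8989940394668959 [-0.22  0.83 -0.5   1.28  0.53  0.84  2.22] [-0.42  0.71 -0.32  2.16  1.63  0.27  0.83] 0.057140977293817424
0.9539841365309221 72 25 -60 0.8990101531238421 [-0.22  0.83 -0.5   1.28  0.53  0.84  2.22] [-0.42  0.71 -0.32  2.16  1.63  0.27  0.83] 0.057139971716146876
0.9539855212638867 72 25 -60 0.8990125954485727 [-0.22  0.83 -0.5   1.28  0.53  0.84  2.22] [-0.42  0.71 -0.32  2.16  1.63  0.27  0.83] 0.05713981918556575
0.9839491785617047 72 4 -60 0.12622305066673167 [-0.33  0.81 -0.33  1.27  0.5   0.85  1.87] [-0.8   0.73  0.21  2.12  0.76  0.05  1.27] 0.05000000000000001
0.9839494888541923 72 4 -60 0.12622305063062833 [-0.33  0.81 -0.33  1.27  0.5   0.85  1.87] [-0.8   0.73  0.21  2.12  0.76  0.05  1.27] 0.05000000000000001
0.9839542666339404 72 4 -60 0.1262230500996233 [-0.33  0.81 -0.33  1.27  0.5   0.85  1.87] [-0.8   0.73  0.21  2.12  0.76  0.05  1.27] 0.05000000000000001
1.0292109761297172 72 -15 -60 0.11565006075762074 [-0.42  0.82 -0.19  1.23  0.46  0.92  1.58] [-0.83  0.74  0.18  2.05  0.67  0.22  1.  ] 0.22344983087609185
1.029
[... 390 characters left out ...]
.07  2.33] [-0.47  0.71 -0.22  2.01  0.6   0.31  1.87] 0.3067251021068411
1.0518196816252374 80 25 -60 0.14482048444583806 [-0.26  0.89 -0.47  1.1   0.44  1.07  2.33] [-0.47  0.71 -0.22  2.01  0.6   0.31  1.87] 0.30672272516006094
1.0518324788936757 80 25 -60 0.14482048252980384 [-0.26  0.89 -0.47  1.1   0.44  1.07  2.33] [-0.47  0.71 -0.22  2.01  0.6   0.31  1.87] 0.3067180845452983
1.0621039665157905 72 25 -30 1.0513758084505367 [-0.27  0.81 -0.39  1.28  0.43  0.8   1.78] [-0.41  0.71 -0.34  2.16  1.63  0.28  0.31] 0.050000000000000024
1.0621040586756727 72 25 -30 1.0513758527651604 [-0.27  0.81 -0.39  1.28  0.43  0.8   1.78] [-0.41  0.71 -0.34  2.16  1.63  0.28  0.31] 0.050000000000000024
```

```bash
cat > lid3.py <<'E'
from lid2 import *
import sys
PIT,PSI,ROLL=85,-5,-60
D=data(); L,e=fit(D); q0=np.array(D[-1][0]); c=now()
S=pose(1.85,PIT,PSI,ROLL,18); qS,ep,er,_,_=ik(*S,np.array([-.4,.85,-.2,1.2,.4,.95,1.6]),L,w=.01); print("S",S[0],qS,ep,er)
qB,ep,er,_,_=ik(S[0]+[0,0,75],S[1],qS,L,w=.02); print("B",qB,ep,er)
qU,ep,er,_,_=ik(c[0]+np.array([10,-10,80]),c[1],q0,L,w=.02); print("U",qU,ep,er)
qs=[q0+(qU-q0)*i/3 for i in(1,2,3)]+[qU+(qB-qU)*i/10 for i in range(1,11)]
P=[fk(q,L,True)[:2] for q in qs]
print([(p.round().tolist(),(p+17*R[:,1]).round()[[0,2]].tolist(),R[:,1].round(2).tolist()) for p,R in P])
rows(P+lerp(P[-1],S,2))
E
python3 lid3.py
```

```text
S [666.253 263.356 243.813] [-0.32   0.918 -0.327  0.984  0.33   1.209  1.908] 0.0026807242390906095 0.0007016115285978506
B [-0.331  0.873 -0.334  0.828  0.309  1.404  1.948] 0.007328311533264966 0.001702402959154693
U [-0.458  0.472 -0.488  1.958  1.231  0.801  2.78 ] 0.09883417582150827 0.030698886230906726
[([499.0, 256.0, 274.0], [509.0, 260.0], [0.6, -0.08, -0.79]), ([503.0, 253.0, 301.0], [513.0, 287.0], [0.6, -0.08, -0.79]), ([500.0, 247.0, 332.0], [510.0, 318.0], [0.6, -0.08, -0.8]), ([527.0, 244.0, 333.0], [537.0, 319.0], [0.57, -0.13, -0.81]), ([551.0, 240.0, 332.0], [560.0, 318.0], [0.53, -0.18, -0.83]), ([571.0, 238.0, 331.0], [579.0, 316.0], [0.48, -0.21, -0.85]), ([588.0, 236.0, 328.0], [596.0, 313.0], [0.43, -0.22, -0.88]), ([604.0, 236.0, 325.0], [610.0, 309.0], [0.37, -0.22, -0.9]), ([618.0, 238.0, 322.0], [623.0, 306.0], [0.3, -0.21, -0.93]), ([630.0, 242.0, 319.0], [634.0, 303.0], [0.24, -0.18, -0.95]), ([643.0, 248.0, 318.0], [646.0, 301.0], [0.18, -0.13, -0.97]), ([654.0, 255.0, 317.0], [657.0, 301.0], [0.13, -0.07, -0.99]), ([666.0, 263.0, 319.0], [668.0, 302.0], [0.09, -0.01, -1.0])]
[[-0.0201, -0.0124, -0.0004, -0.3, 0.3, 0.3], [-0.0197, -0.019, 0.0026, 0.0, 0.1, 0.1], [-0.0176, -0.0255, 0.0059, 0.3, -0.4, -0.4], [-0.0225, 0.0154, -0.0008, 3.2, 13.0, -0.9], [-0.0183, 0.0141, -0.0049, 3.3, 12.7, -1.0]]
[[-0.0138, 0.0128, -0.0081, 3.4, 12.4, -1.3], [-0.0092, 0.0111, -0.0104, 3.4, 12.1, -1.5], [-0.0046, 0.0093, -0.0117, 3.4, 11.8, -1.6], [-0.0001, 0.0074, -0.0123, 3.6, 11.3, -1.7], [0.0039, 0.0054, -0.0119, 3.8, 10.8, -1.9]]
[[0.0074, 0.0034, -0.0108, 3.9, 10.3, -2.0], [0.0104, 0.0014, -0.0092, 4.0, 9.7, -2.0], [0.0126, -0.0005, -0.0071, 4.2, 9.1, -2.0], [-0.0017, 0.0374, 0.0028, 0.0, -0.0, 0.0], [-0.0016, 0.0373, 0.0029, 0.0, -0.0, 0.0]]
max mm,deg/row 37.54317514542424 13.418271125595876
```

```bash
sed -i 's/^qU,ep.*/qU,ep,er,_,_=ik(c[0]+np.array([10,-8,80]),tool(-8,54,210),q0,L,w=.02); print("U",qU,ep,er)/; s/i\/3 for i in(1,2,3)/i\/4 for i in(1,2,3,4)/; s/i\/10 for i in range(1,11)/i\/11 for i in range(1,12)/' lid3.py; python3 lid3.py
```

```text
S [666.253 263.356 243.813] [-0.32   0.918 -0.327  0.985  0.33   1.209  1.908] 0.0026776895316558296 0.0007010455336735789
B [-0.331  0.873 -0.334  0.828  0.309  1.404  1.948] 0.007321799333003594 0.0017012347274493714
U [-0.749  0.454 -0.023  1.94   1.031  0.583  2.44 ] 0.01267693186213655 0.004219839026083897
[([497.0, 254.0, 273.0], [507.0, 259.0], [0.6, -0.09, -0.79]), ([501.0, 252.0, 293.0], [511.0, 280.0], [0.6, -0.09, -0.79]), ([502.0, 250.0, 313.0], [512.0, 299.0], [0.59, -0.09, -0.8]), ([500.0, 249.0, 332.0], [510.0, 318.0], [0.58, -0.08, -0.81]), ([527.0, 251.0, 335.0], [537.0, 321.0], [0.58, -0.12, -0.81]), ([551.0, 253.0, 336.0], [560.0, 323.0], [0.56, -0.16, -0.82]), ([571.0, 254.0, 336.0], [580.0, 322.0], [0.53, -0.18, -0.83]), ([589.0, 255.0, 335.0], [598.0, 320.0], [0.49, -0.2, -0.85]), ([605.0, 255.0, 332.0], [612.0, 317.0], [0.44, -0.21, -0.87]), ([618.0, 256.0, 328.0], [625.0, 313.0], [0.39, -0.21, -0.9]), ([630.0, 258.0, 325.0], [635.0, 309.0], [0.33, -0.19, -0.92]), ([640.0, 259.0, 322.0], [645.0, 306.0], [0.27, -0.16, -0.95]), ([650.0, 261.0, 319.0], [653.0, 303
[... 241 characters left out ...]
-0.0131, -0.0147, -0.0017, 0.1, 7.4, -0.5], [-0.01, -0.016, -0.003, 0.1, 7.3, -1.0], [-0.0168, 0.0127, -0.017, 2.0, 8.3, 1.2]]
[[-0.0121, 0.0122, -0.0164, 2.1, 8.3, 0.8], [-0.0079, 0.0115, -0.0152, 2.4, 8.3, 0.4], [-0.0043, 0.0107, -0.0138, 2.7, 8.1, 0.0], [-0.0014, 0.0097, -0.0123, 3.0, 8.0, -0.3], [0.0008, 0.0087, -0.0108, 3.3, 7.9, -0.5]]
[[0.0026, 0.0075, -0.0094, 3.7, 7.5, -0.8], [0.0036, 0.006, -0.0083, 4.0, 7.4, -1.0], [0.0044, 0.0045, -0.0075, 4.3, 7.0, -1.1], [0.0047, 0.0027, -0.0069, 4.6, 6.6, -1.2], [0.0047, 0.0006, -0.0067, 4.9, 6.3, -1.2]]
[[-0.0016, 0.0374, 0.0028, -0.0, -0.0, -0.0], [-0.0016, 0.0373, 0.0028, -0.0, -0.0, -0.0]]
max mm,deg/row 37.53877994820823 8.649277426467485
```

>>> jog_arm(
  steps=[
    [-0.018,-0.013,0.002,0.2,7.7,0.5],
    [-0.016,-0.0135,0,0.2,7.6,0],
    [-0.013,-0.0147,-0.0017,0.1,7.4,-0.5],
    [-0.01,-0.016,-0.003,0.1,7.3,-1],
    [-0.0168,0.0127,-0.017,2,8.3,1.2],
  ],
  hand=0,
)

```text
time: 31.02
eef_pos: [527.1, 250.7, 335.8]
tcp_rot: [[-0.526, 0.574, -0.627], [0.703, -0.122, -0.701], [-0.479, -0.81, -0.339]]
contact_force: [0.4, 0.6, -0.4]
width: -0.005
```

```bash
python3 -c "
from fk import *
data();st()"
```

```text
t 31.02 q [-0.767  0.496  0.04   1.834  0.911  0.62   2.441] 
p [527.051 250.736 335.794] F [ 0.449  0.624 -0.434] w -0.4
[[-0.526  0.574 -0.627]
 [ 0.703 -0.122 -0.701]
 [-0.479 -0.81  -0.339]]
```

>>> jog_arm(
  steps=[
    [-0.012,0.0122,-0.0164,2.1,8.3,0.8],
    [-0.008,0.0115,-0.0152,2.4,8.3,0.4],
    [-0.0043,0.0107,-0.0138,2.7,8.1,0],
    [-0.0014,0.0097,-0.0123,3,8,-0.3],
    [0.0008,0.0087,-0.0108,3.3,7.9,-0.5],
  ],
)

```text
time: 31.65
eef_pos: [618.6, 255.8, 327.0]
tcp_rot: [[0.051, 0.386, -0.921], [0.977, -0.211, -0.034], [-0.208, -0.898, -0.388]]
contact_force: [-0.3, -0.6, -0.4]
width: 0.001
```

>>> jog_arm(
  steps=[
    [0.0026,0.0075,-0.0094,3.7,7.5,-0.8],
    [0.0036,0.006,-0.0083,4,7.4,-1],
    [0.0044,0.0045,-0.0075,4.3,7,-1.1],
    [0.0047,0.0027,-0.007,4.6,6.6,-1.2],
    [0.0047,0.0006,-0.0067,4.9,6.3,-1.2],
  ],
)

```text
time: 32.28
eef_pos: [666.4, 262.4, 317.2]
tcp_rot: [[0.576, 0.081, -0.813], [0.816, -0.009, 0.578], [0.04, -0.997, -0.071]]
contact_force: [-0.3, 0.4, 0.9]
width: 0.002
```

```bash
python3 - <<'E'
from lid2 import *
D=data(); L,e=fit(D); st(); q=np.array(D[-1][0]); c=now(); PIT,PSI,ROLL=85,-5,-60
a=get_image('scene');b=get_image('top')
cv2.imwrite("pics/top10.png",b["color"][...,::-1]); cv2.imwrite("pics/scene10.png",a["color"][...,::-1])
# lid plane now
P=cloud(b); h=cv2.cvtColor(b["color"],cv2.COLOR_RGB2HSV)
S=pose(1.85,PIT,PSI,ROLL,18)
W=lerp(c,S,3)+[pose(1.85,PIT,PSI,ROLL,4)]+[pose(t,PIT,PSI,ROLL) for t in np.linspace(1.77,.05,21)]
for p,R in W[::2]: q,ep,er,_,_=ik(p,R,q,L,w=.02); print(q.round(2),round(ep+er,2),p.round())
rows(W)
for n,T in (('top',b),('scene',a)):
    P=cloud(T); h=cv2.cvtColor(T['color'],cv2.COLOR_RGB2HSV); m=cv2.inRange(h,(0,80,40),(16,255,210)); nl,Lb,s,ce=cv2.connectedComponentsWithStats(m)
    for i in range(1,nl):
        w=np.nanmedian(P[Lb==i],0)
        if s[i,4]>12 and 150<w[0]<560 and -100<w[1]<500: print(n,ce[i].round(1),s[i,2:],w.round())
E
```

```text
t 32.27 q [-0.432  0.894 -0.018  0.783  0.057  1.395  2.075] 
p [666.416 262.444 317.191] F [-0.302  0.399  0.874] w 0.2
[[ 0.576  0.081 -0.813]
 [ 0.816 -0.009  0.578]
 [ 0.04  -0.997 -0.071]]
[-0.43  0.89 -0.02  0.87  0.06  1.31  2.07] 0.0 [666. 263. 293.]
[-0.43  0.92 -0.02  0.97  0.07  1.18  2.07] 0.01 [666. 263. 244.]
[-0.45  0.86 -0.02  1.11  0.07  1.1   2.04] 0.01 [636. 264. 246.]
[-0.47  0.81 -0.01  1.22  0.07  1.04  2.02] 0.0 [609. 262. 252.]
[-0.49  0.77 -0.01  1.32  0.07  0.99  2.  ] 0.0 [583. 263. 254.]
[-0.51  0.73 -0.01  1.4   0.07  0.94  1.98] 0.0 [561. 261. 254.]
[-0.52  0.7  -0.01  1.49  0.07  0.88  1.96] 0.0 [539. 260. 250.]
[-0.54  0.68 -0.    1.57  0.07  0.82  1.94] 0.0 [518. 258. 242.]
[-0.56  0.67  0.    1.65  0.07  0.75  1.92] 0.0 [498. 257. 231.]
[-0.58  0.67  0.01  1.72  0.08  0.68  1.9 ] 0.0 [481. 255. 217.]
[-0.6   0.68  0.02  1.79  0.08  0.61  1.88] 0.0 [467. 254. 199.]
[-0.61  0.7   0.02  1.84  0.08  0.53  1.87] 0.0 [455. 253. 180.]
[-0.62  0.73  0.03  1.89  0.08  0.46  1.85] 0.0 [447. 253. 159.]
[[0.0003, 0.0237, 0.0042, 0.0, -0.2, -0.1], [-0.0007, 0.024
[... 680 characters left out ...]
 -0.0, 0.0], [-0.0059, 0.006, 0.0074, -0.0, -0.0, 0.0], [-0.0056, 0.0067, 0.0069, -0.0, -0.0, 0.0], [-0.0051, 0.0076, 0.0065, -0.0, -0.0, 0.0]]
[[-0.0048, 0.0082, 0.0059, -0.0, -0.0, 0.0], [-0.0042, 0.0088, 0.0054, -0.0, -0.0, 0.0], [-0.0038, 0.0094, 0.0048, -0.0, -0.0, 0.0], [-0.0032, 0.0099, 0.0042, -0.0, -0.0, 0.0], [-0.0027, 0.0103, 0.0035, -0.0, -0.0, 0.0]]
max mm,deg/row 24.49489742783178 0.223606797749979
top [203.8 201.4] [ 7  6 32] [525. 248.  26.]
top [214.1 233.2] [ 7  9 51] [445. 220.  42.]
top [186.1 235.4] [15 11 75] [442. 294.  26.]
top [198.4 236.6] [ 6  6 28] [437. 262.  26.]
scene [399.5 156.4] [19 11 96] [444. 278.  23.]<stdin>:14: RuntimeWarning: All-NaN slice encountered
```

>>> jog_arm(
  steps=[
    [0,0.0237,0.004,0,-0.2,0],
    [-0.0007,0.0243,0.002,0,0,0],
    [-0.0008,0.0244,0.002,0,0,0],
    [-0.007,0,0.012,0,0,0],
    [-0.0096,-0.0052,0.0127,0,0,0],
  ],
)

```text
time: 33.0
eef_pos: [634.2, 265.7, 247.2]
tcp_rot: [[0.568, 0.085, -0.819], [0.822, -0.012, 0.569], [0.039, -0.996, -0.076]]
contact_force: [3.8, -1.1, -1.9]
width: -0.003
```

>>> jog_arm(
  steps=[
    [-0.0084,-0.0045,0.0102,0,0,0],
    [-0.0086,-0.0034,0.0105,0,0,0],
    [-0.0088,-0.002,0.0106,0,0,0],
    [-0.0052,-0.002,0.0109,0,0,0],
    [-0.007,-0.0013,0.0086,0,0,0],
  ],
)

```text
time: 33.62
eef_pos: [569.9, 263.9, 255.8]
tcp_rot: [[0.567, 0.086, -0.819], [0.823, -0.01, 0.569], [0.04, -0.996, -0.077]]
contact_force: [2.4, 0.3, -1.0]
width: 0.002
```

```bash
cat > lidang.py <<'E'
from h import *
st(); im=get_image("scene"); P=cloud(im); h=cv2.cvtColor(im["color"],cv2.COLOR_RGB2HSV)
m=(cv2.inRange(h,(10,60,60),(28,255,255))>0)&(P[...,0]>380)&(P[...,0]<700)&(P[...,1]>175)&(P[...,1]<345)&(P[...,2]>100)&(P[...,2]<290)
q=P[m]; X=np.array([.9972,.075,0]); s=(q-[574,262,107])@X; z=q[:,2]-107
print(len(q),"lid x/z range",s.min(),s.max(),z.max()); mm=q.mean(0); v=np.linalg.svd(q-mm,full_matrices=False)[2][2]; v*=np.sign(v@X) if abs(v@X)>.3 else np.sign(v[2]); print("normal",v,"theta~",np.arctan2(v@X,v[2]))
E
python3 lidang.py
```

```text
t 33.62 q [-0.501  0.752 -0.015  1.349  0.074  0.972  1.985] 
p [569.871 263.948 255.785] F [ 2.447  0.332 -0.964] w 0.1
[[ 0.567  0.086 -0.819]
 [ 0.823 -0.01   0.569]
 [ 0.04  -0.996 -0.077]]
2434 lid x/z range -36.434595699575894 16.39879301999273 180.06405694275122
normal [0.967 0.058 0.249] theta~ 1.3186292592471303
```

Lid is moving (theta about 1.32, contact 2.6 N). Continuing along the arc.

>>> jog_arm(
  steps=[
    [-0.007,-0.0004,0.0087,0,0,0],
    [-0.007,0.0005,0.0086,0,0,0],
    [-0.007,0.0015,0.0086,0,0,0],
    [-0.007,0.0025,0.0085,0,0,0],
    [-0.0067,0.0034,0.0083,0,0,0],
  ],
)

```text
time: 34.3
eef_pos: [516.3, 259.7, 243.9]
tcp_rot: [[0.567, 0.086, -0.819], [0.822, -0.01, 0.569], [0.041, -0.996, -0.076]]
contact_force: [2.5, 0.0, 0.5]
width: -0.0
```

>>> jog_arm(
  steps=[
    [-0.0065,0.0043,0.008,0,0,0],
    [-0.0063,0.0052,0.0078,0,0,0],
    [-0.006,0.006,0.0074,0,0,0],
    [-0.0056,0.0067,0.007,0,0,0],
    [-0.005,0.0076,0.0065,0,0,0],
  ],
)

```text
time: 34.92
eef_pos: [472.1, 256.4, 210.2]
tcp_rot: [[0.568, 0.086, -0.818], [0.822, -0.009, 0.57], [0.042, -0.996, -0.075]]
contact_force: [2.0, -0.0, 1.2]
width: -0.001
```

>>> jog_arm(
  steps=[
    [-0.0048,0.0082,0.006,0,0,0],
    [-0.0042,0.0088,0.0054,0,0,0],
    [-0.0038,0.0094,0.0048,0,0,0],
    [-0.0032,0.01,0.0042,0,0,0],
    [-0.0027,0.0103,0.0035,0,0,0],
  ],
)

```text
time: 35.55
eef_pos: [446.0, 254.4, 161.1]
tcp_rot: [[0.569, 0.086, -0.818], [0.822, -0.008, 0.57], [0.042, -0.996, -0.075]]
contact_force: [1.4, 0.1, 1.9]
width: 0.0
```

```bash
python3 lidang.py
```

```text
t 35.55 q [-0.624  0.727  0.02   1.888  0.095  0.464  1.842] 
p [445.969 254.45  161.104] F [1.389 0.117 1.912] w 0.0
[[ 0.569  0.086 -0.818]
 [ 0.822 -0.008  0.57 ]
 [ 0.042 -0.996 -0.075]]
2705 lid x/z range -155.18620196446935 5.185925646200294 131.41240952829557
normal [0.164 0.002 0.986] theta~ 0.16477320380242524
```

>>> jog_arm(
  steps=[
    [0,0.005,0,0,0,0],
    [0,0.005,0,0,0,0],
    [0,0.004,0,0,0,0],
    [0,0.003,0,0,0,0],
    [0,0.002,0,0,0,0],
  ],
)

```text
time: 36.22
eef_pos: [448.0, 254.2, 142.7]
tcp_rot: [[0.569, 0.086, -0.818], [0.821, -0.008, 0.571], [0.042, -0.996, -0.075]]
contact_force: [-2.6, -0.4, 1.2]
width: 0.0
```

```bash
python3 lidang.py
```

```text
t 36.23 q [-0.623  0.761  0.023  1.899  0.098  0.418  1.839] 
p [447.993 254.245 142.661] F [-2.634 -0.369  1.196] w 0.0
[[ 0.569  0.086 -0.818]
 [ 0.821 -0.008  0.571]
 [ 0.042 -0.996 -0.075]]
2495 lid x/z range -158.3433705112784 4.0633413051610345 101.91699698181918
normal [ 0.039 -0.004  0.999] theta~ 0.03881489195208514
```

>>> jog_arm(
  steps=[
    [0,0.0015,0,0,0,0],
    [0,0.0015,0,0,0,0],
    [0,0.001,0,0,0,0],
    [0,0.001,0,0,0,0],
    [0,0,0,0,0,0],
  ],
)

```text
time: 36.9
eef_pos: [448.3, 254.3, 138.2]
tcp_rot: [[0.569, 0.086, -0.818], [0.821, -0.008, 0.57], [0.043, -0.996, -0.075]]
contact_force: [-4.5, -0.4, 12.0]
width: 0.002
```

>>> jog_arm(
  steps=[
    [0,0.0008,0,0,0,0],
    [0,0.0006,0,0,0,0],
    [0,0,0,0,0,0],
    [0,0,0,0,0,0],
    [0,0,0,0,0,0],
  ],
)

```text
time: 37.52
eef_pos: [448.4, 254.3, 137.7]
tcp_rot: [[0.569, 0.086, -0.818], [0.821, -0.007, 0.57], [0.043, -0.996, -0.075]]
contact_force: [-12.0, -2.5, 37.8]
width: -0.0
```

>>> jog_arm(
  steps=[
    [0,-0.003,0,0,0,0],
    [0,-0.02,0,0,0,0],
    [0,-0.035,0,0,0,0],
    [0,-0.035,0,0,0,0],
    [0,0,0,0,0,0],
  ],
)

```text
time: 38.15
eef_pos: [441.2, 255.4, 231.0]
tcp_rot: [[0.569, 0.089, -0.818], [0.821, -0.006, 0.571], [0.046, -0.996, -0.076]]
contact_force: [0.1, 0.4, 0.4]
width: -0.002
```

```bash
python3 lidang.py; python3 bk.py | tail -2; python3 - <<'E'
from h import *
im=get_image("scene"); P=cloud(im); h=cv2.cvtColor(im["color"],cv2.COLOR_RGB2HSV)
m=(cv2.inRange(h,(10,60,60),(28,255,255))>0)&(P[...,0]>400)&(P[...,0]<600)&(P[...,1]>175)&(P[...,1]<345)&(P[...,2]>100)&(P[...,2]<150)
q=P[m]; s=(q-[574,262,107])@np.array([.9972,.075,0]); k=(s<-10)&(q[:,2]>114)
A=np.polyfit(s[k],q[k,2],1); print("lid top z = %.4f*s + %.1f"%tuple(A),k.sum())
b=get_image("top"); P=cloud(b); h=cv2.cvtColor(b["color"],cv2.COLOR_RGB2HSV)
m=(cv2.inRange(h,(8,50,60),(30,255,255))>0)&(P[...,0]>400)&(P[...,0]<600)&(P[...,1]>175)&(P[...,1]<345)&(P[...,2]>100)&(P[...,2]<150)
q=P[m]; s=(q-[574,262,107])@np.array([.9972,.075,0]); print("top",m.sum(),np.polyfit(s,q[:,2],1) if m.sum()>50 else "")
a=im["color"]; cv2.imwrite("pics/fin.png",np.hstack([a[80:340,:520,::-1],cv2.resize(b["color"][90:350,130:410,::-1],(280,260))]))
for n,im in(("s",get_image("scene")),("t",b)):
    P=cloud(im); h=cv2.cvtColor(im["color"],cv2.COLOR_RGB2HSV); g=(cv2.inRange(h,(40,60,40),(85,255,255))>0)&(P[...,2]>90)&(P[...,2]<106)&(P[...,0]>400)&(P[...,0]<740)
    nl,L,st_,ce=cv2.connectedComponentsWithStats(cv2.dilate(g.astype(np.uint8),np.ones((3,3))))
    for i in range(1,nl):
        k=(L==i)&g
        if k.sum()>25: print(n,"tumbler rim",cv2.minEnclosingCircle(P[k][:,:2].astype(np.float32)))
E
```

```text
t 38.15 q [-0.626  0.607  0.011  1.819  0.083  0.647  1.852] 
p [441.214 255.4   231.035] F [0.06  0.436 0.393] w -0.1
[[ 0.569  0.089 -0.818]
 [ 0.821 -0.006  0.571]
 [ 0.046 -0.996 -0.076]]
2559 lid x/z range -160.28399200027278 3.801570919334639 18.054111697421916
normal [ 0.005 -0.009  1.   ] theta~ 0.004752192860172804
scene beaker z [ 7.354 97.897] ((651.5896606445312, 5.10027551651001), 34.73264694213867) 139
top beaker z [ 7.17  99.473] ((648.3814697265625, 7.825571060180664), 33.718536376953125) 67
lid top z = -0.0005*s + 120.8 2221
top 3726 [ -0.003 121.871]
s tumbler rim ((680.6411743164062, 164.86331176757812), 31.373525619506836)
s tumbler rim ((521.1365356445312, -376.6971740722656), 32.08885192871094)
t tumbler rim ((679.1196899414062, 169.0077362060547), 31.452592849731445)
t tumbler rim ((536.220703125, -387.516357421875), 20.173503875732422)
t tumbler rim ((519.33349609375, -373.3495178222656), 30.35584259033203)
```

View pics/fin.png

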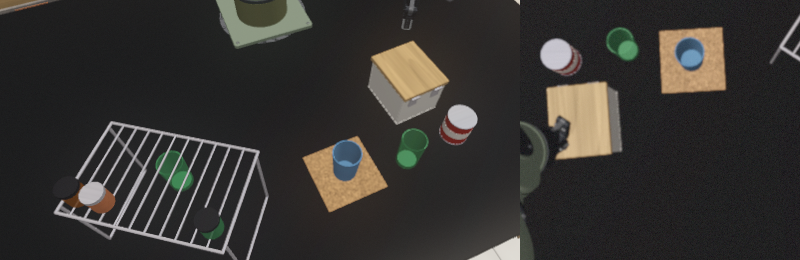

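The lid is shut (about 0.003 rad), the beaker stands centred on the mat, and the tumblers and tin are in place. I'll swing the arm clear for a last stray-nut check of the area it was hiding.

>>> jog_arm(
  steps=[
    [-0.0225,0.0,-0.048,0,6,0],
    [-0.0225,0.0,-0.048,0,6,0],
    [-0.0225,0.0,-0.048,0,6,0],
    [-0.0225,0.0,-0.048,0,6,0],
    [-0.0225,0.0,-0.048,0,6,0],
  ],
)

```text
time: 39.08
eef_pos: [521.7, 4.1, 237.6]
tcp_rot: [[0.903, 0.085, -0.421], [0.423, -0.008, 0.906], [0.074, -0.996, -0.043]]
contact_force: [0.4, 0.7, 0.3]
width: -0.002
```

>>> jog_arm(
  steps=[
    [-0.0225,0.0,-0.048,0,6,0],
    [-0.0225,0.0,-0.048,0,6,0],
    [-0.0225,0.0,-0.048,0,6,0],
    [0,0,0,0,0,0],
    [0,0,0,0,0,0],
  ],
)

```text
time: 39.7
eef_pos: [505.2, -151.3, 237.5]
tcp_rot: [[0.988, 0.085, -0.125], [0.126, -0.008, 0.992], [0.084, -0.996, -0.018]]
contact_force: [0.9, -0.3, 0.9]
width: 0.001
```

```bash
python3 - <<'E'
from h import *
st()
for n in("top","scene"):
    T=get_image(n); P=cloud(T); h=cv2.cvtColor(T["color"],cv2.COLOR_RGB2HSV); m=cv2.inRange(h,(0,80,40),(16,255,210)); nl,L,s,ce=cv2.connectedComponentsWithStats(m)
    for i in range(1,nl):
        w=np.nanmedian(P[L==i],0)
        if s[i,4]>14 and -300<w[0]<900 and abs(w[1])<800 and w[2]>-20: print(n,ce[i].round(),s[i,2:],w.round())
    b=(P[...,2]>8)&(P[...,2]<32)&(P[...,0]>150)&(P[...,0]<800)&(abs(P[...,1])<500)
    nl,L,s,ce=cv2.connectedComponentsWithStats(b.astype(np.uint8))
    print(n,"low things",[(ce[i].round().tolist(),int(s[i,4]),np.median(P[L==i],0).round().tolist()) for i in range(1,nl) if 30<s[i,4]<200])
E
```

```text
t 39.7 q [ 0.182  0.62   0.099  1.762 -0.115  0.68   2.043] 
p [ 505.246 -151.342  237.536] F [ 0.873 -0.254  0.939] w 0.1
[[ 0.988  0.085 -0.125]
 [ 0.126 -0.008  0.992]
 [ 0.084 -0.996 -0.018]]
top [303. 152.] [  69   68 3354] [636.  -1.   6.]
top [529. 134.] [ 18  23 205] [ 623. -461.  219.]
top [551. 148.] [ 20  22 241] [ 594. -502.  224.]
top [179. 153.] [14 19 45] [636. 298.  63.]
top [184. 157.] [16 19 43] [632. 299.  23.]
top [ 24. 362.] [ 51  26 660] [153. 668.  64.]
top [ 26. 383.] [ 55  27 719] [104. 661.  65.]
top low things [([233.0, 135.0], 144, [692.0, 180.0, 12.0]), ([242.0, 146.0], 46, [658.0, 152.0, 20.0]), ([184.0, 156.0], 98, [636.0, 297.0, 19.0]), ([303.0, 159.0], 32, [621.0, 5.0, 16.0]), ([227.0, 211.0], 131, [497.0, 193.0, 21.0]), ([466.0, 196.0], 49, [521.0, -396.0, 24.0])]
scene [425.  14.] [ 14  30 190] [-121.  708.   64.]
scene [459.  52.] [ 54  33 941] [124. 700.  60.]
scene [456. 207.] [ 28  19 152] [677. 294.  65.]
scene [449. 217.] [ 26  20 121] [675. 293.  18.]
scene [343. 257.] [  86   78 2047] [674. -18.   4.]
scene [ 75. 279.] [ 21  26 186] [ 617. -517.  230.]
scene [104. 283.] [ 29  25 321] [ 643. -469.  223.]
scene low things [([451.0, 217.0], 151, [679.0, 295.0, 18.0]), ([405.0, 243.0], 86, [699.0, 145.0, 20.0]), ([346.0, 241.0], 127, [632.0, 20.0, 16.0]), ([344.0, 257.0], 75, [676.0, -10.0, 20.0]), ([188.0, 262.0], 69, [542.0, -359.0, 19.0])]
```

No stray nuts anywhere in view, and the robot touches nothing. Handing in.

```bash
python3 -c "
from workcell import ctrl
print(ctrl.finish_job())"
```

```text
the job is handed in; nothing more can be done
None
```

I finished the task and handed it in at about 40 s of robot time, but I could only confirm six of the eight nuts inside the canister by sight. I took the beaker out from under the rack, poured the nuts, stood the empty beaker on the mat and swept the lid shut. One nut bounced out during the pour, so I picked it off the worktop and dropped it in before closing the lid.

Last checks:
- **Lid:** shut, with the fitted angle at 0.005 rad or less (limit 0.04).
- **Beaker:** empty and standing level on the mat, within about 4 mm of the centre.
- **Tumblers:** within about 4 mm of where they were first measured. Nothing suggests they were touched, though the readings scatter by a few mm.
- **Tin:** it looked undisturbed in the last picture, but I did not measure it again.
- **Nuts:** before closing, I could see six nuts. I infer that the other two lay along the near side wall, which hides part of the floor from both cameras. A raised nut in that corner and a faint colour trace at the wall support this. With the arm swung clear, the two cameras showed no stray nuts on the worktop.
- **Forces:** the highest reading was about 40 N at the wrist, with the closed fingertips pressing the lid down.

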